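# Load the bandage dispenser with the reels that pass the gauge

## Task

Load the dispenser with the bandage reels on the table, taking them one at a time from the longest to the shortest. Try each reel on the short brass gauge pin on the other side of the stand from the rod: if it slides fully home against the shoulder, take it off again and thread it onto the rod, pushed along up to the shoulder or the reel before it; if it will not go over the pin's end even when pressed against it, lay it in the white returns tray. When all the reels are dealt with, push the grey end cap fully home on the end of the rod, and leave the other things on the table where they are.

Things in the scene. Friction and masses are not known exactly. Their poses are not given: they have to be found in the camera images.
- reel_1: Bandage reel number 1 by size: cream bandage on a card reel with eight-sided end flanges, lying on one of its flats so that its axis is level. 76 mm long, 66 mm across flats, about 120 g. Bore along its own y axis, right through, bore size not recorded: either about 27 mm (fits the pin) or about 18 mm (does not). Origin: its centre, on the bore axis, half-way along; the two ends are alike. May be absent (None).
- reel_2: Bandage reel number 2 by size: cream bandage on a card reel with eight-sided end flanges, lying on one of its flats so that its axis is level. 66 mm long, 63 mm across flats, about 110 g. Bore along its own y axis, right through, bore size not recorded: either about 27 mm (fits the pin) or about 18 mm (does not). Origin: its centre, on the bore axis, half-way along; the two ends are alike. May be absent (None).
- reel_3: Bandage reel number 3 by size: cream bandage on a card reel with eight-sided end flanges, lying on one of its flats so that its axis is level. 56 mm long, 60 mm across flats, about 90 g. Bore along its own y axis, right through, bore size not recorded: either about 27 mm (fits the pin) or about 18 mm (does not). Origin: its centre, on the bore axis, half-way along; the two ends are alike. May be absent (None).
- reel_4: Bandage reel number 4 by size: cream bandage on a card reel with eight-sided end flanges, lying on one of its flats so that its axis is level. 46 mm long, 57 mm across flats, about 80 g. Bore along its own y axis, right through, bore size not recorded: either about 27 mm (fits the pin) or about 18 mm (does not). Origin: its centre, on the bore axis, half-way along; the two ends are alike. May be absent (None).
- reel_5: Bandage reel number 5 by size: cream bandage on a card reel with eight-sided end flanges, lying on one of its flats so that its axis is level. 36 mm long, 54 mm across flats, about 60 g. Bore along its own y axis, right through, bore size not recorded: either about 27 mm (fits the pin) or about 18 mm (does not). Origin: its centre, on the bore axis, half-way along; the two ends are alike. May be absent (None).
- stand: Fixed grey dispenser stand (its place and yaw vary): a 120 x 180 mm base 12 mm thick and one upright, 40 mm wide (x), 22 mm thick (y) and 140 mm high; origin under the upright at table level. Its +y points along the rod, from the upright to the rod's free end; the gauge pin sticks out the other way, along -y. Rod and pin are level on one axis, 120 mm above the table over the origin; their shoulder faces are 15 mm either side of the origin.
- rod_root (a point): On the rod's axis at the face of its shoulder (a 44 mm disc on the upright); axes as the stand's. The steel rod, 20 mm in diameter with a 4 mm taper at the end, runs 220 mm from here along +y to rod_tip.
- rod_tip (a point): On the rod's axis at its free end; axes as the stand's.
- pin_root (a point): On the gauge pin's axis at the face of its shoulder (a 44 mm disc on the upright); axes as the stand's. The brass pin, 22 mm in diameter with its last 4 mm tapering to 16 mm, runs 50 mm from here along -y to pin_tip.
- pin_tip (a point): On the gauge pin's axis at its free end; axes as the stand's.
- cap: Grey plastic end cap for the rod: eight-sided, 50 mm across flats, 60 mm long, 60 g, lying on a flat with its axis (own y) level. Origin: its centre. A blind hole of 25 mm, 40 mm deep, opens at its -y end (30 mm from the origin; the hole's bottom is 10 mm from the origin on the +y side); the +y end is closed. On the rod its +y points along the stand's +y, and when home its origin is 10 mm short of rod_tip.
- tray_in (a point): Centre of the inner floor (5 mm above the table) of the fixed white returns tray, 170 x 200 mm (its x and y) outside, walls 5 mm thick and 30 mm high; place and yaw vary. It takes two reels in a row along its y.
- bottle: White jar, 54 mm in diameter, 90 mm high, bystander; origin under it.
- carton_a: White carton, 60 x 110 x 45 mm, bystander; origin under it.
- carton_b: White carton, 60 x 100 x 70 mm, bystander; origin under it.
- tape: Roll of paper tape lying flat, 84 mm in diameter, 25 mm high, bystander; origin under it.
- marker: Black marker pen, 130 mm long (its y), 14 mm thick, lying on the table, bystander; origin under it.
Things that resemble listed ones, but are neither listed nor needed, are in the scene too. Leave any green, purple or red look-alike of the cap alone.

How it is judged (in metres and radians):
On the way, in this order (a step that is already met when the one before it is completed fails the run):
1. reel 1 (76 mm long) is tried on the gauge pin: slid fully home against the shoulder (x of reel_1 in the frame of pin_root between -0.008 and 0.008 m and y of reel_1 in the frame of pin_root between -0.046 and -0.032 m and z of reel_1 in the frame of pin_root between -0.008 and 0.008 m and angle between the y axis of reel_1 and the y axis of stand, either way round below 0.2 rad), for 0.1 s.
2. reel 1 is threaded on the rod and pushed along (x of reel_1 in the frame of rod_root between -0.01 and 0.01 m and y of reel_1 in the frame of rod_root between 0.032 and 0.074 m and z of reel_1 in the frame of rod_root between -0.012 and 0.01 m and angle between the y axis of reel_1 and the y axis of stand, either way round below 0.25 rad and y of reel_1 in the frame of rod_root below 0.05 m), for 0.2 s.
3. reel 2 (66 mm long) is tried on the gauge pin: pressed squarely against the pin's end, which it will not go over (x of reel_2 in the frame of pin_root between -0.008 and 0.008 m and y of reel_2 in the frame of pin_root between -0.093 and -0.068 m and z of reel_2 in the frame of pin_root between -0.008 and 0.008 m and angle between the y axis of reel_2 and the y axis of stand, either way round below 0.2 rad and contact force between reel_2 and stand above 1 N), for 0.1 s.
4. reel 3 (56 mm long) is tried on the gauge pin: slid fully home against the shoulder (x of reel_3 in the frame of pin_root between -0.008 and 0.008 m and y of reel_3 in the frame of pin_root between -0.036 and -0.022 m and z of reel_3 in the frame of pin_root between -0.008 and 0.008 m and angle between the y axis of reel_3 and the y axis of stand, either way round below 0.2 rad), for 0.1 s.
5. reel 3 is threaded on the rod and pushed along (x of reel_3 in the frame of rod_root between -0.01 and 0.01 m and y of reel_3 in the frame of rod_root between 0.022 and 0.14 m and z of reel_3 in the frame of rod_root between -0.012 and 0.01 m and angle between the y axis of reel_3 and the y axis of stand, either way round below 0.25 rad and (y of reel_3 in the frame of rod_root below 0.04 m or distance between reel_3 and reel_1 below 0.078 m)), for 0.2 s.
6. reel 4 (46 mm long) is tried on the gauge pin: pressed squarely against the pin's end, which it will not go over (x of reel_4 in the frame of pin_root between -0.008 and 0.008 m and y of reel_4 in the frame of pin_root between -0.083 and -0.058 m and z of reel_4 in the frame of pin_root between -0.008 and 0.008 m and angle between the y axis of reel_4 and the y axis of stand, either way round below 0.2 rad and contact force between reel_4 and stand above 1 N), for 0.1 s.
7. reel 5 (36 mm long) is tried on the gauge pin: slid fully home against the shoulder (x of reel_5 in the frame of pin_root between -0.008 and 0.008 m and y of reel_5 in the frame of pin_root between -0.026 and -0.012 m and z of reel_5 in the frame of pin_root between -0.008 and 0.008 m and angle between the y axis of reel_5 and the y axis of stand, either way round below 0.2 rad), for 0.1 s.
8. reel 5 is threaded on the rod and pushed along (x of reel_5 in the frame of rod_root between -0.01 and 0.01 m and y of reel_5 in the frame of rod_root between 0.012 and 0.186 m and z of reel_5 in the frame of rod_root between -0.012 and 0.01 m and angle between the y axis of reel_5 and the y axis of stand, either way round below 0.25 rad and (y of reel_5 in the frame of rod_root below 0.03 m or distance between reel_5 and reel_1 below 0.068 m or distance between reel_5 and reel_3 below 0.058 m)), for 0.2 s.
9. the end cap is pushed home on the rod's end (x of cap in the frame of rod_tip between -0.008 and 0.008 m and y of cap in the frame of rod_tip between -0.018 and -0.003 m and z of cap in the frame of rod_tip between -0.01 and 0.008 m and angle between the y axis of cap and the y axis of stand, either way round below 0.2 rad), for 0.2 s.
At the end, for the whole second after the job is handed in: Every wide-bored reel hangs on the rod, longest nearest the shoulder, each within 12 mm of the shoulder or of the reel before it; every narrow-bored reel lies in the returns tray; the end cap is within 7 mm of fully home on the rod; all released and at rest (all of step 2 and all of step 5 and all of step 8 and all of step 9 and x of reel_2 in the frame of tray_in between -0.08 and 0.08 m and y of reel_2 in the frame of tray_in between -0.095 and 0.095 m and z of reel_2 in the frame of tray_in between 0 and 0.045 m and x of reel_4 in the frame of tray_in between -0.08 and 0.08 m and y of reel_4 in the frame of tray_in between -0.095 and 0.095 m and z of reel_4 in the frame of tray_in between 0 and 0.045 m and linear speed of each of cap, reel_1, reel_2, reel_3, reel_4, reel_5 below 0.02 m/s); the robot touches nothing.
It fails at once if the bottle is shoved aside by more than 5 cm (distance of bottle from where it was at the start of the episode above 0.05 m).
It fails at once if the carton a is shoved aside by more than 5 cm (distance of carton_a from where it was at the start of the episode above 0.05 m).
It fails at once if the carton b is shoved aside by more than 5 cm (distance of carton_b from where it was at the start of the episode above 0.05 m).
It fails at once if the tape is shoved aside by more than 5 cm (distance of tape from where it was at the start of the episode above 0.05 m).
It fails at once if the marker is shoved aside by more than 5 cm (distance of marker from where it was at the start of the episode above 0.05 m).
Of reel_1, reel_3, reel_5 only 2 to 3 are there at a start; the rules pass over those that are not, and their reading is None.
Of reel_2, reel_4 only 1 to 2 are there at a start; the rules pass over those that are not, and their reading is None.
At some moment in a run one of reel_1, reel_2, reel_3, reel_4, reel_5, cap may be knocked a few centimetres aside while the robot is not near it.
It also fails if it takes over 210 s, if anything falls off the work surface, if the arm or the gripper's body presses on something with over 40 N, if the wrist force passes 120 N, or if a joint passes its speed limit or range.

## Robot

A 6-joint arm with a two-finger parallel gripper is mounted at the origin on the work surface. World frame = base frame: x ahead of the robot, y to its left, z up, the work surface at z = 0. Lengths are in mm, angles in rad, forces in N, time in s.
With the tool pointing down it reaches from about 400 to 925 mm from the base axis. Payload 3.4 kg.
Tool frame: the origin (TCP) lies midway between the tips of the shut fingers; the grasp point (between the pads) lies 19 mm behind it (pinch_z is the distance from the TCP to the grasp point, in mm); z points along the fingers, y is the direction in which the jaws open and shut (so a half turn about z gives the same grasp; the last joint's range is limited). The gripper opens to 85 mm and grips with 20 to 120 N. Pads are 22 mm wide; open, the fingers measure 114 mm over their backs; the gripper's body (76 mm by 85 mm) begins 54 mm behind the grasp point. The pads swing forward as they close: fully open they stand 13 mm farther back than shut.
Start: joints at [-1.393, 0.307, 1.506, -0, 1.328, -0.073], TCP at [142.678, -557.023, 231.305] pointing down, gripper open.
Joint ranges: [-3.12, 3.12], [-1.05, 2.28], [0.14, 2.33], [-1.42, 4.57], [0.1, 2.73], [-2.68, 2.68]. Speed limits (rad/s): [2.57, 2.57, 3.14, 3.14, 3.14, 3.14].

## Interface

Orientations are given as a rotation vector (axis times angle).
In Python, from workcell import observe, read_camera, calibration, hand_in, outline_of, tip_of, pinch_z gives the robot as it stands.
- The arm moves only by the tool servo_tool, never from a script. Its argument "moves" is a list of rows, each an object with "translation": the shift along the tool's x, y, z in mm, a list of three; "rot": the turn, a rotation vector about the tool's x, y, z in degrees, a list of three. In form: [{"translation": [dx, dy, dz], "rot": [ax, ay, az]}, ...]. A call has exactly 5 rows; each row is the pose to reach, as a shift and turn from the pose commanded when the call began, along the tool's axes at that moment; what a row does not reach only later rows make up. A row lasts 1/10 s, in which the tool goes at most 50 mm and 8.59 degrees, less where a joint would pass 70% of its speed; a pose out of reach is approached as far as the arm can. A call with a gripper value outside its range is refused whole. "fingers" is the finger opening in mm, from 0 to 85.4, set as the call begins (left out, the last holds). The fingers move at their own pace and stop on an object; "squeeze" is the grip in N (left out, the last holds). Time passes only in rows, so rows that repeat a pose let the fingers close, or fill a call up. It gives the time, the measured TCP pose, the force and the opening at its end, in the units of the state.
- observe(): the state, without advancing time (a new reading comes with each control period).
- read_camera(name): name is "side" or "top" or "wrist"; returns the picture (384x512x3 uint8, red, green, blue); there is no depth.
- calibration(name): a dict with "K" (3x3 intrinsics, pixels), "k1" (the pictures are not rectified: a ray, as slopes to the right and down, at radius r is drawn at 1 + k1 r^2 times it, then the intrinsics apply), "R" (3x3) and "t" (3): a world point X has camera coordinates R X + t. Camera axes: x right, y down, z forward; pixel columns grow to the right and rows downward; lengths in mm; the calibration is good to about 2 mm. A picture is of the moment at which its call begins: read the wrist's pose just before it. calibration takes no time and is no camera call; for the wrist camera it gives the pose at the moment of the call.
- hand_in(): hands the job in, once; it reports no verdict.
Trained networks look in the newest picture that a camera, given by its name, has taken for a name from the list of things; names that differ only in an ending like _2 or _b are one class to them, and where a whole thing is asked for, a point or a joint stands for the part that bears it (a point fixed in the world has none). Each returns a list of dicts, best first, with "conf" (0 to 1); they miss things now and then, are a little off and sometimes report something else, mostly with a low value. They report only what shows in the picture. A call takes as long as a camera call. They do not tell look-alikes from the thing itself.
- outline_of(name, camera): "mask" (384x512 bool, what is visible of it) and "at" ([row, column] in pixels, amid what is visible of it).
- tip_of(name, camera): "at" ([row, column] in pixels: a listed point, or the origin of a listed thing).
The state is a dict: "time_s": time; "joints": joint angles; "joint_velocities": joint speeds; "effort": joint torques, N m; "tool_pos": TCP position; "tcp_rot": TCP orientation; "ft_force": force on the tool from outside, world axes, zero at the start; "moment": the same for the moment, N m; "finger_gap": finger opening in mm.
Only numpy, scipy, OpenCV 4.12 (cv2) and the standard library are available. Lean on these libraries where they do the work, as an engineer would, in place of code of your own. Each camera call takes 0.05 s, during which the arm holds its last target.

## Working session

There is one attempt and no reset: what is moved stays moved. The work goes in short steps, Python scripts to look and compute and a tool call to move; the robot and the scene stay as the last step left them, time stands still between calls to the robot, and variables do not carry over. Pictures are saved under pics/ and viewed, and the job is handed in when it is done.

Besides the shell and the picture viewer there is one more tool, called after "Request:" by a JSON object that holds its "method" and its "body". servo_tool: Moves the arm, as the interface text tells. Its arguments: {"type":"object","properties":{"moves":{"type":"array","items":{"type":"object","properties":{"translation":{"type":"array","items":{"type":"number"}},"rot":{"type":"array","items":{"type":"number"}}}}},"fingers":{"type":"number"},"squeeze":{"type":"number"}},"required":["moves"]}

```bash
ls -la; mkdir -p pics; python3 - <<'E'
from workcell import *
import cv2
print(observe())
for n in ("side","top","wrist"):
    im=read_camera(n); cv2.imwrite(f"pics/{n}0.png",im[:,:,::-1])
    c=calibration(n); print(n,c)
E
```

```text
total 12
drwxr-xr-x  3 agent agent 4096 Dec  7 00:09 .
drwxr-xr-x 23 root  root  4096 Dec  7 00:09 ..
drwxr-xr-x  2 agent agent 4096 Dec  7 00:09 pics
{'time_s': 0.0, 'joints': array([-1.39348572e+00,  3.07561430e-01,  1.50771207e+00, -1.62140681e-06,
        1.32841301e+00, -7.34791492e-02]), 'joint_velocities': array([-0.00030627,  0.00149652, -0.00179354, -0.00042663, -0.00205925,
        0.00047599]), 'effort': array([ 1.50070042e-03, -4.57547164e+01, -2.51916271e+01, -3.27138068e-04,
        1.33422978e-02,  1.90325596e-05]), 'tool_pos': array([ 142.55611018, -556.29881955,  230.37309673]), 'tcp_rot': array([-3.11485138e+00, -3.92647157e-01,  1.73028241e-04]), 'ft_force': array([-0.18579874,  0.3083949 ,  0.0900246 ]), 'moment': array([-0.00143057, -0.03006024,  0.00329472]), 'finger_gap': 85.35626358331716}
side {'K': array([[480.81409381,   0.        , 250.89150981],
       [  0.        , 480.81409381, 192.37872781],
       [  0.        ,   0.        ,   1.        ]]), 'k1': -0.025015014291385095, 'R': array([[-0.98480337, -0.17359124, -0.0053289 ],
       [-0.11337502,  0.665
[... 274 characters left out ...]
  ,   1.        ]]), 'k1': -0.16637649439806879, 'R': array([[ 0.02492656, -0.99968715, -0.00206817],
       [-0.9967769 , -0.02469608, -0.0763277 ],
       [ 0.07625275,  0.00396409, -0.99708064]]), 't': array([  53.01034682,  523.80082523, 1493.17828841])}
wrist {'K': array([[298.00135032,   0.        , 257.87136653],
       [  0.        , 298.00135032, 190.76459279],
       [  0.        ,   0.        ,   1.        ]]), 'k1': -0.028438001855841086, 'R': array([[ 2.49059190e-01, -9.68488211e-01, -3.24606861e-04],
       [-9.14677435e-01, -2.35331197e-01,  3.28609827e-01],
       [-3.18331134e-01, -8.15463866e-02, -9.44465709e-01]]), 't': array([-575.78763474,  -44.2159851 ,  381.17839433])}
```

View pics/top0.png

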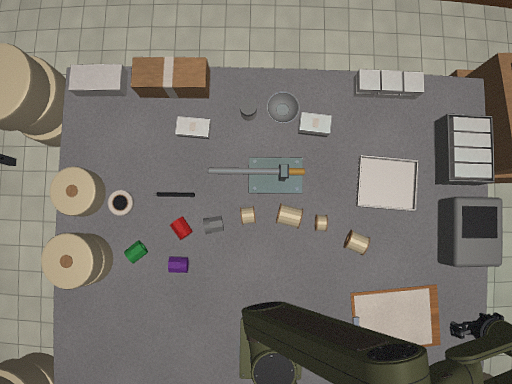

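View pics/side0.png

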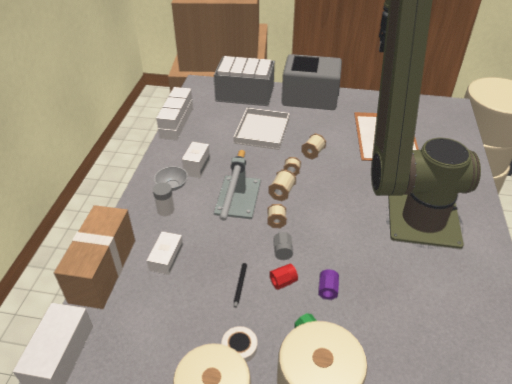

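View pics/wrist0.png

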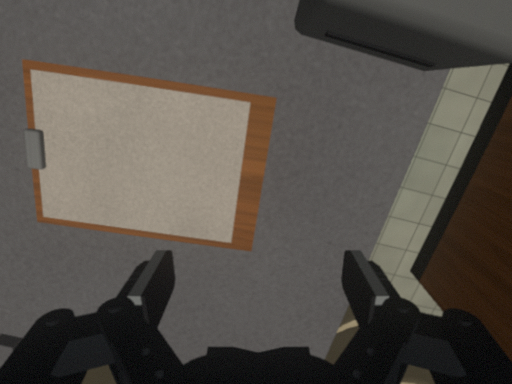

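```bash
cat > h.py <<'E'
import numpy as np, cv2
from scipy.spatial.transform import Rotation as Ro
from workcell import *
def ray(cal,rc):
    r,c=rc; K=cal['K']
    p=np.array([(c-K[0,2])/K[0,0],(r-K[1,2])/K[1,1]])
    q=p.copy()
    for _ in range(20): q=p/(1+cal['k1']*(q@q))
    d=cal['R'].T@np.array([q[0],q[1],1.]); o=-cal['R'].T@cal['t']
    return o,d
def atz(cal,rc,z):
    o,d=ray(cal,rc); return o+d*(z-o[2])/d[2]
def proj(cal,X):
    X=np.atleast_2d(X); p=X@cal['R'].T+cal['t']; q=p[:,:2]/p[:,2:]
    q=q*(1+cal['k1']*(q**2).sum(1,keepdims=True))
    K=cal['K']; return np.c_[q[:,1]*K[1,1]+K[1,2], q[:,0]*K[0,0]+K[0,2]]  # row,col
def tri(obs):
    A=np.zeros((3,3));b=np.zeros(3)
    for cal,rc in obs:
        o,d=ray(cal,rc); d/=np.linalg.norm(d); P=np.eye(3)-np.outer(d,d); A+=P;b+=P@o
    X=np.linalg.solve(A,b)
    return X,[np.linalg.norm((np.eye(3)-np.outer(d/np.linalg.norm(d),d/np.linalg.norm(d)))@(X-o)) for o,d in [ray(*x) for x in obs]]
def go(target=None,yaw=None,n=0):
    """print tool-frame delta from measured pose to world target TCP, tool down with tool-x yaw (deg)"""
    s=observe(); R=Ro.from_rotvec(s['tcp_rot']); p=s['tool_pos']
    print('t',round(s['time_s'],2),'pos',p.round(1),'gap',round(s['finger_gap'],1),'F',s['ft_force'].round(1))
    xa=R.as_matrix()[:,0]; print('tool x in world',R.as_matrix()[:,0].round(3),'y',R.as_matrix()[:,1].round(3),'z',R.as_matrix()[:,2].round(3))
    if target is not None: print('shift',R.inv().apply(np.array(target,float)-p).round(1))
    if yaw is not None:
        a=np.deg2rad(yaw); T=np.array([[np.cos(a),np.sin(a),0],[np.sin(a),-np.cos(a),0],[0,0,-1]]).T
        print('rot',np.rad2deg((R.inv()*Ro.from_matrix(T)).as_rotvec()).round(2))
E
python3 - <<'E'
from h import *
c={n:calibration(n) for n in("top","side","wrist")}
for n in c: print(n,'center',(-c[n]['R'].T@c[n]['t']).round(0))
go()
s=observe(); R=Ro.from_rotvec(s['tcp_rot']).as_matrix()
w=c['wrist']; print('cam in tool',R.T@(-w['R'].T@w['t']-s['tool_pos']),'axes',(w['R']@R).round(3))
print(pinch_z)
for cam in("top","side"):
    read_camera(cam)
    for nm,z in(("reel_1",32),("cap",25),("stand",12),("bottle",45),("carton_a",45),("tape",25),("marker",7),("tray_in",5)):
        for d in outline_of(nm,cam): 
            m=d['mask']; print(cam,nm,round(d['conf'],2),np.round(d['at'],1),m.sum(),atz(c[cam],d['at'],z).round(0))
    for nm,z in(("rod_root",120),("rod_tip",120),("pin_root",120),("pin_tip",120),("tray_in",5),("cap",25),("reel_1",31)):
        for d in tip_of(nm,cam): print(cam,'tip',nm,round(d['conf'],2),np.round(d['at'],1),atz(c[cam],d['at'],z).round(0))
E
```

```text
top center [ 407.   60. 1529.]
side center [ 334. 1094. 1049.]
wrist center [ 224. -537.  374.]
t 0.15 pos [ 142.6 -556.5  230.6] gap 85.1 F [-0.1  0.7  0.9]
tool x in world [0.969 0.248 0.   ] y [ 0.248 -0.969 -0.002] z [-0.     0.002 -1.   ]
cam in tool [  84.03551348    1.1438777  -143.75431211] axes [[ 0.001  1.    -0.001]
 [-0.944  0.    -0.329]
 [-0.329  0.001  0.944]]
18.700000000000003
top reel_1 0.96 [215.8 291.4] 478 [441. -60.  32.]
top reel_1 0.91 [241.7 354.4] 451 [ 361. -268.   32.]
top reel_1 0.64 [193.5 170.2] 117 [504. 339.  32.]
top reel_1 0.61 [215.8 249.1] 245 [438.  78.  32.]
top reel_1 0.61 [224.6 318.1] 197 [ 415. -148.   32.]
top cap 0.85 [224.6 207.9] 310 [406. 212.  25.]
top cap 0.67 [251.7 135.8] 333 [309. 449.  25.]
top cap 0.62 [226.7 180.7] 308 [396. 302.  25.]
top cap 0.61 [263.3 181.2] 303 [277. 296.  25.]
top cap 0.5 [105.7 248.7] 329 [806.  89.  25.]
top stand 0.7 [173.8 273.6] 2169 [580.   0.  12.]
top bottle 0.88 [109.2 249.1] 313 [789.  87.  45.]
top bottle 0.22 [195.8 169.6] 204 [496. 338.  45.]
top carton_a 0.81 [128.4 194.9] 679 [720. 264.  45.
[... 2584 characters left out ...]
 240.6] [569. -32. 120.]
side tip pin_root 0.28 [220.5 275.4] [430. 195. 120.]
side tip pin_tip 0.48 [219.4 273.2] [437. 192. 120.]
side tip tray_in 0.76 [129.7 260.3] [ 563. -377.    5.]
side tip tray_in 0.52 [344.4 241.9] [465. 507.   5.]
side tip cap 0.91 [276.  283.6] [391. 302.  25.]
side tip cap 0.85 [245.3 280.3] [413. 197.  25.]
side tip cap 0.66 [284.5 327.1] [275. 311.  25.]
side tip cap 0.5 [328.3 306.3] [317. 449.  25.]
side tip reel_1 0.95 [219.  275.7] [440. 103.  31.]
side tip reel_1 0.75 [148.  312.7] [ 359. -262.   31.]
side tip reel_1 0.58 [184.3 281.3] [443. -54.  31.]
side tip reel_1 0.58 [164.5 294.1] [ 414. -160.   31.]
side tip reel_1 0.2 [210.3 165.3] [773. 122.  31.]
```

```bash
python3 -c "
from h import *
go([480,-20,270],90)"
```

```text
t 1.75 pos [ 142.7 -557.   231.3] gap 85.3 F [ 1.2  0.1 -0.5]
tool x in world [0.969 0.248 0.   ] y [ 0.248 -0.969 -0.   ] z [-0.  0. -1.]
shift [ 460.1 -436.5  -38.7]
rot [ -0.    -0.   -75.63]
```

Request:
{"method": "servo_tool", "body": {"moves": [{"translation": [36, -34, -8], "rot": [0, 0, -8]}, {"translation": [72, -68, -16], "rot": [0, 0, -16]}, {"translation": [108, -102, -24], "rot": [0, 0, -24]}, {"translation": [144, -136, -32], "rot": [0, 0, -32]}, {"translation": [180, -170, -38.7], "rot": [0, 0, -40]}], "fingers": 85}}

```text
time_s: 2.25
tool_pos: [275.3, -346.7, 270.5]
tcp_rot: [2.79, 1.442, 0.001]
ft_force: [0.9, -0.7, 0.3]
finger_gap: 85.2
```

```bash
python3 -c "
from h import *
go([480,-20,270],90)"
```

```text
t 2.25 pos [ 275.3 -346.7  270.5] gap 85.2 F [ 0.9 -0.7  0.3]
tool x in world [ 0.579  0.816 -0.   ] y [ 0.816 -0.579  0.001] z [ 0.001 -0.001 -1.   ]
shift [384.9 -22.    0.4]
rot [ 5.000e-02  2.000e-02 -3.535e+01]
```

Request:
{"method": "servo_tool", "body": {"moves": [{"translation": [48, -3, 0], "rot": [0, 0, -8]}, {"translation": [96, -6, 0], "rot": [0, 0, -16]}, {"translation": [144, -9, 0], "rot": [0, 0, -24]}, {"translation": [192, -12, 0], "rot": [0, 0, -32]}, {"translation": [240, -15, 0], "rot": [0, 0, -35.3]}]}}

```text
time_s: 2.75
tool_pos: [402.9, -142.6, 270.3]
tcp_rot: [2.222, 2.219, 0.001]
ft_force: [1.1, -1.2, -0.0]
finger_gap: 85.6
```

```bash
python3 -c "
from h import *
go([480,-20,270],90)"
```

```text
t 2.75 pos [ 402.9 -142.6  270.3] gap 85.6 F [ 1.1 -1.2 -0. ]
tool x in world [ 0.002  1.    -0.001] y [ 1.    -0.002  0.001] z [ 0.001 -0.001 -1.   ]
shift [122.7  76.9   0.3]
rot [ 0.06  0.04 -0.1 ]
```

Request:
{"method": "servo_tool", "body": {"moves": [{"translation": [40, 25, 0], "rot": [0, 0, 0]}, {"translation": [80, 50, 0], "rot": [0, 0, 0]}, {"translation": [122, 77, 0], "rot": [0, 0, 0]}, {"translation": [122, 77, 0], "rot": [0, 0, 0]}, {"translation": [122, 77, 0], "rot": [0, 0, 0]}]}}

```text
time_s: 3.25
tool_pos: [480.0, -21.8, 269.7]
tcp_rot: [-2.224, -2.219, 0.001]
ft_force: [-0.1, -0.5, 1.0]
finger_gap: 84.7
```

```bash
python3 - <<'E'
from h import *
go()
c=calibration("wrist"); im=read_camera("wrist"); cv2.imwrite("pics/w1.png",im[:,:,::-1])
np.savez("w1.npz",**c)
for nm,z in(("reel_1",32),("cap",25)):
    for d in outline_of(nm,"wrist"): print(nm,round(d['conf'],2),np.round(d['at'],1),d['mask'].sum(),atz(c,d['at'],z).round(0))
for nm,z in(("rod_root",120),("rod_tip",120),("pin_root",120),("pin_tip",120),("reel_1",31),("cap",25),("tray_in",5)):
    for d in tip_of(nm,"wrist"): print('tip',nm,round(d['conf'],2),np.round(d['at'],1),atz(c,d['at'],z).round(0))
E
```

```text
t 3.25 pos [480.  -21.8 269.7] gap 84.7 F [-0.1 -0.5  1. ]
tool x in world [ 0.002  1.    -0.   ] y [ 1.    -0.002 -0.001] z [-0.001 -0.    -1.   ]
reel_1 0.87 [308.7 182.1] 2115 [ 359. -270.   32.]
reel_1 0.7 [175.6 225.1] 3219 [436. -50.  32.]
reel_1 0.7 [ 61.7 223. ] 2043 [438.  90.  32.]
reel_1 0.58 [242.7 218.2] 1432 [ 422. -151.   32.]
cap 0.39 [244.6 217.4] 1338 [ 419. -158.   25.]
tip rod_root 0.61 [159.4 356.5] [579.  -7. 120.]
tip pin_tip 0.76 [229.8 347.6] [578. -86. 120.]
tip reel_1 0.89 [243.7 218.1] [ 421. -153.   31.]
tip reel_1 0.86 [306.5 182.6] [ 360. -266.   31.]
tip reel_1 0.69 [ 68.8 223.8] [439.  82.  31.]
tip reel_1 0.57 [176.8 230.5] [443. -52.  31.]
tip cap 0.67 [230.9 347.5] [ 610. -136.   25.]
tip tray_in 0.87 [350.7 299.8] [ 555. -387.    5.]
tip tray_in 0.74 [232.  348.1] [ 617. -148.    5.]
tip tray_in 0.28 [216.3 430.5] [ 740. -122.    5.]
```

View pics/w1.png

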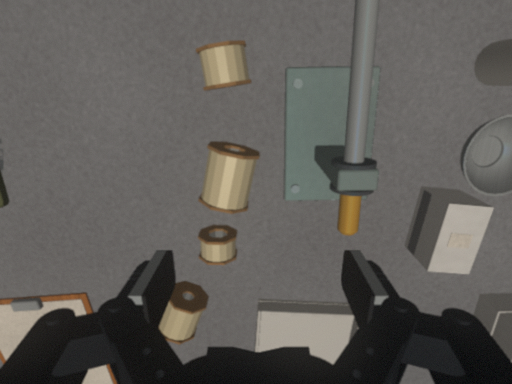

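```bash
cat > fit.py <<'E'
from h import *
from scipy.optimize import minimize
DIM={1:(76,66),2:(66,63),3:(56,60),4:(46,57),5:(36,54),'cap':(60,50)}
def verts(L,W,x,y,yaw,z=None):
    z=W/2 if z is None else z; Rr=W/2/np.cos(np.pi/8)
    a=np.arange(8)*np.pi/4+np.pi/8
    P=np.array([[Rr*np.cos(t),s*L/2,Rr*np.sin(t)] for s in(-1,1) for t in a])
    c,s=np.cos(yaw),np.sin(yaw); M=np.array([[c,-s,0],[s,c,0],[0,0,1]])
    return P@M.T+[x,y,z]
def sil(cal,V,S=4):
    p=proj(cal,V)[:,::-1]
    h=cv2.convexHull((p*S).astype(np.float32).reshape(-1,1,2)); m=np.zeros((384*S,512*S),np.uint8)
    return h,p
def iou(cal,V,mask,S=4):
    h,_=sil(cal,V,S); big=mask
    m=np.zeros(big.shape,np.uint8); cv2.fillConvexPoly(m,np.round(h+S/2-.5).astype(np.int32),1)
    return (m&big).sum()/(m|big).sum()
def fitreel(cal,mask,dims,x0,y0,yaws=(0,.4,.8,-.4,-.8,1.2,1.57,-1.2),z=None,S=4):
    big=cv2.resize(mask.astype(np.uint8),None,fx=S,fy=S,interpolation=cv2.INTER_NEAREST)
    L,W=dims; best=None
    for yw in yaws:
        f=lambda v:-iou(cal,verts(L,W,v[0],v[1],v[2]/50,z),big,S)
        r=minimize(f,[x0,y0,yw*50],method='Nelder-Mead',options=dict(initial_simplex=[[x0,y0,yw*50],[x0+8,y0,yw*50],[x0,y0+8,yw*50],[x0,y0,yw*50+10]],xatol=.1,fatol=1e-4,maxfev=120))
        if best is None or -r.fun>best[0]: best=(-r.fun,r.x[0],r.x[1],np.rad2deg(r.x[2]/50))
    return np.round(best,3)
def seg(im,at,rad=60):
    hsv=cv2.cvtColor(im,cv2.COLOR_RGB2HSV); 
    m=((hsv[...,0]<30)&(hsv[...,1]>60)).astype(np.uint8)
    return m
E
python3 - <<'E'
from fit import *
im=read_camera("wrist"); c=calibration("wrist")
m=seg(im,None); cv2.imwrite("pics/seg1.png",m*255)
n,lab,st,ce=cv2.connectedComponentsWithStats(m)
for i in range(1,n):
    if st[i,4]>300: print(i,st[i],ce[i].round(0))
for d in outline_of("reel_1","wrist"):
    a=atz(c,d['at'],32)
    mk=d['mask']
    li=np.bincount(lab[mk])[1:].argmax()+1 if lab[mk].any() else 0
    m2=cv2.morphologyEx((lab==li).astype(np.uint8),cv2.MORPH_CLOSE,np.ones((15,15)))
    print(np.round(d['at']),a.round(0), m2.sum(), mk.sum())
    for k in range(1,6): print('  ',k,fitreel(c,m2,DIM[k],a[0],a[1],yaws=(0,.5,-.5)), fitreel(c,mk,DIM[k],a[0],a[1],yaws=(0,.5,-.5))[0])
E
```

```text
1 [ 195   39   56   50 2032] [223.  63.]
2 [ 199  141   61   72 3152] [228. 176.]
9 [338 192  24  42 855] [349. 212.]
18 [ 198  224   39   41 1213] [218. 245.]
19 [ 157  281   52   63 2097] [182. 313.]
23 [  0 293  94  22 554] [ 58. 300.]
[310. 184.] [ 361. -272.   32.] 2181 2226
   1 [   0.8    355.298 -278.674  -22.047] 0.817
   2 [   0.921  357.396 -275.447  -22.241] 0.908
   3 [   0.851  355.528 -280.839  -24.316] 0.836
   4 [   0.742  361.056 -268.687  -26.134] 0.735
   5 [   0.619  363.027 -264.085  -29.472] 0.61
[176. 228.] [440. -52.  32.] 3180 3294
   1 [  0.919 440.375 -50.548 -12.447] 0.939
   2 [  0.846 441.31  -48.137 -11.792] 0.852
   3 [  0.743 442.14  -42.805 -12.649] 0.726
   4 [  0.602 442.072 -41.592 -10.162] 0.583
   5 [  0.465 442.264 -35.76  -17.782] 0.449
[244. 219.] [ 422. -155.   32.] 1347 1400
   1 [   0.484  425.11  -157.798   67.251] 0.503
   2 [   0.59   423.692 -159.632   79.469] 0.608
   3 [   0.734  420.655 -158.664   80.901] 0.752
   4 [   0.863  421.862 -156.011   90.767] 0.785
   5 [   0.946  420.543 -156.163   -1.591] 0.935
```

View pics/seg1.png

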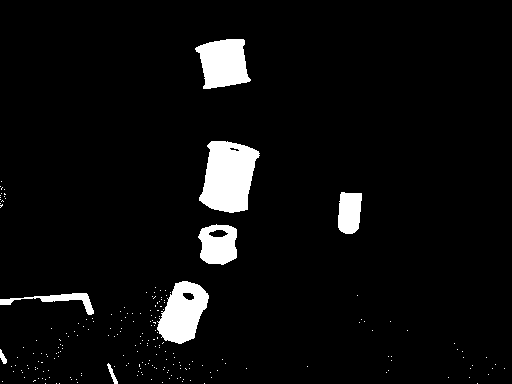

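```bash
python3 - <<'E'
from fit import *
im=read_camera("wrist"); c=calibration("wrist")
m=seg(im,None); n,lab,st,ce=cv2.connectedComponentsWithStats(m)
m2=(lab==lab[63,223]).astype(np.uint8); a=atz(c,(63,223),32); 
for k in range(1,6): print('  ',k,fitreel(c,m2,DIM[k],a[0],a[1],yaws=(0,.4)))
cv2.imwrite("pics/stand1.png",cv2.resize(im[0:260,270:400,::-1],None,fx=2.3*2,fy=2.3,interpolation=cv2.INTER_CUBIC)[:, :])
E
```

```text
1 [  0.486 446.409  71.03   10.109]
   2 [  0.586 442.197  76.212  11.498]
   3 [  0.723 439.643  81.207  10.484]
   4 [  0.898 439.576  85.802   8.661]
   5 [  0.768 439.127  90.384  11.093]
```

View pics/stand1.png

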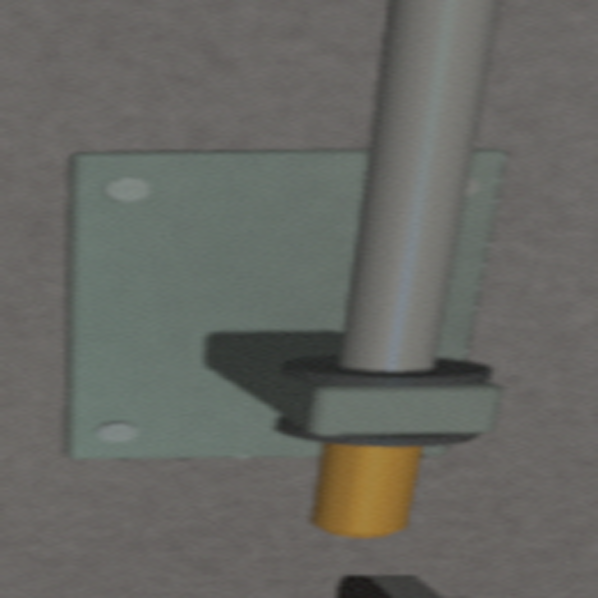

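```bash
cat > standfit.py <<'E'
from fit import *
def stand_hulls(x,y,yaw):
    c,s=np.cos(yaw),np.sin(yaw)
    W=lambda P:np.array(P)@np.array([[c,-s,0],[s,c,0],[0,0,1]]).T+[x,y,0]
    ring=lambda r,yy:[[r*np.cos(t),yy,120+r*np.sin(t)] for t in np.linspace(0,2*np.pi,24,endpoint=False)]
    return dict(rod=W(ring(10,15)+ring(10,231)+ring(8,235)),pin=W(ring(11,-15)+ring(11,-61)+ring(8,-65)),
      top=W([[20,11,140],[-20,11,140],[-20,-11,140],[20,-11,140]]))
def draw(im,cal,x,y,yaw,col=(255,0,0)):
    S=3; o=cv2.resize(im,None,fx=S,fy=S,interpolation=cv2.INTER_CUBIC)
    for k,V in stand_hulls(x,y,yaw).items():
        p=cv2.convexHull(proj(cal,V)[:,::-1].astype(np.float32)); cv2.polylines(o,[np.round(p*S+S/2).astype(np.int32)],True,col,1)
    return o
E
python3 - <<'E'
from standfit import *
from scipy.optimize import least_squares
im=read_camera("wrist"); c=calibration("wrist"); go()
px=np.array([[168.7,339.1],[167.4,378.],[187,376.5],[189.1,337.]])
loc=np.array([[-20,11,140],[20,11,140],[20,-11,140],[-20,-11,140]],float)
def W(P,v):
    a=v[2]; return np.array(P,float)@np.array([[np.cos(a),-np.sin(a),0],[np.sin(a),np.cos(a),0],[0,0,1]]).T+[v[0],v[1],0]
def res(v):
    r=(proj(c,W(loc,v))-px).ravel()
    # axis at row 0 & 155 cols mid
    A=proj(c,W([[0,t,120] for t in range(20,230,5)],v)); 
    o=np.argsort(A[:,0]); cols=np.interp([2,155],A[o,0],A[o,1])
    r2=cols-np.array([365.9,354.4])
    pt=proj(c,W([[0,-65,120]],v))[0]
    return np.r_[r,r2*2,(pt[1]-348.4)]
s=least_squares(res,[577,-5,0]); print(s.x,np.rad2deg(s.x[2]),res(s.x).round(1))
cv2.imwrite("pics/st2.png",draw(im,c,*s.x)[0:750,700:1250,::-1])
for cam in("top","side"):
    i=read_camera(cam); k=calibration(cam)
    o=draw(i,k,*s.x); q=proj(k,[[s.x[0],s.x[1],100]])[0]*3; r0=int(max(0,q[0]-200));c0=int(max(0,q[1]-280)); cv2.imwrite(f"pics/st2{cam}.png",o[r0:r0+400,c0:c0+560,::-1])
E
```

```text
t 3.95 pos [479.8 -23.  270. ] gap 84.7 F [ 0.8  0.7 -0.9]
tool x in world [ 0.006  1.    -0.   ] y [ 1.    -0.006  0.   ] z [ 0. -0. -1.]
[ 5.76236075e+02 -2.27920969e+01  1.63047626e-02] 0.9341940807458725 [-1.1 -0.6 -0.6  2.4  1.6  1.4  0.4  0.  -0.2 -1.  -1.1]
```

View pics/st2.png

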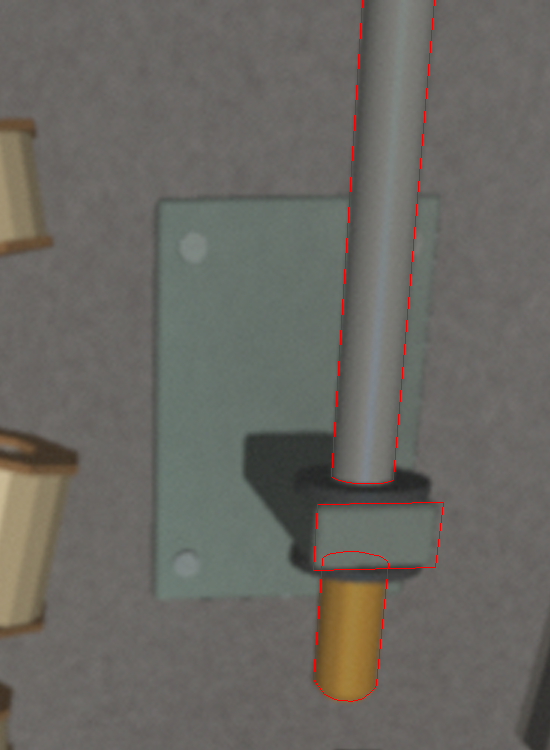

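View pics/st2top.png

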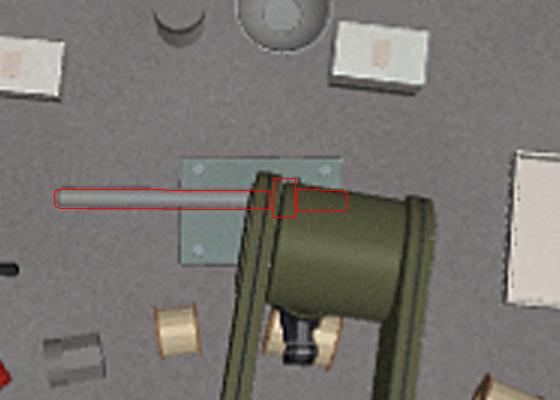

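View pics/st2side.png

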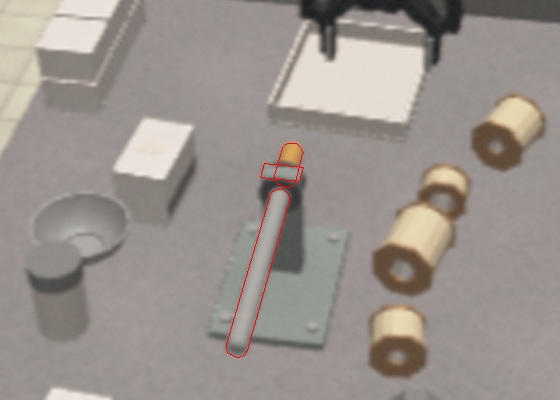

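```bash
python3 -c "
from h import *
go([440.4,-50.5,100],77.5)"
```

```text
t 4.05 pos [479.8 -22.8 269.9] gap 85.0 F [-0.2 -0.4 -1.1]
tool x in world [0.006 1.    0.   ] y [ 1.    -0.006  0.   ] z [ 0.  0. -1.]
shift [-27.9 -39.3 169.9]
rot [ 0.   -0.   12.17]
```

Request:
{"method": "servo_tool", "body": {"moves": [{"translation": [-9, -13, 46], "rot": [0, 0, 6]}, {"translation": [-18, -26, 92], "rot": [0, 0, 12]}, {"translation": [-28, -39, 139], "rot": [0, 0, 12.2]}, {"translation": [-28, -39, 139], "rot": [0, 0, 12.2]}, {"translation": [-28, -39, 139], "rot": [0, 0, 12.2]}]}}

```text
time_s: 4.55
tool_pos: [441.0, -50.5, 131.2]
tcp_rot: [-2.45, -1.964, 0.001]
ft_force: [0.9, -0.3, 1.0]
finger_gap: 85.1
```

```bash
cat > look.py <<'E'
import sys
from fit import *
k=sys.argv[1]; k=int(k) if k!='cap' else k; name=sys.argv[2]; x0,y0,yaw0=map(float,sys.argv[3:6])
c=calibration("wrist"); im=read_camera("wrist"); go()
m=seg(im,None); p=proj(c,[[x0,y0,DIM[k][1]]])[0]
n,lab,st,ce=cv2.connectedComponentsWithStats(m)
li=lab[int(p[0]),int(p[1])] if 0<=p[0]<384 else 0
m2=cv2.morphologyEx((lab==li).astype(np.uint8),cv2.MORPH_CLOSE,np.ones((15,15))) if li else m
r=fitreel(c,m2,DIM[k],x0,y0,yaws=(np.deg2rad(yaw0),)); print(k,r,st[li])
h,_=sil(c,verts(*DIM[k],r[1],r[2],np.deg2rad(r[3])),1.5)
o=cv2.resize(im,None,fx=1.5,fy=1.5); cv2.polylines(o,[h.astype(np.int32)],True,(255,0,0),1)
cv2.imwrite(f"pics/{name}.png",o[:,:,::-1])
E
python3 look.py 1 l1 440.4 -50.5 -12.4
```

```text
t 4.6 pos [443.2 -50.8 132.6] gap 85.2 F [ 0.9  0.5 -0.1]
tool x in world [0.217 0.976 0.   ] y [ 0.976 -0.217  0.003] z [ 0.003 -0.    -1.   ]
1 [  0.924 440.563 -50.282 -12.426] [ 215  139   86  110 7829]Traceback (most recent call last):
  File "look.py", line 10, in <module>
    h,_=sil(c,verts(*DIM[k],r[1],r[2],np.deg2rad(r[3])),1.5)
        ~~~^^^^^^^^^^^^^^^^^^^^^^^^^^^^^^^^^^^^^^^^^^^^^^^^^
  File "fit.py", line 12, in sil
    h=cv2.convexHull((p*S).astype(np.float32).reshape(-1,1,2)); m=np.zeros((384*S,512*S),np.uint8)
                                                                  ~~~~~~~~^^^^^^^^^^^^^^^^^^^^^^^^
TypeError: 'float' object cannot be interpreted as an integer
```

```bash
sed -i 's/; m=np.zeros((384\*S,512\*S),np.uint8)//' fit.py; python3 look.py 1 l1 440.4 -50.5 -12.4; python3 -c "
from h import *
for i in range(5): read_camera('top'); print(observe()['tool_pos'])
go([440.5,-50.3,12],77.5)"
```

```text
t 4.65 pos [444.2 -50.9 133.3] gap 85.3 F [0.3 0.3 0.6]
tool x in world [0.217 0.976 0.   ] y [ 0.976 -0.217  0.006] z [ 0.006 -0.001 -1.   ]
1 [  0.923 440.471 -50.196 -12.908] [ 212  139   85  109 7735]
[444.35930324 -50.90260842 133.50666887]
[444.04520806 -50.83849826 133.41209105]
[443.55744793 -50.76219171 133.158115  ]
[442.94340726 -50.66999909 132.79945198]
[442.40396265 -50.62946721 132.45763202]
t 4.9 pos [442.4 -50.6 132.5] gap 84.9 F [-0.3 -0.4  1.2]
tool x in world [0.216 0.976 0.   ] y [ 0.976 -0.216  0.004] z [ 0.004 -0.001 -1.   ]
shift [-1.000e-01 -2.400e+00  1.204e+02]
rot [ 0.21 -0.01  0.  ]
```

View pics/l1.png

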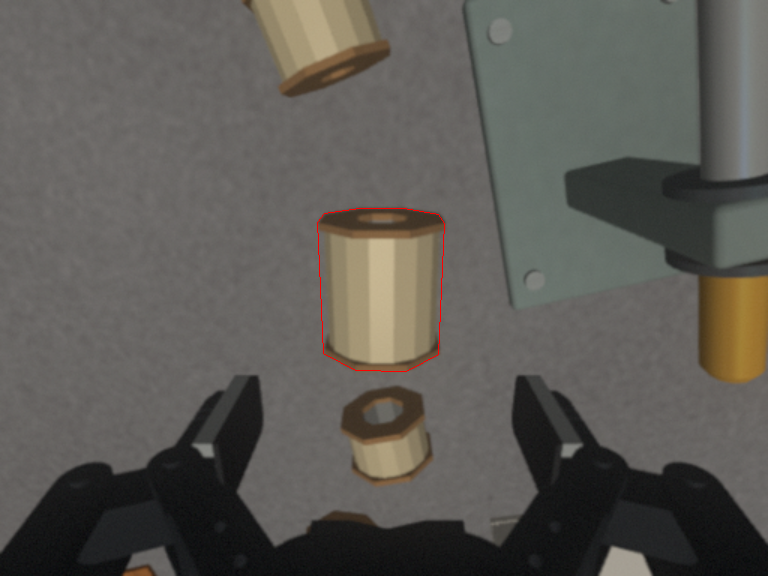

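Request:
{"method": "servo_tool", "body": {"moves": [{"translation": [0, -0.5, 40], "rot": [0, 0, 0]}, {"translation": [0, -0.5, 75], "rot": [0, 0, 0]}, {"translation": [0, -0.5, 100], "rot": [0, 0, 0]}, {"translation": [0, -0.5, 113], "rot": [0, 0, 0]}, {"translation": [0, -0.5, 119], "rot": [0, 0, 0]}]}}

```text
time_s: 5.4
tool_pos: [440.1, -50.3, 11.1]
tcp_rot: [-2.45, -1.965, 0.001]
ft_force: [0.0, -0.2, 0.1]
finger_gap: 85.1
```

Request:
{"method": "servo_tool", "body": {"moves": [{"translation": [0, 0, 0], "rot": [0, 0, 0]}, {"translation": [0, 0, 0], "rot": [0, 0, 0]}, {"translation": [0, 0, 0], "rot": [0, 0, 0]}, {"translation": [0, 0, 0], "rot": [0, 0, 0]}, {"translation": [0, 0, 0], "rot": [0, 0, 0]}]}}

```text
time_s: 5.9
tool_pos: [440.7, -50.6, 12.5]
tcp_rot: [2.45, 1.965, 0.001]
ft_force: [-0.0, 0.2, -0.7]
finger_gap: 84.8
```

Well centred on reel 1; close.

Request:
{"method": "servo_tool", "body": {"moves": [{"translation": [0, 0, 0], "rot": [0, 0, 0]}, {"translation": [0, 0, 0], "rot": [0, 0, 0]}, {"translation": [0, 0, 0], "rot": [0, 0, 0]}, {"translation": [0, 0, 0], "rot": [0, 0, 0]}, {"translation": [0, 0, 0], "rot": [0, 0, 0]}], "fingers": 40, "squeeze": 40}}

```text
time_s: 6.4
tool_pos: [440.4, -50.5, 12.4]
tcp_rot: [2.45, 1.965, 0.001]
ft_force: [-0.5, 0.3, 5.7]
finger_gap: 65.6
```

```bash
python3 -c "
from h import *
go([576.2,-250,175],90.9)"
```

```text
t 6.4 pos [440.4 -50.5  12.4] gap 65.6 F [-0.5  0.3  5.7]
tool x in world [0.217 0.976 0.   ] y [ 0.976 -0.217  0.001] z [ 0.001 -0.    -1.   ]
shift [-165.2  175.9 -162.5]
rot [  0.04   0.   -13.43]
```

Request:
{"method": "servo_tool", "body": {"moves": [{"translation": [0, 0, -15], "rot": [0, 0, 0]}, {"translation": [0, 0, -40], "rot": [0, 0, 0]}, {"translation": [-10, 0, -70], "rot": [0, 0, -4]}, {"translation": [-40, 10, -87], "rot": [0, 0, -8]}, {"translation": [-80, 20, -87], "rot": [0, 0, -13.4]}]}}

```text
time_s: 6.9
tool_pos: [444.1, -133.3, 101.4]
tcp_rot: [2.194, 2.242, 0.004]
ft_force: [1.6, -0.2, -1.2]
finger_gap: 65.4
```

```bash
python3 -c "
from h import *
go([578.3,-165,99.4],90.9)"
```

```text
t 6.9 pos [ 444.1 -133.3  101.4] gap 65.4 F [ 1.6 -0.2 -1.2]
tool x in world [-0.021  1.    -0.002] y [1.    0.021 0.005] z [ 0.005 -0.001 -1.   ]
shift [-34.6 133.5   2.7]
rot [0.28 0.09 0.33]
```

Request:
{"method": "servo_tool", "body": {"moves": [{"translation": [-34, 15, 2], "rot": [0, 0, 0]}, {"translation": [-34, 60, 2], "rot": [0, 0, 0]}, {"translation": [-34, 100, 2], "rot": [0, 0, 0]}, {"translation": [-34, 125, 2], "rot": [0, 0, 0]}, {"translation": [-34, 134, 2], "rot": [0, 0, 0]}]}}

```text
time_s: 7.4
tool_pos: [579.8, -165.3, 96.6]
tcp_rot: [2.203, 2.237, 0.002]
ft_force: [0.1, 0.1, -1.1]
finger_gap: 65.5
```

Request:
{"method": "servo_tool", "body": {"moves": [{"translation": [0, 0, 0], "rot": [0, 0, 0]}, {"translation": [0, 0, 0], "rot": [0, 0, 0]}, {"translation": [0, 0, 0], "rot": [0, 0, 0]}, {"translation": [0, 0, 0], "rot": [0, 0, 0]}, {"translation": [0, 0, 0], "rot": [0, 0, 0]}]}}

```text
time_s: 7.9
tool_pos: [576.0, -164.8, 97.2]
tcp_rot: [-2.205, -2.238, 0.0]
ft_force: [0.1, 0.5, -0.9]
finger_gap: 65.2
```

```bash
cat > v.py <<'E'
import sys
from standfit import *
name=sys.argv[1]; x,y,a=map(float,sys.argv[2:5])
tgt=list(map(float,sys.argv[5:8])) if len(sys.argv)>7 else None
c=calibration("wrist"); im=read_camera("wrist"); go(tgt,90.9)
o=draw(im,c,x,y,np.deg2rad(a)); cv2.imwrite(f"pics/{name}.png",o[int(sys.argv[8]) if len(sys.argv)>8 else 400:,:,::-1][:600,400:1200])
E
python3 v.py i1 576.2 -22.8 0.93 578.3 -165 99.4
```

```text
t 7.95 pos [ 576.3 -164.9   97.2] gap 65.5 F [ 0.4 -0.1 -0.9]
tool x in world [-0.015  1.    -0.   ] y [ 1.     0.015 -0.   ] z [-0. -0. -1.]
shift [-0.1  2.  -2.2]
rot [-0.    0.   -0.05]
```

View pics/i1.png

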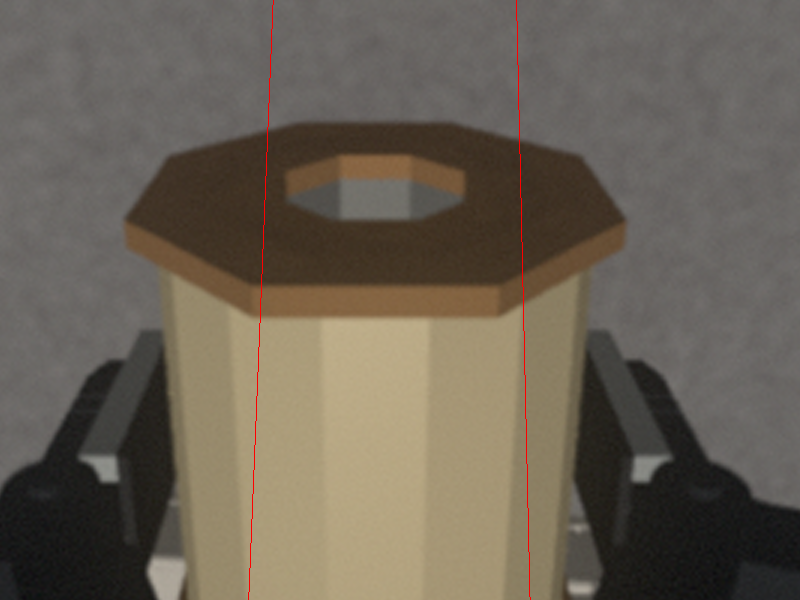

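```bash
python3 v.py i2 576.2 -22.8 0.93 578.3 -165 99.4 0
```

```text
t 8.0 pos [ 576.5 -164.9   97.2] gap 65.5 F [-0.1 -0.  -0.8]
tool x in world [-0.015  1.    -0.   ] y [1.    0.015 0.   ] z [ 0. -0. -1.]
shift [-0.1  1.8 -2.2]
rot [ 0.    0.   -0.05]
```

View pics/i2.png

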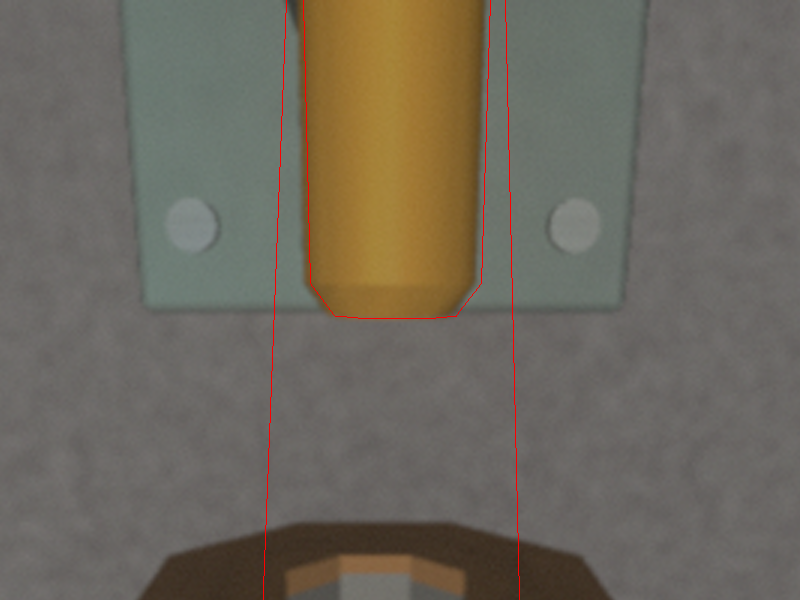

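Request:
{"method": "servo_tool", "body": {"moves": [{"translation": [3, 2, -2.2], "rot": [0, 0, 0]}, {"translation": [10, 2, -2.2], "rot": [0, 0, 0]}, {"translation": [18, 2, -2.2], "rot": [0, 0, 0]}, {"translation": [24, 2, -2.2], "rot": [0, 0, 0]}, {"translation": [28, 2, -2.2], "rot": [0, 0, 0]}]}}

```text
time_s: 8.5
tool_pos: [578.3, -135.8, 99.0]
tcp_rot: [-2.203, -2.239, 0.0]
ft_force: [0.2, 0.3, -1.1]
finger_gap: 65.2
```

```bash
python3 v.py i3 576.2 -22.8 0.93 577.8 -136.8 99.4 0
```

```text
t 8.55 pos [ 578.2 -135.4   99.1] gap 65.8 F [ 0.8 -0.3 -1.2]
tool x in world [-0.016  1.     0.001] y [ 1.     0.016 -0.   ] z [-0.     0.001 -1.   ]
shift [-1.4 -0.5 -0.3]
rot [-0.02 -0.04  0.02]
```

View pics/i3.png

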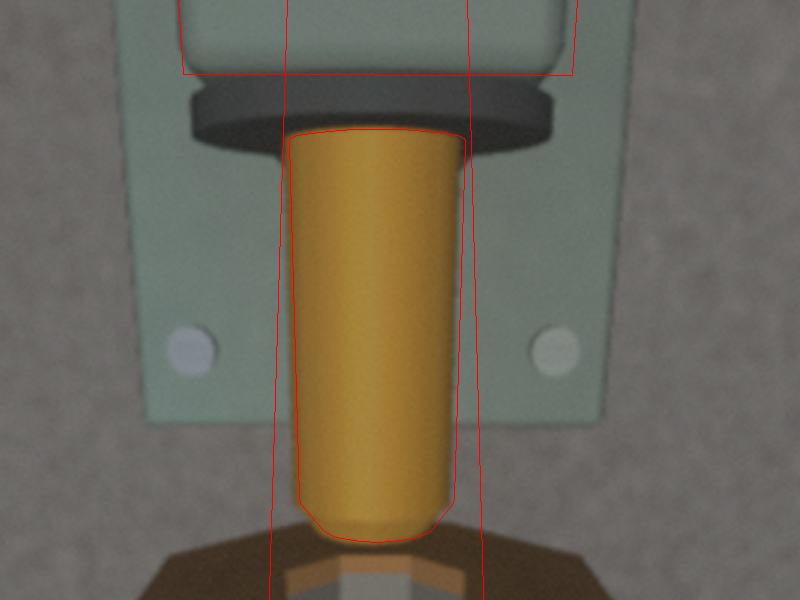

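Request:
{"method": "servo_tool", "body": {"moves": [{"translation": [8, 0, 0], "rot": [0, 0, 0]}, {"translation": [16, 0, 0], "rot": [0, 0, 0]}, {"translation": [24, 0, 0], "rot": [0, 0, 0]}, {"translation": [32, 0, 0], "rot": [0, 0, 0]}, {"translation": [40, 0, 0], "rot": [0, 0, 0]}]}}

```text
time_s: 9.05
tool_pos: [577.8, -96.1, 99.1]
tcp_rot: [-2.204, -2.238, -0.0]
ft_force: [-0.0, 0.2, -0.6]
finger_gap: 65.4
```

Request:
{"method": "servo_tool", "body": {"moves": [{"translation": [5, 0, 0], "rot": [0, 0, 0]}, {"translation": [10, 0, 0], "rot": [0, 0, 0]}, {"translation": [14, 0, 0], "rot": [0, 0, 0]}, {"translation": [17, 0, 0], "rot": [0, 0, 0]}, {"translation": [19, 0, 0], "rot": [0, 0, 0]}]}}

```text
time_s: 9.55
tool_pos: [577.6, -77.7, 99.1]
tcp_rot: [2.204, 2.238, -0.0]
ft_force: [0.4, 0.4, -0.3]
finger_gap: 65.2
```

```bash
python3 v.py i4 575.7 -22.8 0.93 577.8 -75 99.4 0
```

```text
t 9.6 pos [577.5 -77.5  99.1] gap 65.3 F [-1.1 -0.7 -1. ]
tool x in world [-0.015  1.     0.   ] y [ 1.     0.015 -0.   ] z [-0.  0. -1.]
shift [ 2.5  0.3 -0.3]
rot [-0.   -0.01 -0.03]
```

View pics/i4.png

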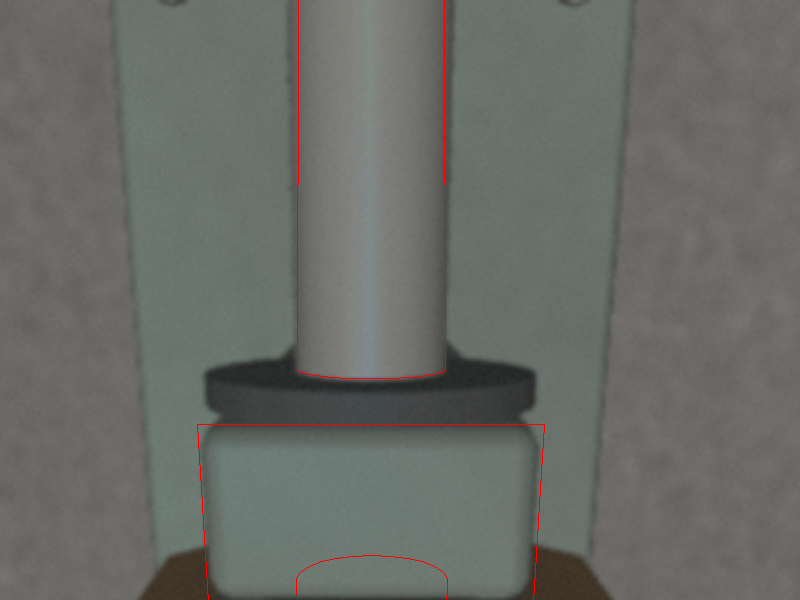

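Request:
{"method": "servo_tool", "body": {"moves": [{"translation": [1, 0, 0], "rot": [0, 0, 0]}, {"translation": [2, 0, 0], "rot": [0, 0, 0]}, {"translation": [3, 0, 0], "rot": [0, 0, 0]}, {"translation": [3, 0, 0], "rot": [0, 0, 0]}, {"translation": [3, 0, 0], "rot": [0, 0, 0]}]}}

```text
time_s: 10.1
tool_pos: [577.6, -77.2, 99.2]
tcp_rot: [2.203, 2.237, -0.004]
ft_force: [-0.8, -6.0, -1.9]
finger_gap: 65.6
```

Request:
{"method": "servo_tool", "body": {"moves": [{"translation": [-12, 0, 0], "rot": [0, 0, 0]}, {"translation": [-35, 0, 0], "rot": [0, 0, 0]}, {"translation": [-65, 0, 0], "rot": [0, 0, 0]}, {"translation": [-85, 0, 0], "rot": [0, 0, 0]}, {"translation": [-95, 0, -10], "rot": [0, 0, 0]}]}}

```text
time_s: 10.6
tool_pos: [578.0, -171.5, 108.1]
tcp_rot: [-2.205, -2.234, 0.002]
ft_force: [-0.1, 0.6, -0.1]
finger_gap: 65.4
```

Request:
{"method": "servo_tool", "body": {"moves": [{"translation": [0, 0, -35], "rot": [0, 0, 0]}, {"translation": [0, 0, -70], "rot": [0, 0, 0]}, {"translation": [25, 0, -90], "rot": [0, 0, 0]}, {"translation": [70, 0, -95], "rot": [0, 0, 0]}, {"translation": [118, 0, -95], "rot": [0, 0, 0]}]}}

```text
time_s: 11.1
tool_pos: [578.4, -51.4, 206.8]
tcp_rot: [2.205, 2.233, 0.005]
ft_force: [0.9, 0.9, -1.0]
finger_gap: 65.3
```

```bash
python3 -c "
from h import *
go([571.9,268.6,195],90.9)"
```

```text
t 11.1 pos [578.4 -51.4 206.8] gap 65.3 F [ 0.9  0.9 -1. ]
tool x in world [-0.013  1.    -0.   ] y [1.    0.013 0.005] z [ 0.005  0.    -1.   ]
shift [320.1  -2.5  11.8]
rot [ 0.27  0.   -0.18]
```

Request:
{"method": "servo_tool", "body": {"moves": [{"translation": [48, 0, 5], "rot": [0, 0, 0]}, {"translation": [97, 0, 5], "rot": [0, 0, 0]}, {"translation": [146, 0, 5], "rot": [0, 0, 0]}, {"translation": [195, -1, 5], "rot": [0, 0, 0]}, {"translation": [244, -1, 5], "rot": [0, 0, 0]}]}}

```text
time_s: 11.6
tool_pos: [571.8, 194.4, 200.1]
tcp_rot: [-2.204, -2.238, -0.001]
ft_force: [1.3, 0.0, -1.4]
finger_gap: 65.2
```

Request:
{"method": "servo_tool", "body": {"moves": [{"translation": [35, -1, 0], "rot": [0, 0, 0]}, {"translation": [60, -1, 5], "rot": [0, 0, 0]}, {"translation": [76, -1, 40], "rot": [0, 0, 0]}, {"translation": [76, -1, 80], "rot": [0, 0, 0]}, {"translation": [76, -1, 102], "rot": [0, 0, 0]}]}}

```text
time_s: 12.1
tool_pos: [568.2, 268.8, 94.9]
tcp_rot: [-2.201, -2.239, 0.005]
ft_force: [-1.5, -0.6, -1.5]
finger_gap: 65.4
```

Request:
{"method": "servo_tool", "body": {"moves": [{"translation": [0, 0, 0], "rot": [0, 0, 0]}, {"translation": [0, 0, 0], "rot": [0, 0, 0]}, {"translation": [0, 0, 0], "rot": [0, 0, 0]}, {"translation": [0, 0, 0], "rot": [0, 0, 0]}, {"translation": [0, 0, 0], "rot": [0, 0, 0]}]}}

```text
time_s: 12.6
tool_pos: [571.3, 268.3, 98.8]
tcp_rot: [2.204, 2.237, 0.004]
ft_force: [-0.0, -0.4, -0.3]
finger_gap: 65.4
```

```bash
python3 v.py i5 575.7 -22.8 0.93 571.9 268.6 99.2 0
```

```text
t 12.65 pos [571.  268.2  98.5] gap 65.3 F [-0.5  0.5 -0.7]
tool x in world [-0.015  1.     0.001] y [1.    0.015 0.002] z [ 0.002  0.001 -1.   ]
shift [ 0.4  0.9 -0.7]
rot [ 0.12 -0.05 -0.05]
```

View pics/i5.png

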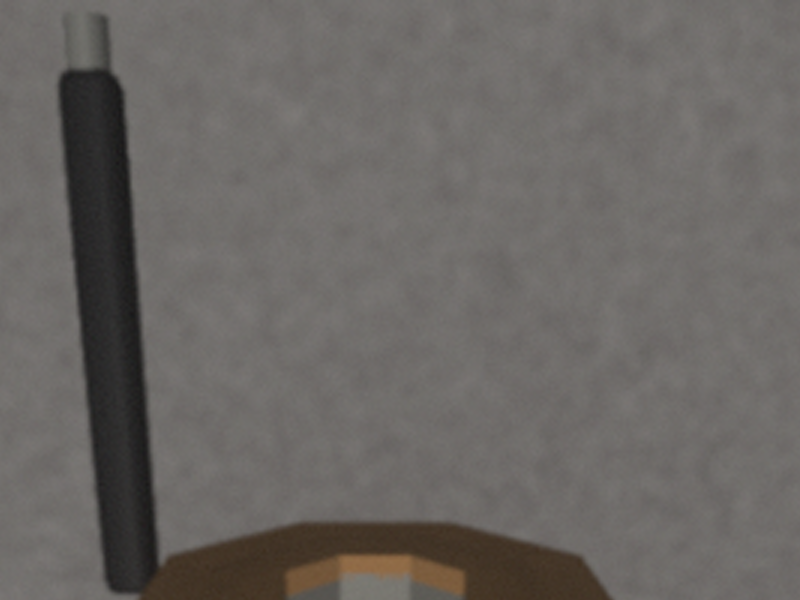

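Request:
{"method": "servo_tool", "body": {"moves": [{"translation": [-6, 0.4, -0.4], "rot": [0, 0, 0]}, {"translation": [-12, 0.4, -0.4], "rot": [0, 0, 0]}, {"translation": [-18, 0.4, -0.4], "rot": [0, 0, 0]}, {"translation": [-24, 0.4, -0.4], "rot": [0, 0, 0]}, {"translation": [-32, 0.4, -0.4], "rot": [0, 0, 0]}]}}

```text
time_s: 13.15
tool_pos: [571.1, 235.4, 97.5]
tcp_rot: [-2.205, -2.238, 0.0]
ft_force: [0.3, 0.1, -0.7]
finger_gap: 65.2
```

Request:
{"method": "servo_tool", "body": {"moves": [{"translation": [-10, 0, 0], "rot": [0, 0, 0]}, {"translation": [-20, 0, 0], "rot": [0, 0, 0]}, {"translation": [-30, 0, 0], "rot": [0, 0, 0]}, {"translation": [-40, 0, 0], "rot": [0, 0, 0]}, {"translation": [-50, 0, 0], "rot": [0, 0, 0]}]}}

```text
time_s: 13.65
tool_pos: [571.9, 185.1, 97.5]
tcp_rot: [2.205, 2.238, -0.0]
ft_force: [-0.3, -0.5, -1.6]
finger_gap: 65.4
```

```bash
python3 v.py i6 575.7 -22.8 0.93 574.5 30 99.2 0
```

```text
t 13.7 pos [571.8 183.6  97.5] gap 65.3 F [ 0.5 -1.2 -1.2]
tool x in world [-0.015  1.    -0.001] y [ 1.     0.015 -0.   ] z [-0.    -0.001 -1.   ]
shift [-153.6    0.4   -1.5]
rot [-0.03  0.08 -0.07]
```

View pics/i6.png

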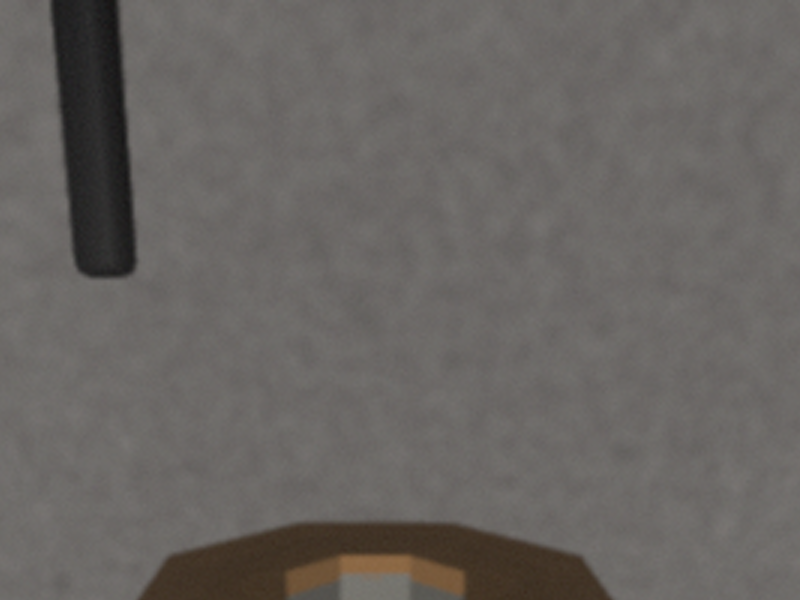

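Request:
{"method": "servo_tool", "body": {"moves": [{"translation": [-20, 0.5, -1.5], "rot": [0, 0, 0]}, {"translation": [-45, 0.5, -1.5], "rot": [0, 0, 0]}, {"translation": [-70, 0.5, -1.5], "rot": [0, 0, 0]}, {"translation": [-95, 0.5, -1.5], "rot": [0, 0, 0]}, {"translation": [-118, 0.5, -1.5], "rot": [0, 0, 0]}]}}

```text
time_s: 14.2
tool_pos: [574.2, 66.9, 99.1]
tcp_rot: [2.205, 2.238, 0.0]
ft_force: [0.7, -0.2, -0.4]
finger_gap: 65.3
```

Request:
{"method": "servo_tool", "body": {"moves": [{"translation": [-10, 0, 0], "rot": [0, 0, 0]}, {"translation": [-18, 0, 0], "rot": [0, 0, 0]}, {"translation": [-26, 0, 0], "rot": [0, 0, 0]}, {"translation": [-30, 0, 0], "rot": [0, 0, 0]}, {"translation": [-33, 0, 0], "rot": [0, 0, 0]}]}}

```text
time_s: 14.7
tool_pos: [574.8, 35.3, 99.0]
tcp_rot: [-2.204, -2.239, -0.0]
ft_force: [-0.1, 0.4, -0.8]
finger_gap: 65.5
```

Request:
{"method": "servo_tool", "body": {"moves": [{"translation": [-1, 0, 0], "rot": [0, 0, 0]}, {"translation": [-2, 0, 0], "rot": [0, 0, 0]}, {"translation": [-3, 0, 0], "rot": [0, 0, 0]}, {"translation": [-4, 0, 0], "rot": [0, 0, 0]}, {"translation": [-4, 0, 0], "rot": [0, 0, 0]}]}}

```text
time_s: 15.2
tool_pos: [574.8, 31.2, 99.0]
tcp_rot: [-2.204, -2.238, 0.0]
ft_force: [0.5, -0.3, -1.4]
finger_gap: 65.2
```

Request:
{"method": "servo_tool", "body": {"moves": [{"translation": [-1, 0, 0], "rot": [0, 0, 0]}, {"translation": [-2, 0, 0], "rot": [0, 0, 0]}, {"translation": [-3, 0, 0], "rot": [0, 0, 0]}, {"translation": [-3, 0, 0], "rot": [0, 0, 0]}, {"translation": [-3, 0, 0], "rot": [0, 0, 0]}]}}

```text
time_s: 15.7
tool_pos: [574.8, 28.9, 99.0]
tcp_rot: [-2.204, -2.237, -0.001]
ft_force: [0.4, 4.7, -0.9]
finger_gap: 65.1
```

Request:
{"method": "servo_tool", "body": {"moves": [{"translation": [0.5, 0, 1], "rot": [0, 0, 0]}, {"translation": [0.5, 0, 2], "rot": [0, 0, 0]}, {"translation": [0.5, 0, 2.5], "rot": [0, 0, 0]}, {"translation": [0.5, 0, 2.5], "rot": [0, 0, 0]}, {"translation": [0.5, 0, 2.5], "rot": [0, 0, 0]}]}}

```text
time_s: 16.2
tool_pos: [575.1, 28.8, 96.7]
tcp_rot: [2.204, 2.238, 0.001]
ft_force: [-0.1, 5.9, 1.2]
finger_gap: 65.2
```

Request:
{"method": "servo_tool", "body": {"moves": [{"translation": [0, 0, 0], "rot": [0, 0, 0]}, {"translation": [0, 0, 0], "rot": [0, 0, 0]}, {"translation": [0, 0, 0], "rot": [0, 0, 0]}, {"translation": [0, 0, 0], "rot": [0, 0, 0]}, {"translation": [0, 0, 0], "rot": [0, 0, 0]}], "fingers": 85}}

```text
time_s: 16.7
tool_pos: [574.8, 28.3, 96.5]
tcp_rot: [2.205, 2.238, -0.0]
ft_force: [-0.4, -0.1, -0.4]
finger_gap: 85.0
```

Request:
{"method": "servo_tool", "body": {"moves": [{"translation": [0, 0, -20], "rot": [0, 0, 0]}, {"translation": [0, 0, -60], "rot": [0, 0, 0]}, {"translation": [0, 0, -105], "rot": [0, 0, 0]}, {"translation": [0, 0, -135], "rot": [0, 0, 0]}, {"translation": [0, 0, -150], "rot": [0, 0, 0]}]}}

```text
time_s: 17.2
tool_pos: [576.5, 28.4, 250.3]
tcp_rot: [2.201, 2.235, 0.006]
ft_force: [0.6, -0.0, -0.1]
finger_gap: 85.0
```

```bash
python3 v.py i7 575.7 -22.8 0.93 357.4 -275 180 400; python3 -c "
import cv2
from workcell import *
cv2.imwrite('pics/s1.png',read_camera('side')[:,:,::-1]);"; python3 look.py 2 x 357.4 -275.4 -22
```

```text
t 17.25 pos [577.3  28.4 251.8] gap 85.1 F [1.4 0.6 0.2]
tool x in world [-0.015  1.    -0.001] y [1.    0.015 0.008] z [ 0.008 -0.    -1.   ]
shift [-300.  -225.1   70. ]
rot [ 0.49  0.03 -0.03]
t 17.35 pos [575.4  28.5 247.6] gap 84.9 F [ 0.1  0.2 -1. ]
tool x in world [-0.015  1.    -0.   ] y [1.    0.015 0.003] z [ 0.003 -0.    -1.   ]
2 [ 1.50000e-02  3.66764e+02 -2.99400e+02 -7.13220e+01] [     0      0    512    384 184490]
```

View pics/i7.png

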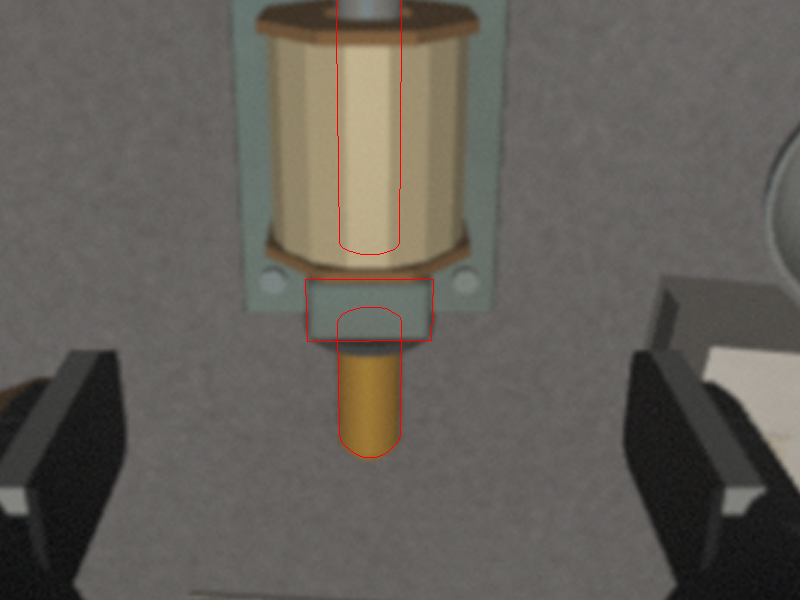

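View pics/s1.png

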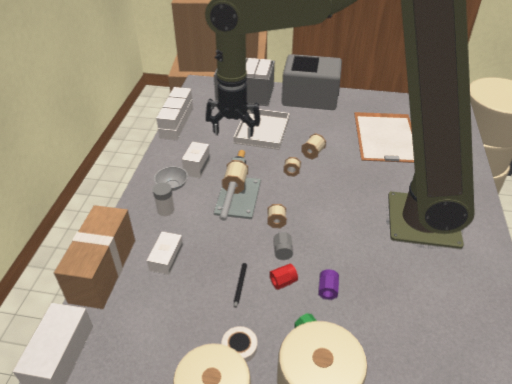

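Request:
{"method": "servo_tool", "body": {"moves": [{"translation": [-39, -29, 0], "rot": [0, 0, 5]}, {"translation": [-78, -58, 0], "rot": [0, 0, 10]}, {"translation": [-117, -87, 10], "rot": [0, 0, 15]}, {"translation": [-156, -116, 20], "rot": [0, 0, 20]}, {"translation": [-195, -145, 30], "rot": [0, 0, 23]}]}}

```text
time_s: 17.85
tool_pos: [430.4, -169.2, 214.5]
tcp_rot: [-2.606, -1.75, 0.003]
ft_force: [0.8, -1.1, -0.2]
finger_gap: 85.1
```

```bash
python3 -c "
from h import *
go([358,-270,140],68)"
```

```text
t 17.85 pos [ 430.4 -169.2  214.5] gap 85.1 F [ 0.8 -1.1 -0.2]
tool x in world [ 0.379  0.926 -0.   ] y [ 0.926 -0.379 -0.003] z [-0.003  0.001 -1.   ]
shift [-120.7  -28.6   74.5]
rot [-0.17  0.   -0.25]
```

Request:
{"method": "servo_tool", "body": {"moves": [{"translation": [-35, -10, 15], "rot": [0, 0, 0]}, {"translation": [-75, -18, 35], "rot": [0, 0, 0]}, {"translation": [-105, -25, 58], "rot": [0, 0, 0]}, {"translation": [-121, -29, 72], "rot": [0, 0, 0]}, {"translation": [-121, -29, 74], "rot": [0, 0, 0]}]}}

```text
time_s: 18.35
tool_pos: [356.9, -269.3, 139.3]
tcp_rot: [-2.604, -1.746, 0.004]
ft_force: [0.1, -0.7, -0.2]
finger_gap: 84.7
```

Request:
{"method": "servo_tool", "body": {"moves": [{"translation": [0, 0, 0], "rot": [0, 0, 0]}, {"translation": [0, 0, 0], "rot": [0, 0, 0]}, {"translation": [0, 0, 0], "rot": [0, 0, 0]}, {"translation": [0, 0, 0], "rot": [0, 0, 0]}, {"translation": [0, 0, 0], "rot": [0, 0, 0]}]}}

```text
time_s: 18.85
tool_pos: [361.0, -269.5, 143.0]
tcp_rot: [2.605, 1.755, 0.0]
ft_force: [-1.0, 0.3, 0.4]
finger_gap: 85.1
```

```bash
python3 look.py 2 l2 358 -274 -22
```

```text
t 18.9 pos [ 360.8 -269.5  142.9] gap 85.1 F [-0.2 -0.4 -0.1]
tool x in world [ 0.376  0.927 -0.   ] y [ 0.927 -0.376  0.001] z [ 0.001 -0.001 -1.   ]
2 [   0.926  357.745 -273.78   -21.93 ] [ 218  148   76   92 5928]
```

View pics/l2.png

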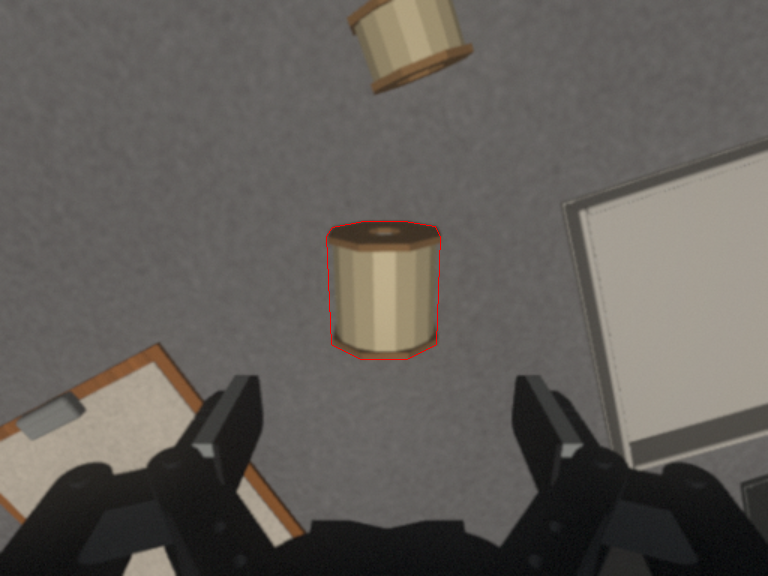

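```bash
python3 -c "
from h import *
go([358,-273,10],68.1)"
```

```text
t 18.9 pos [ 360.8 -269.5  142.9] gap 85.1 F [-0.2 -0.4 -0.1]
tool x in world [ 0.376  0.927 -0.   ] y [ 0.927 -0.376  0.001] z [ 0.001 -0.001 -1.   ]
shift [ -4.3  -1.4 132.9]
rot [ 0.05  0.02 -0.17]
```

Request:
{"method": "servo_tool", "body": {"moves": [{"translation": [-4.3, -1, 40], "rot": [0, 0, 0]}, {"translation": [-4.3, -1, 80], "rot": [0, 0, 0]}, {"translation": [-4.3, -1, 110], "rot": [0, 0, 0]}, {"translation": [-4.3, -1, 125], "rot": [0, 0, 0]}, {"translation": [-4.3, -1, 130], "rot": [0, 0, 0]}]}}

```text
time_s: 19.4
tool_pos: [357.1, -272.4, 11.0]
tcp_rot: [-2.604, -1.752, 0.001]
ft_force: [-0.2, 0.4, -0.4]
finger_gap: 84.8
```

Request:
{"method": "servo_tool", "body": {"moves": [{"translation": [0, 0, 0], "rot": [0, 0, 0]}, {"translation": [0, 0, 0], "rot": [0, 0, 0]}, {"translation": [0, 0, 0], "rot": [0, 0, 0]}, {"translation": [0, 0, 0], "rot": [0, 0, 0]}, {"translation": [0, 0, 0], "rot": [0, 0, 0]}], "fingers": 40}}

```text
time_s: 19.9
tool_pos: [358.2, -273.7, 13.2]
tcp_rot: [2.605, 1.753, 0.001]
ft_force: [-0.1, 0.4, 3.2]
finger_gap: 62.3
```

Request:
{"method": "servo_tool", "body": {"moves": [{"translation": [0, 0, 0], "rot": [0, 0, 0]}, {"translation": [0, 0, 0], "rot": [0, 0, 0]}, {"translation": [0, 0, 0], "rot": [0, 0, 0]}, {"translation": [0, 0, 0], "rot": [0, 0, 0]}, {"translation": [0, 0, 0], "rot": [0, 0, 0]}]}}

```text
time_s: 20.4
tool_pos: [358.3, -273.7, 13.2]
tcp_rot: [2.605, 1.753, 0.001]
ft_force: [0.7, 0.2, 7.1]
finger_gap: 62.5
```

```bash
python3 -c "
from h import *
go([579.1,-165,110],90.9)"
```

```text
t 20.4 pos [ 358.3 -273.7   13.2] gap 62.5 F [0.7 0.2 7.1]
tool x in world [ 0.377  0.926 -0.   ] y [ 0.926 -0.377  0.001] z [ 0.001 -0.001 -1.   ]
shift [183.8 163.8 -96.7]
rot [  0.07   0.04 -23.03]
```

Request:
{"method": "servo_tool", "body": {"moves": [{"translation": [0, 0, -15], "rot": [0, 0, 0]}, {"translation": [5, 5, -50], "rot": [0, 0, -5]}, {"translation": [30, 28, -80], "rot": [0, 0, -12]}, {"translation": [65, 58, -88], "rot": [0, 0, -18]}, {"translation": [100, 90, -88], "rot": [0, 0, -23]}]}}

```text
time_s: 20.9
tool_pos: [480.7, -214.8, 102.8]
tcp_rot: [2.199, 2.238, 0.001]
ft_force: [0.1, -0.5, -1.6]
finger_gap: 62.4
```

```bash
python3 -c "
from h import *
go([578.7,-150,101.5],90.9)"
```

```text
t 20.9 pos [ 480.7 -214.8  102.8] gap 62.4 F [ 0.1 -0.5 -1.6]
tool x in world [-0.018  1.    -0.002] y [1.    0.018 0.004] z [ 0.004 -0.002 -1.   ]
shift [63.  99.1  1.5]
rot [0.2  0.13 0.11]
```

Request:
{"method": "servo_tool", "body": {"moves": [{"translation": [15, 35, 1], "rot": [0, 0, 0]}, {"translation": [35, 65, 1], "rot": [0, 0, 0]}, {"translation": [50, 85, 1], "rot": [0, 0, 0]}, {"translation": [58, 96, 1], "rot": [0, 0, 0]}, {"translation": [62, 99, 1], "rot": [0, 0, 0]}]}}

```text
time_s: 21.4
tool_pos: [577.6, -150.3, 99.1]
tcp_rot: [-2.203, -2.24, 0.0]
ft_force: [-0.2, 0.6, -2.3]
finger_gap: 62.3
```

Request:
{"method": "servo_tool", "body": {"moves": [{"translation": [0, 0, 0], "rot": [0, 0, 0]}, {"translation": [0, 0, 0], "rot": [0, 0, 0]}, {"translation": [0, 0, 0], "rot": [0, 0, 0]}, {"translation": [0, 0, 0], "rot": [0, 0, 0]}, {"translation": [0, 0, 0], "rot": [0, 0, 0]}]}}

```text
time_s: 21.9
tool_pos: [576.5, -151.7, 99.7]
tcp_rot: [2.206, 2.237, -0.0]
ft_force: [-1.0, 0.0, -1.4]
finger_gap: 62.6
```

```bash
python3 v.py p2 575.7 -22.8 0.93 578.7 -150 101.5 200
```

```text
t 21.95 pos [ 576.6 -151.6   99.7] gap 62.6 F [-0.2 -0.8 -2.1]
tool x in world [-0.014  1.    -0.   ] y [1.    0.014 0.   ] z [ 0. -0. -1.]
shift [ 1.5  2.1 -1.8]
rot [ 0.    0.   -0.07]
```

View pics/p2.png

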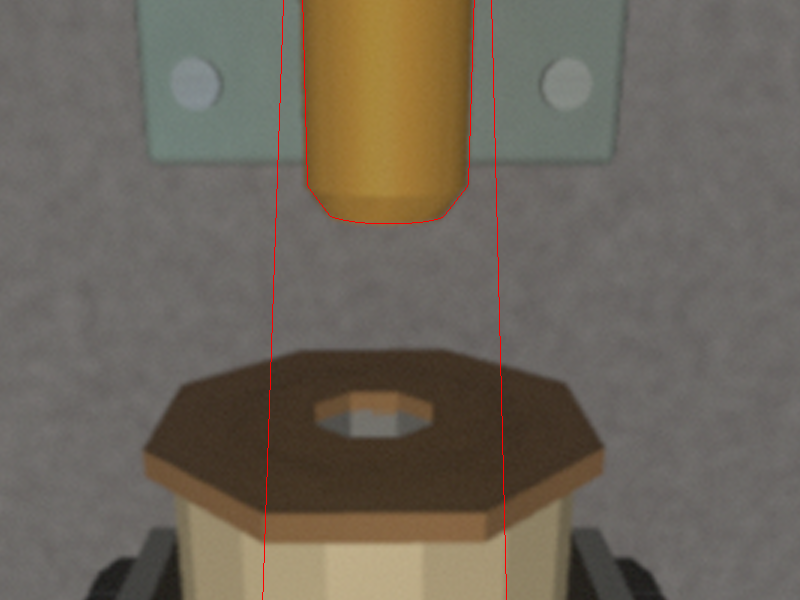

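Request:
{"method": "servo_tool", "body": {"moves": [{"translation": [4, 1.9, -1.8], "rot": [0, 0, 0]}, {"translation": [10, 1.9, -1.8], "rot": [0, 0, 0]}, {"translation": [16, 1.9, -1.8], "rot": [0, 0, 0]}, {"translation": [21, 1.9, -1.8], "rot": [0, 0, 0]}, {"translation": [24, 1.9, -1.8], "rot": [0, 0, 0]}]}}

```text
time_s: 22.45
tool_pos: [578.3, -126.1, 101.3]
tcp_rot: [-2.203, -2.239, 0.0]
ft_force: [0.0, 0.0, -1.1]
finger_gap: 62.2
```

Request:
{"method": "servo_tool", "body": {"moves": [{"translation": [1.5, 0, 0], "rot": [0, 0, 0]}, {"translation": [3, 0, 0], "rot": [0, 0, 0]}, {"translation": [4.5, 0, 0], "rot": [0, 0, 0]}, {"translation": [6, 0, 0], "rot": [0, 0, 0]}, {"translation": [7, 0, 0], "rot": [0, 0, 0]}]}}

```text
time_s: 22.95
tool_pos: [578.3, -120.5, 101.4]
tcp_rot: [2.204, 2.238, -0.001]
ft_force: [-1.3, -2.2, -1.5]
finger_gap: 62.6
```

Request:
{"method": "servo_tool", "body": {"moves": [{"translation": [1, 0, 0], "rot": [0, 0, 0]}, {"translation": [2, 0, 0], "rot": [0, 0, 0]}, {"translation": [2, 0, 0], "rot": [0, 0, 0]}, {"translation": [2, 0, 0], "rot": [0, 0, 0]}, {"translation": [2, 0, 0], "rot": [0, 0, 0]}]}}

```text
time_s: 23.45
tool_pos: [578.2, -120.0, 101.5]
tcp_rot: [2.203, 2.237, -0.003]
ft_force: [-1.5, -6.0, -1.5]
finger_gap: 62.5
```

Request:
{"method": "servo_tool", "body": {"moves": [{"translation": [-8, 0, 0], "rot": [0, 0, 0]}, {"translation": [-25, 0, -10], "rot": [0, 0, 0]}, {"translation": [-50, 0, -40], "rot": [0, 0, 0]}, {"translation": [-75, 0, -75], "rot": [0, 0, 0]}, {"translation": [-100, 0, -100], "rot": [0, 0, 0]}]}}

```text
time_s: 23.95
tool_pos: [580.7, -220.2, 204.3]
tcp_rot: [2.203, 2.236, 0.002]
ft_force: [0.8, -0.1, -0.7]
finger_gap: 62.3
```

```bash
python3 - <<'E'
from h import *
for cam in("top","side"):
    c=calibration(cam); im=read_camera(cam)
    for d in outline_of("tray_in",cam)[:1]:
        print(cam,d['conf'],d['at'])
        cs,_=cv2.findContours(d['mask'].astype(np.uint8),cv2.RETR_EXTERNAL,cv2.CHAIN_APPROX_NONE)
        k=max(cs,key=len)[:,0,:]
        W=np.array([atz(c,(p[1],p[0]),25)[:2] for p in k],np.float32)
        print(cv2.minAreaRect(W))
    p=proj(c,[[563,-372,15]])[0]; r,cc=int(p[0]),int(p[1]); s=60
    cv2.imwrite(f"pics/tray_{cam}.png",cv2.resize(im[max(0,r-s):r+s,cc-s:cc+s,::-1],None,fx=5,fy=5,interpolation=cv2.INTER_CUBIC)); print(max(0,r-s),cc-s)
E
```

```text
top 0.77 [188.4, 379.0]
((542.7816772460938, -331.9454040527344), (101.0362777709961, 162.13650512695312), 68.72309112548828)
121 324
side 0.7 [128.7, 261.4]
((556.1004028320312, -364.8202209472656), (240.10084533691406, 179.7048797607422), 86.1222915649414)
68 200
```

View pics/tray_top.png

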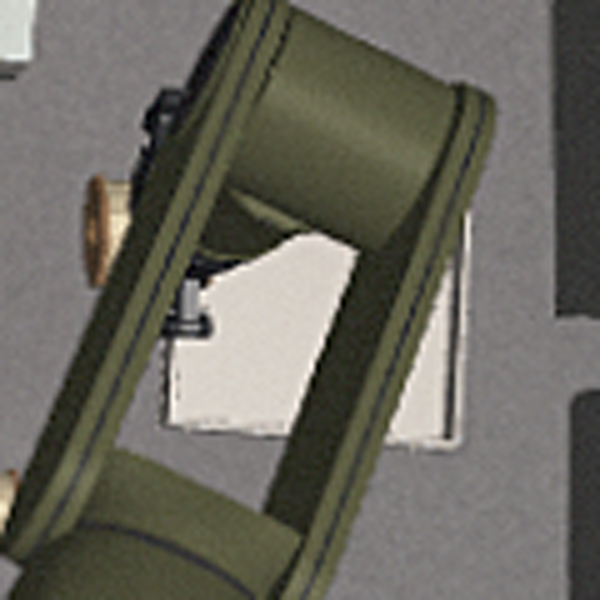

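```bash
python3 - <<'E'
import cv2
im=cv2.imread('pics/top0.png'); cv2.imwrite('pics/trc.png',cv2.resize(im[145:220,345:430],None,fx=8,fy=8,interpolation=cv2.INTER_CUBIC)[:600,:680])
E
```

```text
(no output)
```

View pics/trc.png

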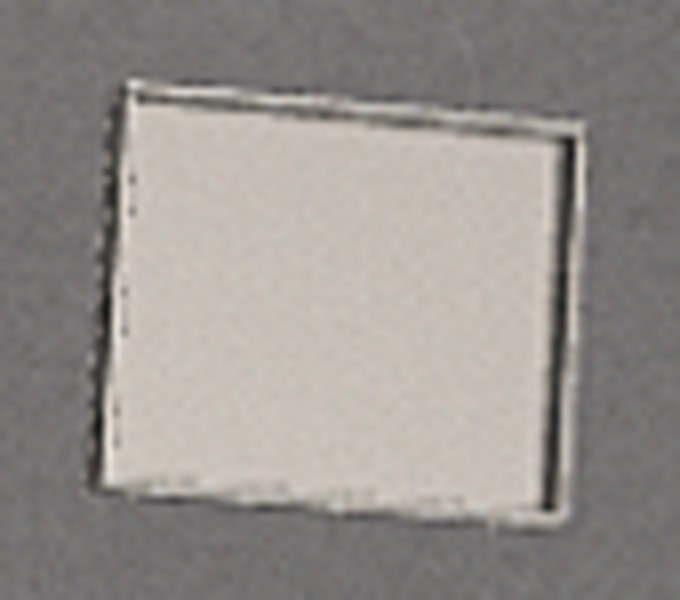

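```bash
python3 - <<'E'
from h import *
c=calibration("top")
P=[atz(c,(145+y/8,345+x/8),30) for x,y in((124,82),(586,122),(570,525),(104,487))]
P=np.array(P)[:,:2]; print(P.round(0),P.mean(0),[np.linalg.norm(P[i]-P[(i+1)%4]).round(0) for i in range(4)])
for i in range(4):
    d=P[(i+1)%4]-P[i]; print(np.degrees(np.arctan2(d[1],d[0])).round(1))
go([560,-330,110],90.9)
E
```

```text
[[ 647. -287.]
 [ 637. -486.]
 [ 467. -478.]
 [ 479. -279.]] [ 557.46285513 -382.51186991] [np.float64(199.0), np.float64(170.0), np.float64(199.0), np.float64(169.0)]
-93.0
177.4
86.7
-2.5
t 24.15 pos [ 580.  -219.2  202.4] gap 62.8 F [-0.1  1.5 -2.4]
tool x in world [-0.013  1.    -0.   ] y [1.    0.013 0.002] z [ 0.002 -0.    -1.   ]
shift [-110.5  -21.6   92.3]
rot [ 0.11  0.   -0.14]
```

Request:
{"method": "servo_tool", "body": {"moves": [{"translation": [-45, -5, 15], "rot": [0, 0, 1]}, {"translation": [-92, -11, 40], "rot": [0, 0, 2]}, {"translation": [-138, -16, 70], "rot": [0, 0, 3]}, {"translation": [-180, -20, 100], "rot": [0, 0, 3.8]}, {"translation": [-208, -23, 125], "rot": [0, 0, 3.8]}]}}

```text
time_s: 24.65
tool_pos: [559.1, -426.6, 73.9]
tcp_rot: [-2.276, -2.163, -0.0]
ft_force: [0.9, -0.4, -1.1]
finger_gap: 62.2
```

```bash
python3 -c "
from h import *
go([555,-433,19.2],87.1)"
```

```text
t 24.65 pos [ 559.1 -426.6   73.9] gap 62.2 F [ 0.9 -0.4 -1.1]
tool x in world [0.051 0.999 0.002] y [ 0.999 -0.051 -0.002] z [-0.001  0.002 -1.   ]
shift [-6.7 -3.7 54.7]
rot [-0.09 -0.11 -0.02]
```

Request:
{"method": "servo_tool", "body": {"moves": [{"translation": [-6, -3, 15], "rot": [0, 0, 0]}, {"translation": [-6, -3, 32], "rot": [0, 0, 0]}, {"translation": [-6, -3, 44], "rot": [0, 0, 0]}, {"translation": [-6, -3, 50], "rot": [0, 0, 0]}, {"translation": [-6, -3, 53], "rot": [0, 0, 0]}]}}

```text
time_s: 25.15
tool_pos: [556.6, -430.7, 22.6]
tcp_rot: [-2.275, -2.164, -0.0]
ft_force: [-0.5, -0.1, -1.6]
finger_gap: 61.9
```

Request:
{"method": "servo_tool", "body": {"moves": [{"translation": [0, 0, 0], "rot": [0, 0, 0]}, {"translation": [0, 0, 0], "rot": [0, 0, 0]}, {"translation": [0, 0, 0], "rot": [0, 0, 0]}, {"translation": [0, 0, 0], "rot": [0, 0, 0]}, {"translation": [0, 0, 0], "rot": [0, 0, 0]}]}}

```text
time_s: 25.65
tool_pos: [556.9, -432.4, 23.9]
tcp_rot: [2.277, 2.163, 0.0]
ft_force: [0.6, 0.0, -1.3]
finger_gap: 62.1
```

Request:
{"method": "servo_tool", "body": {"moves": [{"translation": [0, 0, 1.5], "rot": [0, 0, 0]}, {"translation": [0, 0, 3], "rot": [0, 0, 0]}, {"translation": [0, 0, 4.5], "rot": [0, 0, 0]}, {"translation": [0, 0, 5.5], "rot": [0, 0, 0]}, {"translation": [0, 0, 5.5], "rot": [0, 0, 0]}]}}

```text
time_s: 26.15
tool_pos: [556.6, -432.2, 18.3]
tcp_rot: [-2.278, -2.164, 0.0]
ft_force: [-2.2, 0.3, 3.3]
finger_gap: 62.6
```

Request:
{"method": "servo_tool", "body": {"moves": [{"translation": [0, 0, 0], "rot": [0, 0, 0]}, {"translation": [0, 0, 0], "rot": [0, 0, 0]}, {"translation": [0, 0, 0], "rot": [0, 0, 0]}, {"translation": [0, 0, 0], "rot": [0, 0, 0]}, {"translation": [0, 0, 0], "rot": [0, 0, 0]}], "fingers": 85}}

```text
time_s: 26.65
tool_pos: [556.7, -432.2, 17.7]
tcp_rot: [2.277, 2.164, 0.0]
ft_force: [0.5, -0.2, 0.7]
finger_gap: 85.2
```

Request:
{"method": "servo_tool", "body": {"moves": [{"translation": [0, 0, -20], "rot": [0, 0, 0]}, {"translation": [0, 0, -50], "rot": [0, 0, 0]}, {"translation": [0, 0, -95], "rot": [0, 0, 0]}, {"translation": [20, 0, -140], "rot": [0, 0, 0]}, {"translation": [50, 0, -180], "rot": [0, 0, 0]}]}}

```text
time_s: 27.15
tool_pos: [559.5, -383.7, 199.9]
tcp_rot: [2.278, 2.16, -0.0]
ft_force: [1.1, 1.0, 0.7]
finger_gap: 85.4
```

```bash
python3 - <<'E'
from h import *
im=read_camera("wrist");cv2.imwrite("pics/t2.png",im[:,:,::-1])
go([439.6,60,190],98)
E
```

```text
t 27.2 pos [ 562.5 -379.3  207.9] gap 85.0 F [-0.   2.9  3.4]
tool x in world [ 0.05   0.999 -0.003] y [ 0.999 -0.05   0.01 ] z [ 0.01  -0.003 -1.   ]
shift [ 432.6 -145.    15.2]
rot [  0.58   0.21 -10.88]
```

View pics/t2.png

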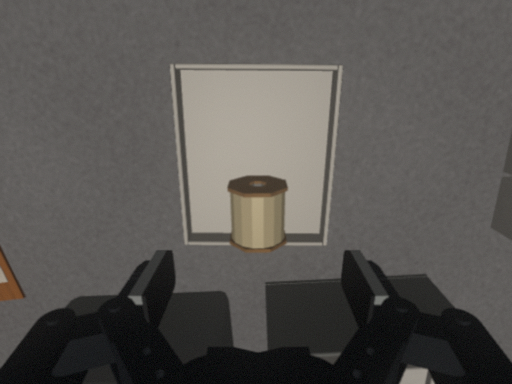

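Request:
{"method": "servo_tool", "body": {"moves": [{"translation": [45, -15, 0], "rot": [0, 0, -2]}, {"translation": [92, -31, 0], "rot": [0, 0, -4]}, {"translation": [139, -47, 0], "rot": [0, 0, -6]}, {"translation": [186, -63, 0], "rot": [0, 0, -8]}, {"translation": [233, -78, 0], "rot": [0, 0, -11.5]}]}}

```text
time_s: 27.7
tool_pos: [492.3, -143.9, 197.8]
tcp_rot: [2.047, 2.383, 0.001]
ft_force: [0.9, 1.3, 0.6]
finger_gap: 84.9
```

```bash
python3 -c "
from h import *
go([439.6,84,140],98.7)"
```

```text
t 27.7 pos [ 492.3 -143.9  197.8] gap 84.9 F [0.9 1.3 0.6]
tool x in world [-0.15   0.989  0.   ] y [0.989 0.15  0.   ] z [ 0.  0. -1.]
shift [233.2 -17.8  57.8]
rot [ 0.02 -0.   -0.05]
```

Request:
{"method": "servo_tool", "body": {"moves": [{"translation": [48, -4, 5], "rot": [0, 0, 0]}, {"translation": [97, -8, 15], "rot": [0, 0, 0]}, {"translation": [146, -12, 30], "rot": [0, 0, 0]}, {"translation": [190, -15, 45], "rot": [0, 0, 0]}, {"translation": [225, -18, 56], "rot": [0, 0, 0]}]}}

```text
time_s: 28.2
tool_pos: [440.4, 76.4, 141.2]
tcp_rot: [-2.048, -2.382, -0.0]
ft_force: [0.4, -0.1, -0.6]
finger_gap: 85.1
```

Request:
{"method": "servo_tool", "body": {"moves": [{"translation": [6, 0, 0], "rot": [0, 0, 0]}, {"translation": [8, 0, 0], "rot": [0, 0, 0]}, {"translation": [8, 0, 0], "rot": [0, 0, 0]}, {"translation": [8, 0, 0], "rot": [0, 0, 0]}, {"translation": [8, 0, 0], "rot": [0, 0, 0]}]}}

```text
time_s: 28.7
tool_pos: [441.5, 81.0, 142.2]
tcp_rot: [2.051, 2.379, 0.001]
ft_force: [0.1, 0.3, -0.1]
finger_gap: 85.0
```

```bash
python3 look.py 4 l4 439.6 85.8 8.7
```

```text
t 28.75 pos [441.4  81.1 142.1] gap 85.2 F [ 0.3 -0.5 -0.5]
tool x in world [-0.147  0.989 -0.   ] y [0.989 0.147 0.001] z [ 0.001 -0.    -1.   ]
4 [  0.928 439.987  84.737   8.378] [ 223  149   69   68 3940]
```

View pics/l4.png

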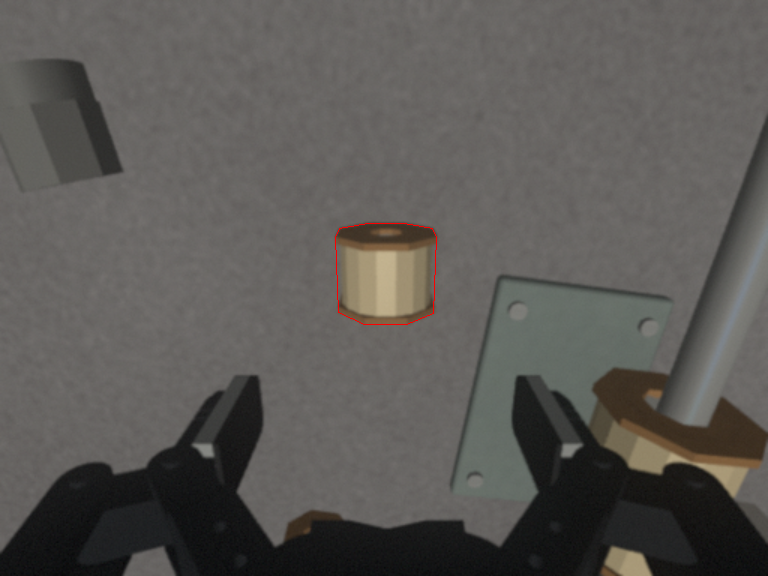

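```bash
python3 -c "
from h import *
go([439.9,85.8,9],98.4)"
```

```text
t 28.75 pos [441.4  81.1 142.1] gap 85.2 F [ 0.3 -0.5 -0.5]
tool x in world [-0.147  0.989 -0.   ] y [0.989 0.147 0.001] z [ 0.001 -0.    -1.   ]
shift [  4.9  -0.9 133.1]
rot [0.05 0.01 0.07]
```

Request:
{"method": "servo_tool", "body": {"moves": [{"translation": [5, -0.5, 40], "rot": [0, 0, 0]}, {"translation": [5, -0.5, 80], "rot": [0, 0, 0]}, {"translation": [5, -0.5, 110], "rot": [0, 0, 0]}, {"translation": [5, -0.5, 125], "rot": [0, 0, 0]}, {"translation": [5, -0.5, 131], "rot": [0, 0, 0]}]}}

```text
time_s: 29.25
tool_pos: [438.6, 86.2, 9.3]
tcp_rot: [-2.049, -2.378, 0.004]
ft_force: [-0.1, -1.3, 0.4]
finger_gap: 84.9
```

Request:
{"method": "servo_tool", "body": {"moves": [{"translation": [0, 0, 0], "rot": [0, 0, 0]}, {"translation": [0, 0, 0], "rot": [0, 0, 0]}, {"translation": [0, 0, 0], "rot": [0, 0, 0]}, {"translation": [0, 0, 0], "rot": [0, 0, 0]}, {"translation": [0, 0, 0], "rot": [0, 0, 0]}], "fingers": 35}}

```text
time_s: 29.75
tool_pos: [440.4, 87.0, 11.8]
tcp_rot: [2.048, 2.38, 0.002]
ft_force: [-0.1, 0.1, 5.2]
finger_gap: 56.3
```

Request:
{"method": "servo_tool", "body": {"moves": [{"translation": [0, 0, 0], "rot": [0, 0, 0]}, {"translation": [0, 0, 0], "rot": [0, 0, 0]}, {"translation": [0, 0, 0], "rot": [0, 0, 0]}, {"translation": [0, 0, 0], "rot": [0, 0, 0]}, {"translation": [0, 0, 0], "rot": [0, 0, 0]}]}}

```text
time_s: 30.25
tool_pos: [440.3, 87.0, 11.7]
tcp_rot: [2.048, 2.38, 0.002]
ft_force: [-0.8, -0.5, 6.3]
finger_gap: 56.2
```

```bash
python3 -c "
from h import *
go([450,-140,110],90.9)"
```

```text
t 30.25 pos [440.3  87.   11.7] gap 56.2 F [-0.8 -0.5  6.3]
tool x in world [-0.149  0.989 -0.   ] y [0.989 0.149 0.002] z [ 0.002  0.    -1.   ]
shift [-225.9  -24.1  -98.3]
rot [0.12 0.   7.68]
```

Request:
{"method": "servo_tool", "body": {"moves": [{"translation": [0, 0, -15], "rot": [0, 0, 0]}, {"translation": [-5, 0, -50], "rot": [0, 0, 0]}, {"translation": [-35, -4, -80], "rot": [0, 0, 2]}, {"translation": [-80, -9, -92], "rot": [0, 0, 5]}, {"translation": [-127, -14, -92], "rot": [0, 0, 7.6]}]}}

```text
time_s: 30.75
tool_pos: [446.3, -41.6, 105.3]
tcp_rot: [2.199, 2.237, 0.005]
ft_force: [0.8, -1.1, -0.9]
finger_gap: 56.3
```

```bash
python3 -c "
from h import *
go([450,-140,103],90.9)"
```

```text
t 30.75 pos [446.3 -41.6 105.3] gap 56.3 F [ 0.8 -1.1 -0.9]
tool x in world [-0.018  1.    -0.001] y [1.    0.018 0.006] z [ 0.006 -0.001 -1.   ]
shift [-98.4   1.9   2.4]
rot [0.33 0.06 0.11]
```

Request:
{"method": "servo_tool", "body": {"moves": [{"translation": [-45, 0, 1], "rot": [0, 0, 0]}, {"translation": [-88, 8, 1], "rot": [0, 0, 0]}, {"translation": [-104, 50, 1], "rot": [0, 0, 0]}, {"translation": [-104, 95, 1], "rot": [0, 0, 0]}, {"translation": [-104, 127, 1], "rot": [0, 0, 0]}]}}

```text
time_s: 31.25
tool_pos: [576.2, -144.1, 102.2]
tcp_rot: [2.203, 2.236, 0.002]
ft_force: [-0.2, 0.3, -0.8]
finger_gap: 56.4
```

Request:
{"method": "servo_tool", "body": {"moves": [{"translation": [0, 4, 0], "rot": [0, 0, 0]}, {"translation": [0, 5, 0], "rot": [0, 0, 0]}, {"translation": [0, 5, 0], "rot": [0, 0, 0]}, {"translation": [0, 5, 0], "rot": [0, 0, 0]}, {"translation": [0, 5, 0], "rot": [0, 0, 0]}]}}

```text
time_s: 31.75
tool_pos: [577.0, -142.2, 101.9]
tcp_rot: [-2.202, -2.239, 0.001]
ft_force: [-0.3, -0.4, -0.6]
finger_gap: 56.4
```

Request:
{"method": "servo_tool", "body": {"moves": [{"translation": [0, 0, 0], "rot": [0, 0, 0]}, {"translation": [0, 0, 0], "rot": [0, 0, 0]}, {"translation": [0, 0, 0], "rot": [0, 0, 0]}, {"translation": [0, 0, 0], "rot": [0, 0, 0]}, {"translation": [0, 0, 0], "rot": [0, 0, 0]}]}}

```text
time_s: 32.25
tool_pos: [578.3, -142.5, 101.8]
tcp_rot: [-2.203, -2.24, 0.0]
ft_force: [-0.4, 0.2, -0.7]
finger_gap: 56.2
```

```bash
python3 v.py p4 575.7 -22.8 0.93 578.4 -140 103 200
```

```text
t 32.3 pos [ 578.3 -142.5  101.8] gap 56.4 F [-0.5 -0.4 -0.8]
tool x in world [-0.017  1.    -0.   ] y [ 1.     0.017 -0.   ] z [-0. -0. -1.]
shift [ 2.5  0.1 -1.2]
rot [-0.    0.    0.07]
```

View pics/p4.png

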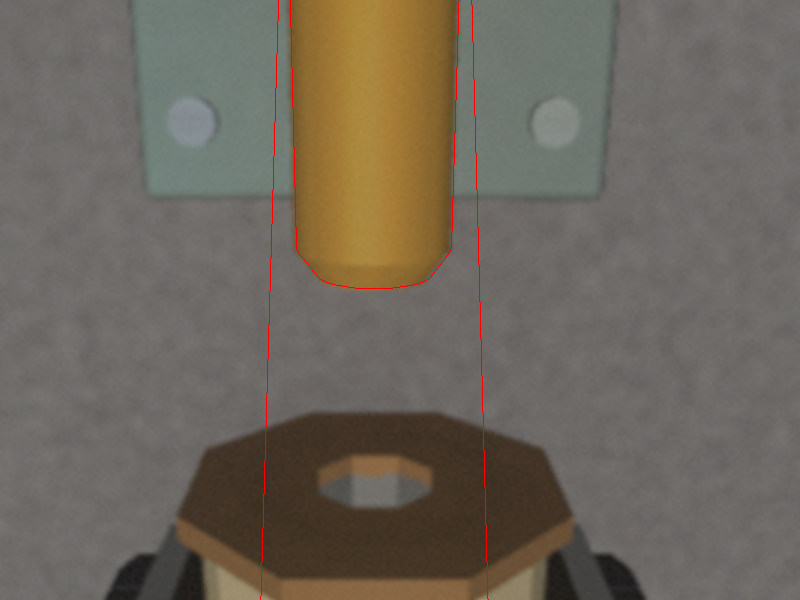

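Request:
{"method": "servo_tool", "body": {"moves": [{"translation": [6, 0, -1.2], "rot": [0, 0, 0]}, {"translation": [13, 0, -1.2], "rot": [0, 0, 0]}, {"translation": [19, 0, -1.2], "rot": [0, 0, 0]}, {"translation": [24, 0, -1.2], "rot": [0, 0, 0]}, {"translation": [27, 0, -1.2], "rot": [0, 0, 0]}]}}

```text
time_s: 32.8
tool_pos: [577.8, -114.6, 103.0]
tcp_rot: [-2.202, -2.241, 0.0]
ft_force: [0.7, -0.5, -0.7]
finger_gap: 56.4
```

Request:
{"method": "servo_tool", "body": {"moves": [{"translation": [1.5, 0, 0], "rot": [0, 0, 0]}, {"translation": [3, 0, 0], "rot": [0, 0, 0]}, {"translation": [4.5, 0, 0], "rot": [0, 0, 0]}, {"translation": [6, 0, 0], "rot": [0, 0, 0]}, {"translation": [7, 0, 0], "rot": [0, 0, 0]}]}}

```text
time_s: 33.3
tool_pos: [577.7, -108.6, 103.0]
tcp_rot: [2.203, 2.24, -0.0]
ft_force: [-1.3, -1.6, -0.7]
finger_gap: 56.6
```

Request:
{"method": "servo_tool", "body": {"moves": [{"translation": [1, 0, 0], "rot": [0, 0, 0]}, {"translation": [2, 0, 0], "rot": [0, 0, 0]}, {"translation": [2, 0, 0], "rot": [0, 0, 0]}, {"translation": [2, 0, 0], "rot": [0, 0, 0]}, {"translation": [2, 0, 0], "rot": [0, 0, 0]}]}}

```text
time_s: 33.8
tool_pos: [577.7, -108.1, 103.2]
tcp_rot: [2.201, 2.239, -0.003]
ft_force: [-1.4, -5.0, -1.1]
finger_gap: 56.4
```

Request:
{"method": "servo_tool", "body": {"moves": [{"translation": [-8, 0, 0], "rot": [0, 0, 0]}, {"translation": [-30, 0, 0], "rot": [0, 0, 0]}, {"translation": [-70, -3, 0], "rot": [0, 0, 0]}, {"translation": [-115, -8, 0], "rot": [0, 0, 1]}, {"translation": [-160, -14, 0], "rot": [0, 0, 2]}]}}

```text
time_s: 34.3
tool_pos: [566.7, -267.8, 103.1]
tcp_rot: [2.241, 2.202, 0.001]
ft_force: [0.1, -1.2, -1.6]
finger_gap: 56.2
```

```bash
python3 -c "
from h import *
go([559.6,-340.5,17.7],87.1)"
```

```text
t 34.3 pos [ 566.7 -267.8  103.1] gap 56.2 F [ 0.1 -1.2 -1.6]
tool x in world [0.018 1.    0.001] y [ 1.    -0.018  0.001] z [ 0.001  0.001 -1.   ]
shift [-72.9  -5.8  85.3]
rot [ 0.04 -0.03  1.88]
```

Request:
{"method": "servo_tool", "body": {"moves": [{"translation": [-40, -3, 5], "rot": [0, 0, 1]}, {"translation": [-68, -5, 20], "rot": [0, 0, 1.9]}, {"translation": [-73, -6, 45], "rot": [0, 0, 1.9]}, {"translation": [-73, -6, 62], "rot": [0, 0, 1.9]}, {"translation": [-73, -6, 72], "rot": [0, 0, 1.9]}]}}

```text
time_s: 34.8
tool_pos: [558.0, -339.6, 29.1]
tcp_rot: [-2.277, -2.16, -0.0]
ft_force: [-0.0, -0.0, -0.9]
finger_gap: 56.1
```

Request:
{"method": "servo_tool", "body": {"moves": [{"translation": [0, 0, 1], "rot": [0, 0, 0]}, {"translation": [0, 0, 2], "rot": [0, 0, 0]}, {"translation": [0, 0, 3], "rot": [0, 0, 0]}, {"translation": [0, 0, 4], "rot": [0, 0, 0]}, {"translation": [0, 0, 5], "rot": [0, 0, 0]}]}}

```text
time_s: 35.3
tool_pos: [559.7, -339.6, 26.9]
tcp_rot: [2.276, 2.163, 0.001]
ft_force: [0.2, -0.4, -1.7]
finger_gap: 56.2
```

```bash
python3 -c "
from h import *
go([559.6,-340.5,17],87.1)"
```

```text
t 35.3 pos [ 559.7 -339.6   26.9] gap 56.2 F [ 0.2 -0.4 -1.7]
tool x in world [ 0.051  0.999 -0.001] y [ 0.999 -0.051  0.001] z [ 0.001 -0.001 -1.   ]
shift [-0.9 -0.1  9.9]
rot [ 0.08  0.05 -0.01]
```

Request:
{"method": "servo_tool", "body": {"moves": [{"translation": [0, 0, 3], "rot": [0, 0, 0]}, {"translation": [0, 0, 6], "rot": [0, 0, 0]}, {"translation": [0, 0, 8], "rot": [0, 0, 0]}, {"translation": [0, 0, 9], "rot": [0, 0, 0]}, {"translation": [0, 0, 9.5], "rot": [0, 0, 0]}]}}

```text
time_s: 35.8
tool_pos: [558.8, -339.4, 16.8]
tcp_rot: [-2.277, -2.163, 0.0]
ft_force: [-1.8, 2.0, 4.9]
finger_gap: 56.5
```

Request:
{"method": "servo_tool", "body": {"moves": [{"translation": [0, 0, 0], "rot": [0, 0, 0]}, {"translation": [0, 0, 0], "rot": [0, 0, 0]}, {"translation": [0, 0, 0], "rot": [0, 0, 0]}, {"translation": [0, 0, 0], "rot": [0, 0, 0]}, {"translation": [0, 0, 0], "rot": [0, 0, 0]}], "fingers": 85}}

```text
time_s: 36.3
tool_pos: [559.2, -339.6, 16.5]
tcp_rot: [2.277, 2.164, -0.0]
ft_force: [-0.2, -0.2, 0.2]
finger_gap: 84.9
```

Request:
{"method": "servo_tool", "body": {"moves": [{"translation": [0, 0, -20], "rot": [0, 0, 0]}, {"translation": [0, 0, -55], "rot": [0, 0, 0]}, {"translation": [0, 0, -100], "rot": [0, 0, 0]}, {"translation": [20, -20, -140], "rot": [0, 0, 0]}, {"translation": [50, -40, -165], "rot": [0, 0, 0]}]}}

```text
time_s: 36.8
tool_pos: [523.3, -289.5, 184.9]
tcp_rot: [2.275, 2.158, 0.002]
ft_force: [0.7, -0.7, 1.3]
finger_gap: 84.8
```

```bash
python3 - <<'E'
from h import *
im=read_camera("wrist");cv2.imwrite("pics/t4.png",im[:,:,::-1])
go([420,-160,140],90)
E
```

```text
t 36.85 pos [ 520.  -283.5  187.9] gap 84.8 F [-4.6  5.2  1.1]
tool x in world [0.051 0.999 0.   ] y [ 0.999 -0.051  0.004] z [ 0.004  0.    -1.   ]
shift [ 118.2 -106.3   47.6]
rot [ 0.2  -0.02 -2.93]
```

View pics/t4.png

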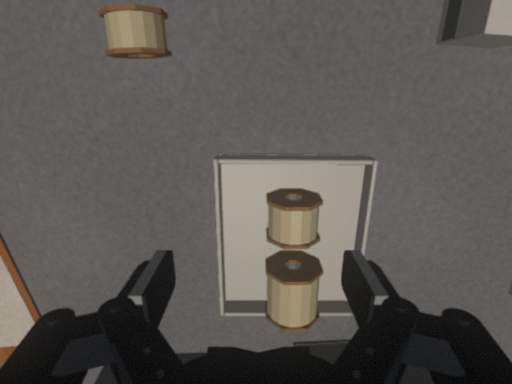

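Request:
{"method": "servo_tool", "body": {"moves": [{"translation": [30, -25, 5], "rot": [0, 0, -1]}, {"translation": [65, -58, 20], "rot": [0, 0, -2]}, {"translation": [95, -86, 36], "rot": [0, 0, -3]}, {"translation": [112, -102, 44], "rot": [0, 0, -3]}, {"translation": [118, -106, 48], "rot": [0, 0, -3]}]}}

```text
time_s: 37.35
tool_pos: [418.4, -161.7, 132.5]
tcp_rot: [-2.216, -2.221, 0.002]
ft_force: [0.2, -0.8, 0.3]
finger_gap: 85.1
```

Request:
{"method": "servo_tool", "body": {"moves": [{"translation": [0, 0, 0], "rot": [0, 0, 0]}, {"translation": [0, 0, 0], "rot": [0, 0, 0]}, {"translation": [0, 0, 0], "rot": [0, 0, 0]}, {"translation": [0, 0, 0], "rot": [0, 0, 0]}, {"translation": [0, 0, 0], "rot": [0, 0, 0]}]}}

```text
time_s: 37.85
tool_pos: [422.7, -165.1, 133.7]
tcp_rot: [2.22, 2.222, 0.0]
ft_force: [1.1, -0.1, 0.7]
finger_gap: 84.7
```

```bash
python3 look.py 5 l5 420.5 -156 -1.5
```

```text
t 37.9 pos [ 422.4 -164.9  133.6] gap 84.8 F [ 0.7 -1.2 -0.4]
tool x in world [-0.001  1.    -0.   ] y [1.    0.001 0.   ] z [ 0. -0. -1.]
5 [   0.932  420.396 -155.08    -1.477] [ 224  150   66   57 3169]
```

View pics/l5.png

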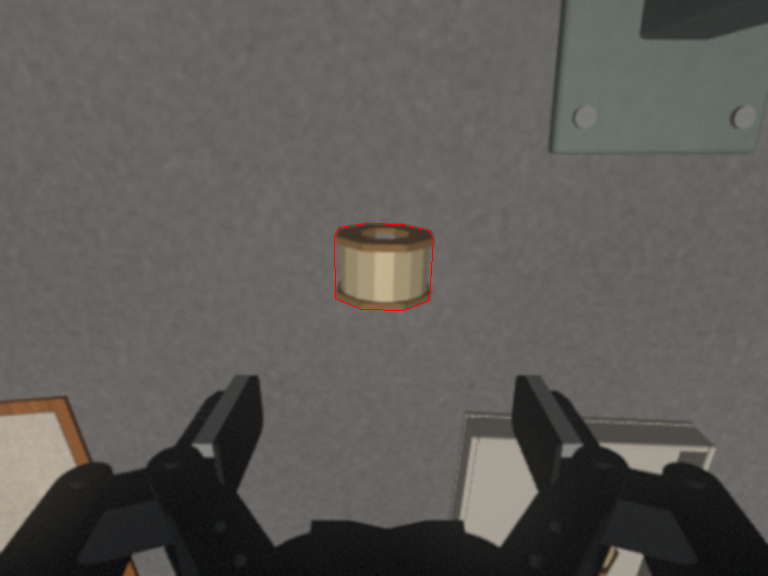

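```bash
python3 -c "
from h import *
go([420.4,-154,8.5],88.5)"
```

```text
t 37.9 pos [ 422.4 -164.9  133.6] gap 84.8 F [ 0.7 -1.2 -0.4]
tool x in world [-0.001  1.    -0.   ] y [1.    0.001 0.   ] z [ 0. -0. -1.]
shift [ 10.9  -2.  125.1]
rot [0.02 0.01 1.54]
```

Request:
{"method": "servo_tool", "body": {"moves": [{"translation": [10.9, -1.5, 40], "rot": [0, 0, 1.5]}, {"translation": [10.9, -1.5, 75], "rot": [0, 0, 1.5]}, {"translation": [10.9, -1.5, 105], "rot": [0, 0, 1.5]}, {"translation": [10.9, -1.5, 119], "rot": [0, 0, 1.5]}, {"translation": [10.9, -1.5, 124], "rot": [0, 0, 1.5]}]}}

```text
time_s: 38.4
tool_pos: [419.5, -153.1, 7.9]
tcp_rot: [-2.247, -2.191, 0.002]
ft_force: [0.7, -0.1, 0.3]
finger_gap: 84.9
```

Request:
{"method": "servo_tool", "body": {"moves": [{"translation": [0, 0, 0], "rot": [0, 0, 0]}, {"translation": [0, 0, 0], "rot": [0, 0, 0]}, {"translation": [0, 0, 0], "rot": [0, 0, 0]}, {"translation": [0, 0, 0], "rot": [0, 0, 0]}, {"translation": [0, 0, 0], "rot": [0, 0, 0]}], "fingers": 30}}

```text
time_s: 38.9
tool_pos: [421.2, -153.8, 10.5]
tcp_rot: [2.247, 2.192, 0.001]
ft_force: [-0.7, 0.0, 6.0]
finger_gap: 53.2
```

Request:
{"method": "servo_tool", "body": {"moves": [{"translation": [0, 0, 0], "rot": [0, 0, 0]}, {"translation": [0, 0, 0], "rot": [0, 0, 0]}, {"translation": [0, 0, 0], "rot": [0, 0, 0]}, {"translation": [0, 0, 0], "rot": [0, 0, 0]}, {"translation": [0, 0, 0], "rot": [0, 0, 0]}]}}

```text
time_s: 39.4
tool_pos: [421.2, -153.8, 10.5]
tcp_rot: [2.247, 2.192, 0.001]
ft_force: [-0.6, -0.6, 7.2]
finger_gap: 53.5
```

```bash
python3 -c "
from h import *
go([578.2,-140,104],90.9)"
```

```text
t 39.4 pos [ 421.2 -153.8   10.5] gap 53.5 F [-0.6 -0.6  7.2]
tool x in world [ 0.025  1.    -0.001] y [ 1.    -0.025  0.002] z [ 0.002 -0.001 -1.   ]
shift [ 17.6 156.8 -93.2]
rot [ 0.12  0.06 -2.33]
```

Request:
{"method": "servo_tool", "body": {"moves": [{"translation": [0, 0, -15], "rot": [0, 0, 0]}, {"translation": [0, 5, -45], "rot": [0, 0, -1]}, {"translation": [8, 35, -75], "rot": [0, 0, -2.3]}, {"translation": [14, 80, -90], "rot": [0, 0, -2.3]}, {"translation": [16, 122, -92], "rot": [0, 0, -2.3]}]}}

```text
time_s: 39.9
tool_pos: [545.5, -140.5, 104.8]
tcp_rot: [2.201, 2.235, 0.004]
ft_force: [0.7, -0.9, -1.1]
finger_gap: 53.3
```

Request:
{"method": "servo_tool", "body": {"moves": [{"translation": [1, 18, 0], "rot": [0, 0, 0]}, {"translation": [1, 28, 0], "rot": [0, 0, 0]}, {"translation": [1, 33, 0], "rot": [0, 0, 0]}, {"translation": [1, 35, 0], "rot": [0, 0, 0]}, {"translation": [1, 35, 0], "rot": [0, 0, 0]}]}}

```text
time_s: 40.4
tool_pos: [576.4, -138.8, 101.1]
tcp_rot: [-2.204, -2.237, 0.002]
ft_force: [0.6, -0.8, -0.6]
finger_gap: 53.3
```

Request:
{"method": "servo_tool", "body": {"moves": [{"translation": [0, 0, 0], "rot": [0, 0, 0]}, {"translation": [0, 0, 0], "rot": [0, 0, 0]}, {"translation": [0, 0, 0], "rot": [0, 0, 0]}, {"translation": [0, 0, 0], "rot": [0, 0, 0]}, {"translation": [0, 0, 0], "rot": [0, 0, 0]}]}}

```text
time_s: 40.9
tool_pos: [577.6, -139.0, 101.6]
tcp_rot: [2.205, 2.238, 0.0]
ft_force: [-0.4, 0.1, -0.5]
finger_gap: 53.5
```

```bash
python3 v.py p5 575.7 -22.8 0.93 578.2 -140 103.3 200
```

```text
t 40.95 pos [ 577.7 -139.   101.6] gap 54.0 F [ 0.8  0.7 -0.5]
tool x in world [-0.015  1.     0.   ] y [1.    0.015 0.   ] z [ 0.  0. -1.]
shift [-1.1  0.5 -1.7]
rot [ 0.   -0.   -0.03]
```

View pics/p5.png

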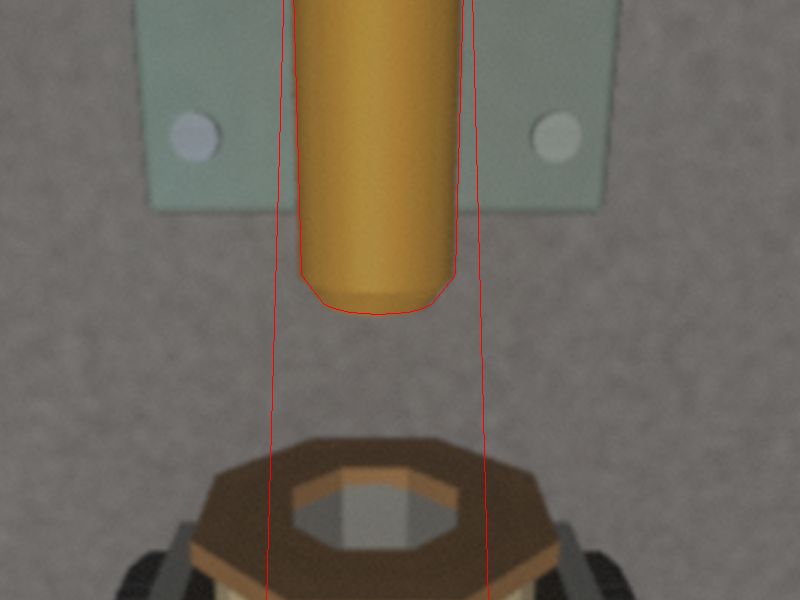

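Request:
{"method": "servo_tool", "body": {"moves": [{"translation": [7, 0.3, -1.7], "rot": [0, 0, 0]}, {"translation": [15, 0.3, -1.7], "rot": [0, 0, 0]}, {"translation": [23, 0.3, -1.7], "rot": [0, 0, 0]}, {"translation": [31, 0.3, -1.7], "rot": [0, 0, 0]}, {"translation": [39, 0.3, -1.7], "rot": [0, 0, 0]}]}}

```text
time_s: 41.45
tool_pos: [577.3, -98.9, 103.2]
tcp_rot: [-2.204, -2.239, 0.0]
ft_force: [0.8, -0.1, -0.3]
finger_gap: 53.4
```

Request:
{"method": "servo_tool", "body": {"moves": [{"translation": [8, 0, 0], "rot": [0, 0, 0]}, {"translation": [16, 0, 0], "rot": [0, 0, 0]}, {"translation": [24, 0, 0], "rot": [0, 0, 0]}, {"translation": [32, 0, 0], "rot": [0, 0, 0]}, {"translation": [39, 0, 0], "rot": [0, 0, 0]}]}}

```text
time_s: 41.95
tool_pos: [576.8, -60.2, 103.2]
tcp_rot: [-2.204, -2.238, -0.0]
ft_force: [0.4, 0.1, -1.4]
finger_gap: 53.3
```

Request:
{"method": "servo_tool", "body": {"moves": [{"translation": [1.5, 0, 0], "rot": [0, 0, 0]}, {"translation": [3, 0, 0], "rot": [0, 0, 0]}, {"translation": [4, 0, 0], "rot": [0, 0, 0]}, {"translation": [5, 0, 0], "rot": [0, 0, 0]}, {"translation": [5, 0, 0], "rot": [0, 0, 0]}]}}

```text
time_s: 42.45
tool_pos: [576.8, -56.1, 103.2]
tcp_rot: [2.205, 2.238, -0.0]
ft_force: [-0.0, -0.2, -0.5]
finger_gap: 53.2
```

Request:
{"method": "servo_tool", "body": {"moves": [{"translation": [1, 0, 0], "rot": [0, 0, 0]}, {"translation": [2, 0, 0], "rot": [0, 0, 0]}, {"translation": [3, 0, 0], "rot": [0, 0, 0]}, {"translation": [3, 0, 0], "rot": [0, 0, 0]}, {"translation": [3, 0, 0], "rot": [0, 0, 0]}]}}

```text
time_s: 42.95
tool_pos: [576.8, -55.5, 103.2]
tcp_rot: [2.202, 2.237, -0.004]
ft_force: [-0.7, -8.3, -2.5]
finger_gap: 53.1
```

Request:
{"method": "servo_tool", "body": {"moves": [{"translation": [-12, 0, 0], "rot": [0, 0, 0]}, {"translation": [-35, 0, 0], "rot": [0, 0, 0]}, {"translation": [-65, 0, 0], "rot": [0, 0, 0]}, {"translation": [-85, 0, -10], "rot": [0, 0, 0]}, {"translation": [-90, 0, -45], "rot": [0, 0, 0]}]}}

```text
time_s: 43.45
tool_pos: [575.4, -144.5, 145.1]
tcp_rot: [-2.202, -2.231, 0.006]
ft_force: [-0.2, 0.2, -0.3]
finger_gap: 53.3
```

Request:
{"method": "servo_tool", "body": {"moves": [{"translation": [5, 0, -35], "rot": [0, 0, 0]}, {"translation": [30, 0, -50], "rot": [0, 0, 0]}, {"translation": [75, 0, -55], "rot": [0, 0, 0]}, {"translation": [120, 0, -55], "rot": [0, 0, 0]}, {"translation": [168, 0, -55], "rot": [0, 0, 0]}]}}

```text
time_s: 43.95
tool_pos: [575.7, 25.9, 203.8]
tcp_rot: [2.206, 2.236, 0.002]
ft_force: [0.9, -0.3, -1.7]
finger_gap: 53.2
```

```bash
python3 -c "
from h import *
go([572.2,250,200],90.9)"
```

```text
t 43.95 pos [575.7  25.9 203.8] gap 53.2 F [ 0.9 -0.3 -1.7]
tool x in world [-0.013  1.     0.001] y [1.    0.013 0.001] z [ 0.001  0.001 -1.   ]
shift [224.1  -0.5   4. ]
rot [ 0.07 -0.04 -0.13]
```

Request:
{"method": "servo_tool", "body": {"moves": [{"translation": [48, 0, 0], "rot": [0, 0, 0]}, {"translation": [97, 0, 0], "rot": [0, 0, 0]}, {"translation": [146, 0, 0], "rot": [0, 0, 0]}, {"translation": [190, 0, 0], "rot": [0, 0, 0]}, {"translation": [226, 0, 0], "rot": [0, 0, 0]}]}}

```text
time_s: 44.45
tool_pos: [571.7, 253.6, 203.2]
tcp_rot: [-2.202, -2.239, -0.001]
ft_force: [0.3, -0.3, -0.4]
finger_gap: 53.4
```

Request:
{"method": "servo_tool", "body": {"moves": [{"translation": [4, 0, 25], "rot": [0, 0, 0]}, {"translation": [4, 0, 60], "rot": [0, 0, 0]}, {"translation": [4, 0, 85], "rot": [0, 0, 0]}, {"translation": [4, 0, 97], "rot": [0, 0, 0]}, {"translation": [4, 0, 100], "rot": [0, 0, 0]}]}}

```text
time_s: 44.95
tool_pos: [571.1, 254.5, 101.5]
tcp_rot: [-2.204, -2.237, 0.005]
ft_force: [0.2, 0.9, -0.4]
finger_gap: 53.3
```

Request:
{"method": "servo_tool", "body": {"moves": [{"translation": [0, 0, 0], "rot": [0, 0, 0]}, {"translation": [0, 0, 0], "rot": [0, 0, 0]}, {"translation": [0, 0, 0], "rot": [0, 0, 0]}, {"translation": [0, 0, 0], "rot": [0, 0, 0]}, {"translation": [0, 0, 0], "rot": [0, 0, 0]}]}}

```text
time_s: 45.45
tool_pos: [572.4, 255.1, 104.0]
tcp_rot: [2.204, 2.238, 0.002]
ft_force: [0.4, 0.1, -0.7]
finger_gap: 53.7
```

```bash
python3 v.py r5 575.7 -22.8 0.93 572.2 255 103.2 0
```

```text
t 45.5 pos [572.3 255.1 103.8] gap 53.4 F [-0.2 -0.9 -0.7]
tool x in world [-0.015  1.     0.   ] y [1.    0.015 0.001] z [ 0.001  0.    -1.   ]
shift [-0.1 -0.1  0.6]
rot [ 0.05 -0.02 -0.03]
```

View pics/r5.png

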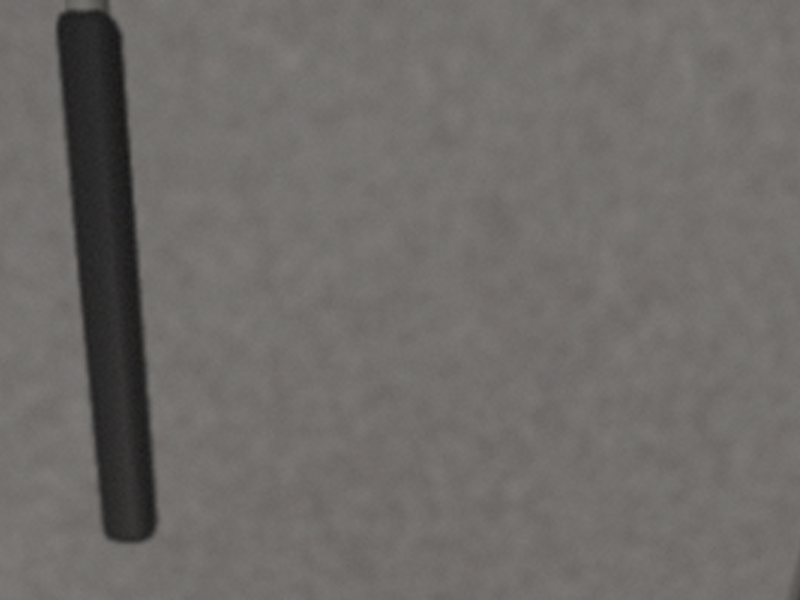

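Request:
{"method": "servo_tool", "body": {"moves": [{"translation": [-8, 0, 0.4], "rot": [0, 0, 0]}, {"translation": [-16, 0, 0.4], "rot": [0, 0, 0]}, {"translation": [-24, 0, 0.4], "rot": [0, 0, 0]}, {"translation": [-32, 0, 0.4], "rot": [0, 0, 0]}, {"translation": [-42, 0, 0.4], "rot": [0, 0, 0]}]}}

```text
time_s: 46.0
tool_pos: [572.7, 212.2, 102.8]
tcp_rot: [-2.205, -2.238, -0.0]
ft_force: [-0.1, -0.4, 0.1]
finger_gap: 53.4
```

Request:
{"method": "servo_tool", "body": {"moves": [{"translation": [-15, 0, 0], "rot": [0, 0, 0]}, {"translation": [-35, 0, 0], "rot": [0, 0, 0]}, {"translation": [-55, 0, 0], "rot": [0, 0, 0]}, {"translation": [-75, 0, 0], "rot": [0, 0, 0]}, {"translation": [-92, 0, 0], "rot": [0, 0, 0]}]}}

```text
time_s: 46.5
tool_pos: [573.9, 119.1, 102.9]
tcp_rot: [2.205, 2.237, -0.0]
ft_force: [-0.2, -0.5, -0.6]
finger_gap: 53.8
```

Request:
{"method": "servo_tool", "body": {"moves": [{"translation": [-8, 0, 0], "rot": [0, 0, 0]}, {"translation": [-15, 0, 0], "rot": [0, 0, 0]}, {"translation": [-21, 0, 0], "rot": [0, 0, 0]}, {"translation": [-26, 0, 0], "rot": [0, 0, 0]}, {"translation": [-30, 0, 0], "rot": [0, 0, 0]}]}}

```text
time_s: 47.0
tool_pos: [574.6, 91.1, 102.8]
tcp_rot: [-2.204, -2.239, -0.0]
ft_force: [-0.3, 1.0, -1.0]
finger_gap: 53.2
```

Request:
{"method": "servo_tool", "body": {"moves": [{"translation": [-1, 0, 0], "rot": [0, 0, 0]}, {"translation": [-2.5, 0, 0], "rot": [0, 0, 0]}, {"translation": [-4, 0, 0], "rot": [0, 0, 0]}, {"translation": [-5, 0, 0], "rot": [0, 0, 0]}, {"translation": [-5, 0, 0], "rot": [0, 0, 0]}]}}

```text
time_s: 47.5
tool_pos: [574.7, 86.5, 102.9]
tcp_rot: [-2.204, -2.238, -0.001]
ft_force: [0.1, 1.3, -0.1]
finger_gap: 53.5
```

Request:
{"method": "servo_tool", "body": {"moves": [{"translation": [-1, 0, 0], "rot": [0, 0, 0]}, {"translation": [-2, 0, 0], "rot": [0, 0, 0]}, {"translation": [-2, 0, 0], "rot": [0, 0, 0]}, {"translation": [-2, 0, 0], "rot": [0, 0, 0]}, {"translation": [-2, 0, 0], "rot": [0, 0, 0]}]}}

```text
time_s: 48.0
tool_pos: [574.7, 86.5, 102.9]
tcp_rot: [-2.203, -2.236, -0.005]
ft_force: [0.2, 8.1, -0.8]
finger_gap: 53.3
```

Firmly against reel 1. Lower slightly, release, rise.

Request:
{"method": "servo_tool", "body": {"moves": [{"translation": [1, 0, 1], "rot": [0, 0, 0]}, {"translation": [1, 0, 2], "rot": [0, 0, 0]}, {"translation": [1, 0, 2.5], "rot": [0, 0, 0]}, {"translation": [1, 0, 2.5], "rot": [0, 0, 0]}, {"translation": [1, 0, 2.5], "rot": [0, 0, 0]}]}}

```text
time_s: 48.5
tool_pos: [574.9, 86.5, 100.8]
tcp_rot: [-2.204, -2.237, -0.004]
ft_force: [-0.2, 6.1, 2.3]
finger_gap: 53.3
```

Request:
{"method": "servo_tool", "body": {"moves": [{"translation": [0, 0, 0], "rot": [0, 0, 0]}, {"translation": [0, 0, 0], "rot": [0, 0, 0]}, {"translation": [0, 0, 0], "rot": [0, 0, 0]}, {"translation": [0, 0, 0], "rot": [0, 0, 0]}, {"translation": [0, 0, 0], "rot": [0, 0, 0]}], "fingers": 85}}

```text
time_s: 49.0
tool_pos: [574.6, 84.8, 100.3]
tcp_rot: [2.205, 2.238, -0.0]
ft_force: [0.2, 0.5, -1.0]
finger_gap: 85.4
```

Request:
{"method": "servo_tool", "body": {"moves": [{"translation": [0, 0, -20], "rot": [0, 0, 0]}, {"translation": [0, 0, -60], "rot": [0, 0, 0]}, {"translation": [0, 0, -105], "rot": [0, 0, 0]}, {"translation": [0, -20, -135], "rot": [0, 0, 0]}, {"translation": [0, -50, -150], "rot": [0, 0, 0]}]}}

```text
time_s: 49.5
tool_pos: [527.5, 84.2, 253.8]
tcp_rot: [2.202, 2.234, 0.008]
ft_force: [0.4, 0.4, 0.1]
finger_gap: 85.1
```

```bash
python3 - <<'E'
from h import *
c=calibration("wrist");im=read_camera("wrist");cv2.imwrite("pics/w5.png",im[:,:,::-1])
im=read_camera("side");cv2.imwrite("pics/s5.png",cv2.resize(im[180:300,200:360,::-1],None,fx=5,fy=5,interpolation=cv2.INTER_CUBIC))
k=calibration("side")
for d in outline_of("cap","side"): print(round(d['conf'],2),np.round(d['at'],1),atz(k,d['at'],25).round(0))
im=read_camera("top");k=calibration("top")
for d in outline_of("cap","top"): print(round(d['conf'],2),np.round(d['at'],1),atz(k,d['at'],25).round(0))
cv2.imwrite("pics/tp5.png",cv2.resize(im[190:290,110:250,::-1],None,fx=5.5,fy=5.5,interpolation=cv2.INTER_CUBIC))
go([410,205,190],90)
E
```

```text
0.64 [275.5 284.7] [388. 300.  25.]
0.63 [285.8 326.7] [276. 315.  25.]
0.56 [235.  338.4] [254. 130.  25.]
0.5 [316.6 302. ] [331. 419.  25.]
0.77 [249.9 136.7] [315. 446.  25.]
0.66 [226.9 184.6] [396. 289.  25.]
0.63 [267.6 179.9] [263. 300.  25.]
t 49.75 pos [524.8  84.2 250.2] gap 84.5 F [ 0.6 -1.  -0.3]
tool x in world [-0.015  1.    -0.   ] y [1.    0.015 0.001] z [ 0.001 -0.    -1.   ]
shift [ 122.5 -113.    60.2]
rot [0.04 0.   0.87]
```

View pics/w5.png

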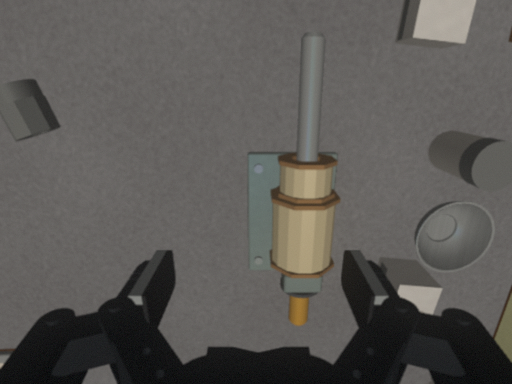

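View pics/s5.png

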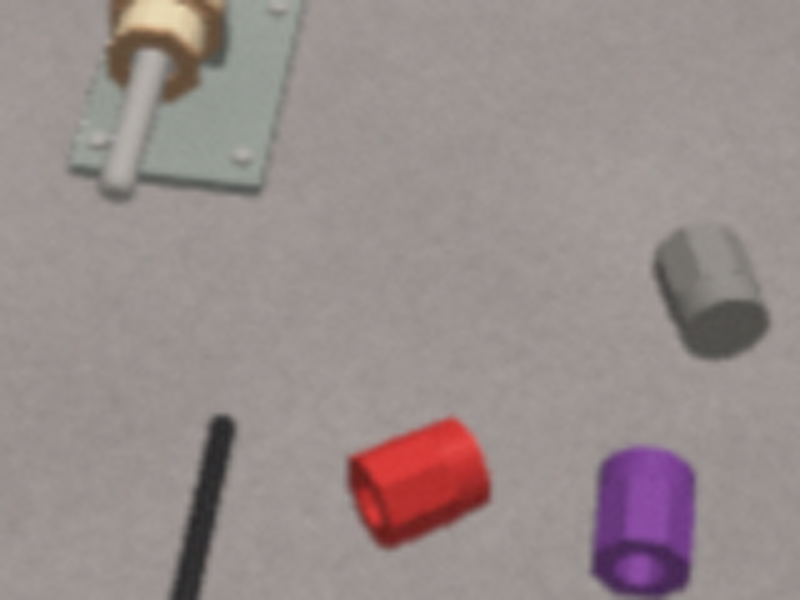

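View pics/tp5.png

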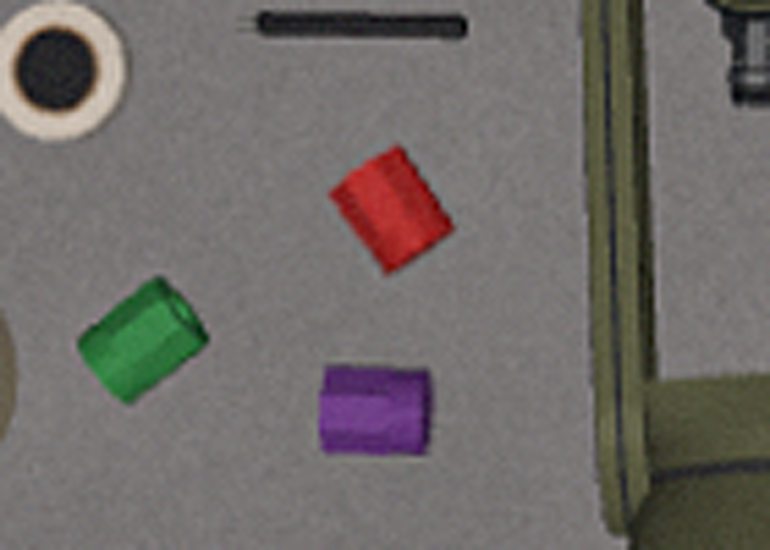

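```bash
python3 - <<'E'
from h import *
c=calibration("wrist"); im=read_camera("wrist"); print(atz(c,(112,28),25), atz(c,(112,28),40))
k=calibration("side"); print(atz(k,(238,342),25)); go()
k=calibration("top"); print(proj(k,[[250,140,25],[300,140,25]]))
cv2.imwrite("pics/capw.png",cv2.resize(im[60:180,0:110,::-1],None,fx=5,fy=5,interpolation=cv2.INTER_CUBIC))
E
```

```text
[242.67965138 136.35527905  25.        ] [254.07178489 137.62940706  40.        ]
[243.15960361 140.0518324   25.        ]
t 49.8 pos [524.9  84.2 249.8] gap 85.0 F [0.5 0.7 0.1]
tool x in world [-0.015  1.    -0.   ] y [ 1.     0.015 -0.   ] z [-0. -0. -1.]
[[272.97516824 228.63020333]
 [257.62862358 229.02950853]]
```

View pics/capw.png

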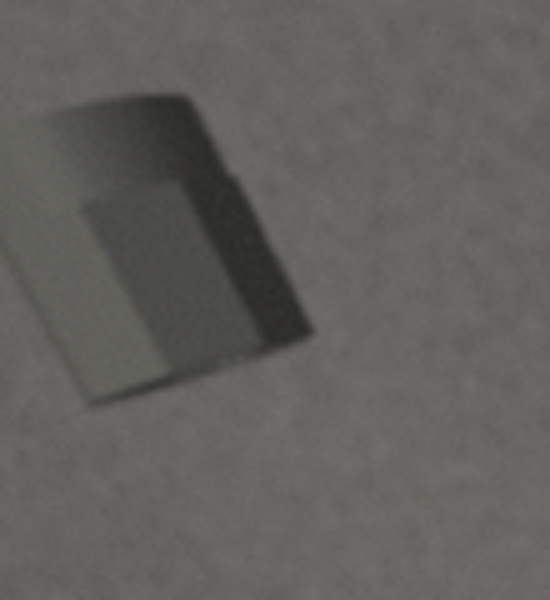

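```bash
python3 - <<'E'
from h import *
s=observe(); print(s['joints'].round(4),s['tool_pos'],s['tcp_rot'])
go([390,150,230],60)
E
```

```text
[ 7.9600e-02  2.3230e-01  1.5661e+00 -1.0000e-04  1.3435e+00  6.4600e-02] [524.88895055  84.189098   249.7508137 ] [-2.20453798e+00 -2.23801830e+00  5.10772672e-04]
t 49.8 pos [524.9  84.2 249.8] gap 85.0 F [0.5 0.7 0.1]
tool x in world [-0.015  1.    -0.   ] y [ 1.     0.015 -0.   ] z [-0. -0. -1.]
shift [  67.8 -133.9   19.8]
rot [-2.000e-02  1.000e-02  3.086e+01]
```

Request:
{"method": "servo_tool", "body": {"moves": [{"translation": [15, -28, 2], "rot": [0, 0, 6]}, {"translation": [32, -62, 6], "rot": [0, 0, 13]}, {"translation": [50, -97, 12], "rot": [0, 0, 20]}, {"translation": [62, -124, 18], "rot": [0, 0, 27]}, {"translation": [68, -134, 20], "rot": [0, 0, 31]}]}}

```text
time_s: 50.3
tool_pos: [386.3, 150.6, 228.5]
tcp_rot: [-2.723, -1.563, 0.008]
ft_force: [0.5, -0.2, -0.3]
finger_gap: 84.9
```

Request:
{"method": "servo_tool", "body": {"moves": [{"translation": [0, 0, 0], "rot": [0, 0, 0]}, {"translation": [0, 0, 0], "rot": [0, 0, 0]}, {"translation": [0, 0, 0], "rot": [0, 0, 0]}, {"translation": [0, 0, 0], "rot": [0, 0, 0]}, {"translation": [0, 0, 0], "rot": [0, 0, 0]}]}}

```text
time_s: 50.8
tool_pos: [390.4, 150.0, 230.3]
tcp_rot: [2.723, 1.567, 0.0]
ft_force: [-0.1, -0.3, 0.1]
finger_gap: 84.7
```

```bash
python3 - <<'E'
from h import *
s=observe(); print(s['joints'].round(4)); go()
c=calibration("wrist"); im=read_camera("wrist"); cv2.imwrite("pics/capw2.png",im[:,:,::-1]); np.savez("capw2.npz",im=im,**c)
print(proj(c,[[243,138,25]]))
E
```

```text
[ 2.6580e-01  8.5300e-02  1.8059e+00 -1.0000e-04  1.2503e+00  7.9210e-01]
t 50.8 pos [390.4 150.  230.3] gap 84.7 F [-0.1 -0.3  0.1]
tool x in world [ 0.502  0.865 -0.   ] y [ 0.865 -0.502  0.   ] z [ 0. -0. -1.]
[[224.30444164 163.59677293]]
```

View pics/capw2.png

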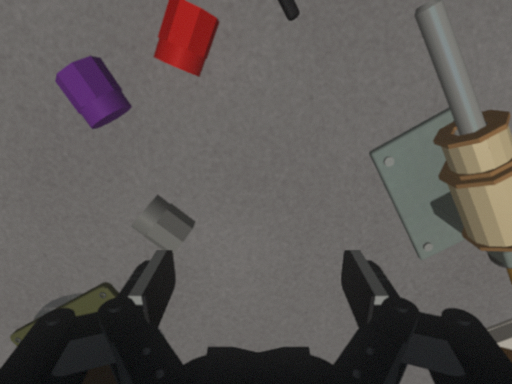

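```bash
python3 - <<'E'
import numpy as np
D=[(.30756,1.50771,573.4,230.4),(.2323,1.5661,529.9,249.8),(.0853,1.8059,416.1,230.3)]
A=[];b=[]
for q2,q3,r,z in D:
    A.append([1,0,np.sin(q2),np.sin(q2+q3)]);b.append(r)
    A.append([0,1,np.cos(q2),np.cos(q2+q3)]);b.append(z)
x,res,rk,sv=np.linalg.lstsq(np.array(A),np.array(b),rcond=None); print(x,res,sv, np.array(A)@x-b)
E
python3 - <<'E'
import cv2,numpy as np
im=cv2.imread('pics/capw2.png')[180:260,110:220]; cv2.imwrite('pics/capz.png',cv2.resize(im,None,fx=7,fy=7,interpolation=cv2.INTER_CUBIC))
E
```

```text
[ -28.77303638 -326.70712402  687.72941034  408.00668208] [13.4427118] [2.48160839 2.4137878  0.1133016  0.0491022 ] [ 1.90060822 -0.40561869 -2.86232884  0.68539482  0.96172062 -0.27977613]
```

View pics/capz.png

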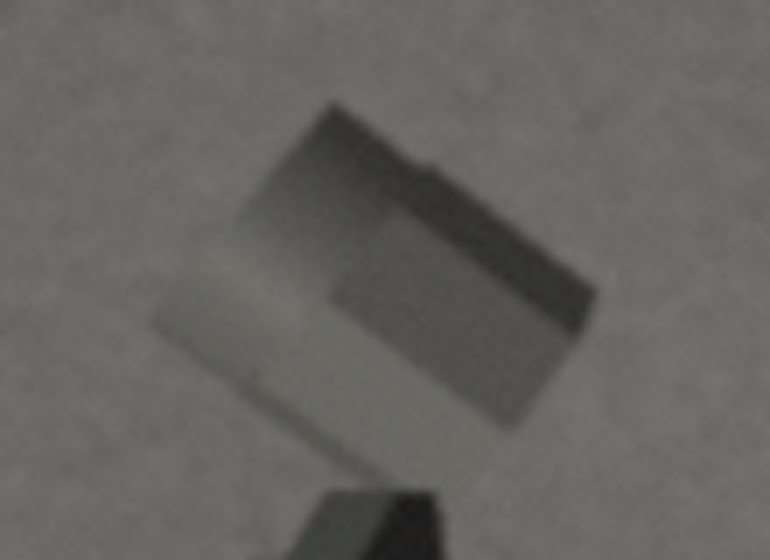

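```bash
python3 - <<'E'
from fit import *
d=np.load("capw2.npz"); c={k:d[k] for k in('K','k1','R','t')}; c['k1']=float(c['k1'])
P=np.array([(335,102),(600,292),(580,335),(515,430),(462,498),(395,492),(152,320)],float)/7+[110,180]
m=np.zeros((384*4,512*4),np.uint8); cv2.fillPoly(m,[np.round(P*4).astype(np.int32)],1); m=cv2.resize(m,(512,384),interpolation=cv2.INTER_AREA)
for dims in ((60,50),(60,46)):
  r=fitreel(c,m,dims,243,138,yaws=(0,.3,.6)); print(r, np.hypot(r[1],r[2]), np.degrees(np.arctan2(r[2],r[1])))
r=fitreel(c,m,(60,50),243,138,yaws=(0,.3,.6))
h,_=sil(c,verts(60,50,r[1],r[2],np.deg2rad(r[3])),7)
o=cv2.resize(d['im'],None,fx=7,fy=7,interpolation=cv2.INTER_CUBIC); cv2.polylines(o,[h.astype(np.int32)],True,(255,0,0),1)
cv2.imwrite("pics/capf.png",o[180*7:260*7,110*7:220*7,::-1])
im=read_camera("side"); k=calibration("side")
h,p=sil(k,verts(60,50,r[1],r[2],np.deg2rad(r[3])),6)
o=cv2.resize(im,None,fx=6,fy=6,interpolation=cv2.INTER_CUBIC); cv2.polylines(o,[h.astype(np.int32)],True,(255,0,0),1)
cv2.imwrite("pics/capfs.png",o[205*6:270*6,300*6:380*6,::-1])
E
```

```text
[  0.932 243.654 138.099  18.944] 280.0689299386849 29.543837087393413
[  0.96  243.476 137.601  20.617] 279.6687286362206 29.47305862891028
```

View pics/capf.png

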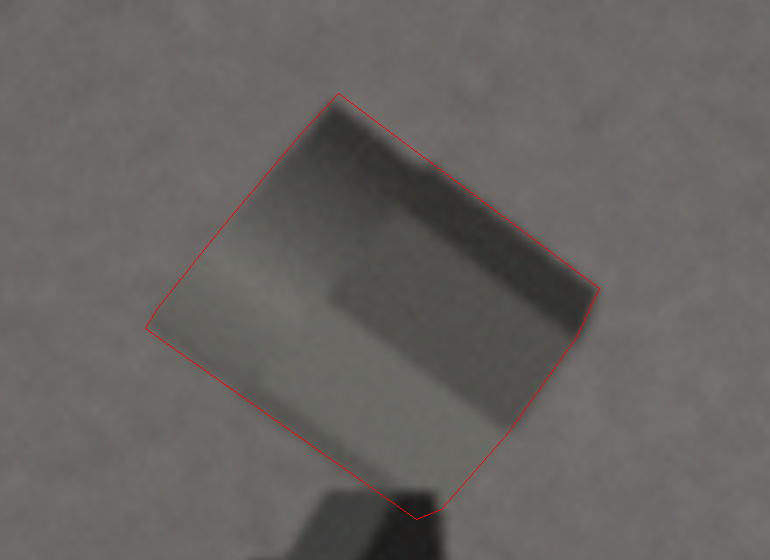

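View pics/capfs.png

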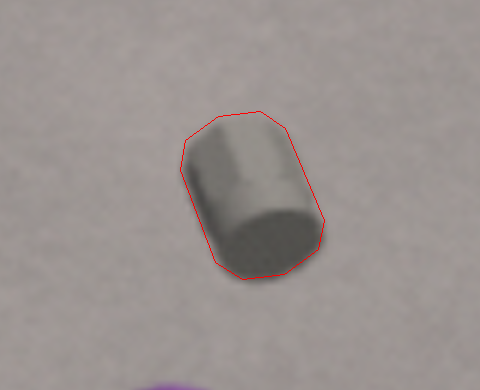

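```bash
cat >> h.py <<'E'
def go3(target,yaw,tilt):
    s=observe(); R=Ro.from_rotvec(s['tcp_rot']); p=s['tool_pos']
    a=np.deg2rad(yaw); T=np.array([[np.cos(a),np.sin(a),0],[np.sin(a),-np.cos(a),0],[0,0,-1]]).T
    T=Ro.from_matrix(T)*Ro.from_rotvec([0,-np.deg2rad(tilt),0])
    print('t',round(s['time_s'],2),'pos',p.round(1),'gap',round(s['finger_gap'],1),'F',s['ft_force'].round(1),'q',s['joints'].round(3))
    print('z tgt',T.as_matrix()[:,2].round(3),'z now',R.as_matrix()[:,2].round(3))
    print('shift',R.inv().apply(np.array(target,float)-p).round(1),'rot',np.rad2deg((R.inv()*T).as_rotvec()).round(2))
E
python3 -c "
from h import *
go3([350,170,200],20,35)"
```

```text
t 50.9 pos [390.1 150.  230.3] gap 85.2 F [-0.2  0.7 -0.8] q [ 0.266  0.085  1.806 -0.     1.25   0.792]
z tgt [-0.539 -0.196 -0.819] z now [-0. -0. -1.]
shift [ -2.9 -44.7  30.3] rot [ 12.16 -33.56  38.58]
```

Request:
{"method": "servo_tool", "body": {"moves": [{"translation": [0, -7, 4], "rot": [1.85, -5.1, 5.9]}, {"translation": [-1, -14, 9], "rot": [3.7, -10.2, 11.8]}, {"translation": [-1, -21, 14], "rot": [5.55, -15.3, 17.6]}, {"translation": [-2, -28, 19], "rot": [7.4, -20.4, 23.5]}, {"translation": [-2, -35, 24], "rot": [9.2, -25.5, 29.4]}]}}

```text
time_s: 51.4
tool_pos: [358.7, 166.6, 206.4]
tcp_rot: [2.878, 0.763, -0.702]
ft_force: [0.8, 0.5, -0.0]
finger_gap: 85.1
```

```bash
python3 -c "
from h import *
go3([310,165,130],20,35)"
```

```text
t 51.4 pos [358.7 166.6 206.4] gap 85.1 F [ 0.8  0.5 -0. ] q [ 0.361  0.348  1.622 -0.035  1.64   1.419]
z tgt [-0.539 -0.196 -0.819] z now [-0.41  -0.192 -0.892]
shift [ -3.8 -19.5  88.4] rot [ 2.92 -7.96  8.98]
```

Request:
{"method": "servo_tool", "body": {"moves": [{"translation": [-1, -5, 18], "rot": [1.5, -4, 4.5]}, {"translation": [-2, -10, 38], "rot": [2.9, -8, 9]}, {"translation": [-3, -15, 58], "rot": [2.9, -8, 9]}, {"translation": [-4, -19, 76], "rot": [2.9, -8, 9]}, {"translation": [-4, -19.5, 88], "rot": [2.9, -8, 9]}]}}

```text
time_s: 51.9
tool_pos: [309.0, 164.3, 129.2]
tcp_rot: [2.856, 0.509, -0.901]
ft_force: [0.7, -0.2, -0.7]
finger_gap: 84.8
```

Request:
{"method": "servo_tool", "body": {"moves": [{"translation": [0, 0, 0], "rot": [0, 0, 0]}, {"translation": [0, 0, 0], "rot": [0, 0, 0]}, {"translation": [0, 0, 0], "rot": [0, 0, 0]}, {"translation": [0, 0, 0], "rot": [0, 0, 0]}, {"translation": [0, 0, 0], "rot": [0, 0, 0]}]}}

```text
time_s: 52.4
tool_pos: [310.3, 164.6, 130.7]
tcp_rot: [2.857, 0.509, -0.897]
ft_force: [0.1, -0.3, 0.1]
finger_gap: 85.2
```

```bash
python3 - <<'E'
from fit import *
go3([286.7,153.7,90.5],19.8,35)
c=calibration("wrist"); im=read_camera("wrist"); 
h,_=sil(c,verts(60,50,243.6,138.1,np.deg2rad(19.5)),1.5)
o=cv2.resize(im,None,fx=1.5,fy=1.5); cv2.polylines(o,[h.astype(np.int32)],True,(255,0,0),1); cv2.imwrite("pics/c1.png",o[:,:,::-1])
E
```

```text
t 52.4 pos [310.3 164.6 130.7] gap 85.2 F [ 0.1 -0.3  0.1] q [0.361 0.465 1.74  0.006 1.545 1.577]
z tgt [-0.54  -0.194 -0.819] z now [-0.536 -0.196 -0.821]
shift [ 1.6  2.2 47.8] rot [ 0.17 -0.16  0.36]
```

View pics/c1.png

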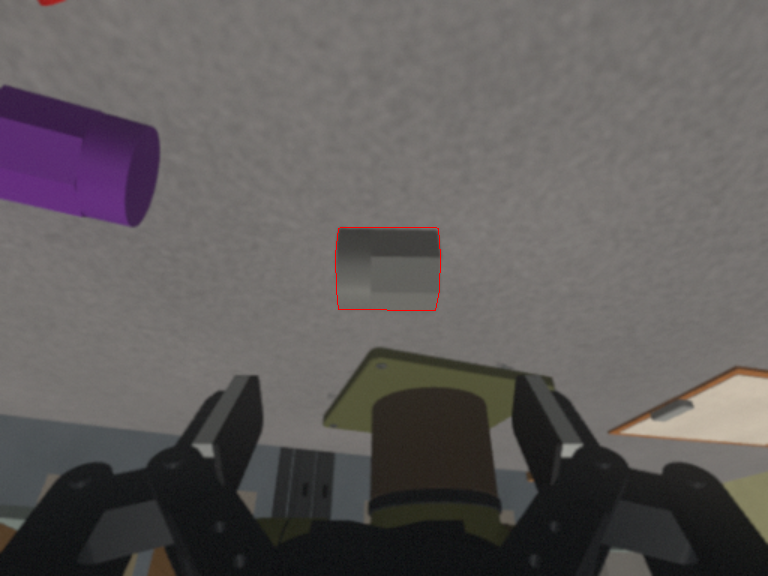

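```bash
python3 -c "
from h import *
go3([238.2,136.1,16.8],19.6,35)"
```

```text
t 52.45 pos [310.2 164.6 130.6] gap 85.1 F [ 0.   0.1 -0.4] q [0.361 0.465 1.741 0.006 1.544 1.577]
z tgt [-0.54  -0.192 -0.819] z now [-0.537 -0.196 -0.821]
shift [  1.5   2.  137.7] rot [ 0.28 -0.15  0.52]
```

Request:
{"method": "servo_tool", "body": {"moves": [{"translation": [1.5, 2, 30], "rot": [0, 0, 0.5]}, {"translation": [1.5, 2, 60], "rot": [0, 0, 0.5]}, {"translation": [1.5, 2, 85], "rot": [0, 0, 0.5]}, {"translation": [1.5, 2, 105], "rot": [0, 0, 0.5]}, {"translation": [1.5, 2, 118], "rot": [0, 0, 0.5]}]}}

```text
time_s: 52.95
tool_pos: [247.0, 139.4, 32.2]
tcp_rot: [2.856, 0.496, -0.899]
ft_force: [-0.5, 0.3, -0.1]
finger_gap: 84.8
```

Request:
{"method": "servo_tool", "body": {"moves": [{"translation": [0, 0, 7], "rot": [0, 0, 0]}, {"translation": [0, 0, 13], "rot": [0, 0, 0]}, {"translation": [0, 0, 17], "rot": [0, 0, 0]}, {"translation": [0, 0, 19], "rot": [0, 0, 0]}, {"translation": [0, 0, 19], "rot": [0, 0, 0]}]}}

```text
time_s: 53.45
tool_pos: [238.2, 136.2, 17.2]
tcp_rot: [2.857, 0.496, -0.897]
ft_force: [-0.4, -0.2, -0.7]
finger_gap: 84.6
```

```bash
python3 - <<'E'
from fit import *
go3([238.2,136.1,16.8],19.6,35)
im=read_camera("wrist"); cv2.imwrite("pics/c2.png",im[:,:,::-1])
E
```

```text
t 53.45 pos [238.2 136.2  17.2] gap 84.6 F [-0.4 -0.2 -0.7] q [0.359 0.581 2.002 0.005 1.168 1.582]
z tgt [-0.54  -0.192 -0.819] z now [-0.537 -0.197 -0.82 ]
shift [0.2 0.1 0.3] rot [ 0.28 -0.1   0.02]
```

View pics/c2.png

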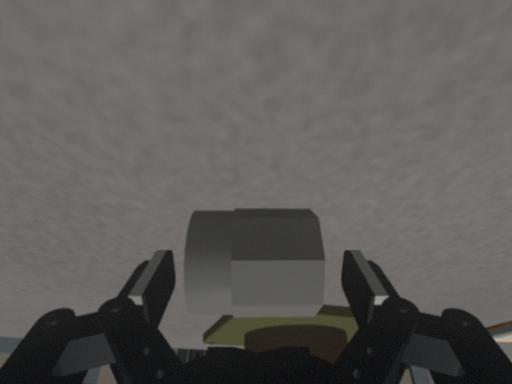

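Well placed; close on the cap's ends.

Request:
{"method": "servo_tool", "body": {"moves": [{"translation": [0, 0, 0], "rot": [0, 0, 0]}, {"translation": [0, 0, 0], "rot": [0, 0, 0]}, {"translation": [0, 0, 0], "rot": [0, 0, 0]}, {"translation": [0, 0, 0], "rot": [0, 0, 0]}, {"translation": [0, 0, 0], "rot": [0, 0, 0]}], "fingers": 35}}

```text
time_s: 54.0
tool_pos: [238.2, 136.0, 17.4]
tcp_rot: [2.856, 0.496, -0.897]
ft_force: [1.7, 0.4, 5.9]
finger_gap: 59.6
```

Request:
{"method": "servo_tool", "body": {"moves": [{"translation": [0, 0, 0], "rot": [0, 0, 0]}, {"translation": [0, 0, 0], "rot": [0, 0, 0]}, {"translation": [0, 0, 0], "rot": [0, 0, 0]}, {"translation": [0, 0, 0], "rot": [0, 0, 0]}, {"translation": [0, 0, 0], "rot": [0, 0, 0]}]}}

```text
time_s: 54.5
tool_pos: [238.1, 136.0, 17.4]
tcp_rot: [2.856, 0.496, -0.897]
ft_force: [2.1, -0.0, 5.2]
finger_gap: 59.4
```

```bash
python3 - <<'E'
from fit import *
go3([410,190,50],19.6,35)
im=read_camera("wrist"); cv2.imwrite("pics/c3.png",im[:,:,::-1])
E
```

```text
t 54.5 pos [238.1 136.   17.4] gap 59.4 F [ 2.1 -0.   5.2] q [0.359 0.58  2.001 0.005 1.169 1.582]
z tgt [-0.54  -0.192 -0.819] z now [-0.537 -0.197 -0.82 ]
shift [ 129.     7.5 -129.7] rot [ 0.29 -0.09  0.02]
```

View pics/c3.png

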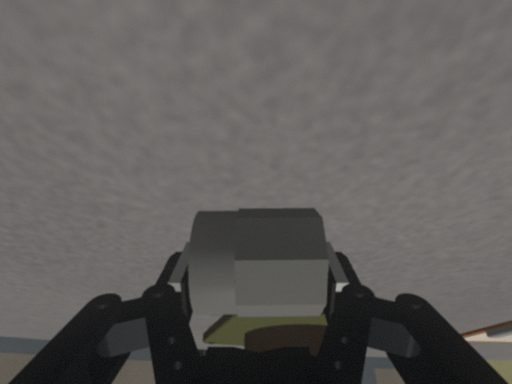

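```bash
python3 -c "
from h import *
s=observe();R=Ro.from_rotvec(s['tcp_rot']);
for d in ([0,0,20],[15,4,40],[60,15,45],[105,26,45],[150,37,45],[180,45,35]): print(d,R.inv().apply(d).round(1))"
```

```text
[0, 0, 20] [-11.4   0.1 -16.4]
[15, 4, 40] [-10.2   1.5 -41.7]
[60, 15, 45] [ 24.7   6.4 -72.1]
[105, 26, 45] [ 62.5  11.3 -98.4]
[150, 37, 45] [ 100.3   16.1 -124.8]
[180, 45, 35] [ 131.4   18.7 -134.3]
```

Request:
{"method": "servo_tool", "body": {"moves": [{"translation": [-5.7, 0, -8.2], "rot": [0, 0, 0]}, {"translation": [-11.4, 0.1, -16.4], "rot": [0, 0, 0]}, {"translation": [-10.2, 1.5, -41.7], "rot": [0, 0, 0]}, {"translation": [24.7, 6.4, -72.1], "rot": [0, 0, 0]}, {"translation": [62.5, 11.3, -98.4], "rot": [0, 0, 0]}]}}

```text
time_s: 55.05
tool_pos: [343.5, 162.2, 64.1]
tcp_rot: [2.857, 0.497, -0.896]
ft_force: [1.7, 0.5, 0.0]
finger_gap: 59.3
```

Request:
{"method": "servo_tool", "body": {"moves": [{"translation": [32, 4, -22], "rot": [0, 0, 0]}, {"translation": [56, 6, -34], "rot": [0, 0, 0]}, {"translation": [69, 7.4, -36], "rot": [0, 0, 0]}, {"translation": [69, 7.4, -36], "rot": [0, 0, 0]}, {"translation": [69, 7.4, -36], "rot": [0, 0, 0]}]}}

```text
time_s: 55.55
tool_pos: [415.9, 180.5, 52.3]
tcp_rot: [2.854, 0.496, -0.902]
ft_force: [-0.3, -0.4, 0.7]
finger_gap: 59.5
```

```bash
python3 - <<'E'
from fit import *
go3([418,181,17.6],19.6,35)
im=read_camera("wrist"); cv2.imwrite("pics/c4.png",im[:,:,::-1])
E
```

```text
t 55.55 pos [415.9 180.5  52.3] gap 59.5 F [-0.3 -0.4  0.7] q [ 0.327  0.673  1.557 -0.013  1.524  1.559]
z tgt [-0.54  -0.192 -0.819] z now [-0.54  -0.198 -0.818]
shift [21.7  0.1 27.2] rot [0.27 0.12 0.03]
```

View pics/c4.png

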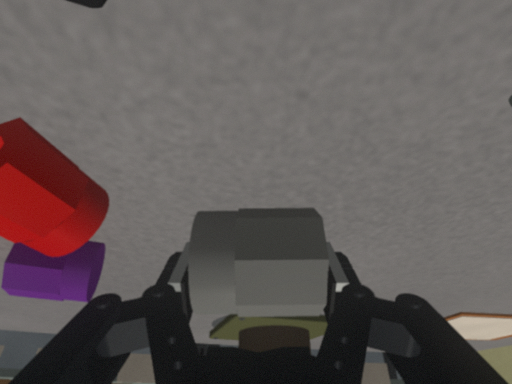

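Request:
{"method": "servo_tool", "body": {"moves": [{"translation": [5, 0, 7], "rot": [0, 0, 0]}, {"translation": [10, 0, 14], "rot": [0, 0, 0]}, {"translation": [15, 0, 20], "rot": [0, 0, 0]}, {"translation": [18, 0, 24], "rot": [0, 0, 0]}, {"translation": [19.5, 0, 25.5], "rot": [0, 0, 0]}]}}

```text
time_s: 56.1
tool_pos: [418.9, 181.3, 19.3]
tcp_rot: [2.856, 0.496, -0.9]
ft_force: [0.1, -0.1, -0.4]
finger_gap: 59.1
```

```bash
python3 - <<'E'
from fit import *
read_camera("top");go3([418,181,17.4],19.6,35)
E
```

```text
t 56.15 pos [419.1 181.4  19.3] gap 59.3 F [ 0.3 -0.4 -0.1] q [ 0.327  0.718  1.569 -0.014  1.466  1.559]
z tgt [-0.54  -0.192 -0.819] z now [-0.539 -0.197 -0.819]
shift [ 0.1 -0.   2.2] rot [ 0.28 -0.01  0.02]
```

Request:
{"method": "servo_tool", "body": {"moves": [{"translation": [0.6, 0, 0.8], "rot": [0, 0, 0]}, {"translation": [1.1, 0, 1.6], "rot": [0, 0, 0]}, {"translation": [1.1, 0, 1.6], "rot": [0, 0, 0]}, {"translation": [1.1, 0, 1.6], "rot": [0, 0, 0]}, {"translation": [1.1, 0, 1.6], "rot": [0, 0, 0]}]}}

```text
time_s: 56.65
tool_pos: [419.5, 181.5, 18.3]
tcp_rot: [2.857, 0.496, -0.897]
ft_force: [-0.8, -0.3, -0.6]
finger_gap: 59.5
```

Request:
{"method": "servo_tool", "body": {"moves": [{"translation": [0, 0, 0], "rot": [0, 0, 0]}, {"translation": [0, 0, 0], "rot": [0, 0, 0]}, {"translation": [0, 0, 0], "rot": [0, 0, 0]}, {"translation": [0, 0, 0], "rot": [0, 0, 0]}, {"translation": [0, 0, 0], "rot": [0, 0, 0]}], "fingers": 85}}

```text
time_s: 57.15
tool_pos: [419.4, 181.4, 18.1]
tcp_rot: [2.856, 0.496, -0.897]
ft_force: [-0.7, -0.1, 0.2]
finger_gap: 84.9
```

Request:
{"method": "servo_tool", "body": {"moves": [{"translation": [0, 0, -15], "rot": [0, 0, 0]}, {"translation": [0, 0, -45], "rot": [0, 0, 0]}, {"translation": [0, 0, -90], "rot": [0, 0, 0]}, {"translation": [0, 0, -130], "rot": [0, 0, 0]}, {"translation": [0, 0, -150], "rot": [0, 0, 0]}]}}

```text
time_s: 57.65
tool_pos: [502.8, 211.9, 143.8]
tcp_rot: [2.86, 0.497, -0.89]
ft_force: [0.2, -0.4, -0.6]
finger_gap: 85.0
```

```bash
python3 - <<'E'
from fit import *
c=calibration("wrist"); im=read_camera("wrist"); cv2.imwrite("pics/c5.png",im[:,:,::-1])
go3([423,155,150],109.6,0)
E
```

```text
t 57.7 pos [504.7 212.5 144.9] gap 85.1 F [2.7 0.7 1.1] q [ 0.33   0.672  1.252 -0.012  1.817  1.557]
z tgt [ 0.  0. -1.] z now [-0.53  -0.194 -0.825]
shift [-82.3  26.5  50.3] rot [-26.7   27.13 -86.95]
```

View pics/c5.png

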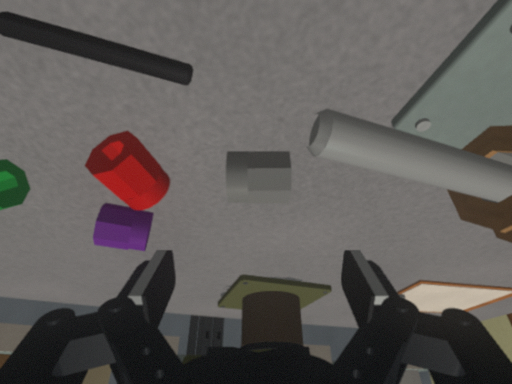

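```bash
python3 -c "
from h import *
go3([423,170,200],109.6,0)"
```

```text
t 57.7 pos [504.7 212.5 144.9] gap 85.1 F [2.7 0.7 1.1] q [ 0.33   0.672  1.252 -0.012  1.817  1.557]
z tgt [ 0.  0. -1.] z now [-0.53  -0.194 -0.825]
shift [-106.3   12.6    6.1] rot [-26.7   27.13 -86.95]
```

Request:
{"method": "servo_tool", "body": {"moves": [{"translation": [-20, 2.5, 1], "rot": [-2.2, 2.3, -7.3]}, {"translation": [-45, 5, 2], "rot": [-4.4, 4.6, -14.6]}, {"translation": [-70, 8, 4], "rot": [-6.7, 6.8, -21.8]}, {"translation": [-95, 11, 5], "rot": [-8.9, 9.1, -29]}, {"translation": [-106, 12.6, 6], "rot": [-11.1, 11.3, -36.2]}]}}

```text
time_s: 58.2
tool_pos: [416.7, 167.8, 197.3]
tcp_rot: [2.636, 1.479, -0.579]
ft_force: [0.6, 0.8, -0.0]
finger_gap: 84.7
```

```bash
python3 -c "
from h import *
go3([423,165,190],109.6,0)"
```

```text
t 58.2 pos [416.7 167.8 197.3] gap 84.7 F [ 0.6  0.8 -0. ] q [ 0.38   0.37   1.574 -0.111  1.566  0.949]
z tgt [ 0.  0. -1.] z now [-0.291 -0.236 -0.927]
shift [3.2 7.7 5.6] rot [-16.11  16.04 -50.35]
```

Request:
{"method": "servo_tool", "body": {"moves": [{"translation": [1, 2, 1], "rot": [-2.3, 2.3, -7.3]}, {"translation": [2, 4, 2], "rot": [-4.7, 4.6, -14.6]}, {"translation": [3, 6, 4], "rot": [-7, 6.9, -21.8]}, {"translation": [3, 7.7, 5], "rot": [-9.3, 9.2, -29]}, {"translation": [3, 7.7, 5.6], "rot": [-11.6, 11.5, -36.2]}]}}

```text
time_s: 58.7
tool_pos: [424.2, 165.4, 188.9]
tcp_rot: [2.097, 2.307, -0.171]
ft_force: [-0.0, -0.1, 0.2]
finger_gap: 85.3
```

```bash
python3 -c "
from h import *
go3([423,165,170],109.6,0)"
```

```text
t 58.7 pos [424.2 165.4 188.9] gap 85.3 F [-0.  -0.1  0.2] q [ 0.336  0.229  1.745 -0.073  1.255  0.266]
z tgt [ 0.  0. -1.] z now [-0.059 -0.094 -0.994]
shift [ 1.4  0.1 18.9] rot [ -4.49   4.54 -14.14]
```

Request:
{"method": "servo_tool", "body": {"moves": [{"translation": [1, 0, 6], "rot": [-2.2, 2.3, -7]}, {"translation": [1.4, 0, 12], "rot": [-4.5, 4.5, -14.1]}, {"translation": [1.4, 0, 18.9], "rot": [-4.5, 4.5, -14.1]}, {"translation": [1.4, 0, 18.9], "rot": [-4.5, 4.5, -14.1]}, {"translation": [1.4, 0, 18.9], "rot": [-4.5, 4.5, -14.1]}]}}

```text
time_s: 59.2
tool_pos: [424.2, 165.3, 170.4]
tcp_rot: [1.821, 2.558, -0.004]
ft_force: [-0.2, -0.5, -0.4]
finger_gap: 85.0
```

Request:
{"method": "servo_tool", "body": {"moves": [{"translation": [0, 0, 0], "rot": [0, 0, 0]}, {"translation": [0, 0, 0], "rot": [0, 0, 0]}, {"translation": [0, 0, 0], "rot": [0, 0, 0]}, {"translation": [0, 0, 0], "rot": [0, 0, 0]}, {"translation": [0, 0, 0], "rot": [0, 0, 0]}]}}

```text
time_s: 59.7
tool_pos: [424.2, 165.4, 170.8]
tcp_rot: [1.818, 2.56, -0.002]
ft_force: [0.8, 0.3, -0.1]
finger_gap: 84.8
```

```bash
python3 - <<'E'
from fit import *
go3([424.5,183,12],109.6,0)
c=calibration("wrist"); im=read_camera("wrist"); np.savez("cap6.npz",im=im,**c)
h,_=sil(c,verts(60,50,424.5,183,np.deg2rad(19.6)),1.5)
o=cv2.resize(im,None,fx=1.5,fy=1.5); cv2.polylines(o,[h.astype(np.int32)],True,(255,0,0),1); cv2.imwrite("pics/c6.png",o[:,:,::-1])
E
```

```text
t 59.7 pos [424.2 165.4 170.8] gap 84.8 F [ 0.8  0.3 -0.1] q [ 0.281  0.201  1.832 -0.002  1.108 -0.054]
z tgt [ 0.  0. -1.] z now [ 0.001 -0.002 -1.   ]
shift [ 16.9   6.1 158.8] rot [ 0.    0.12 -0.37]
```

View pics/c6.png

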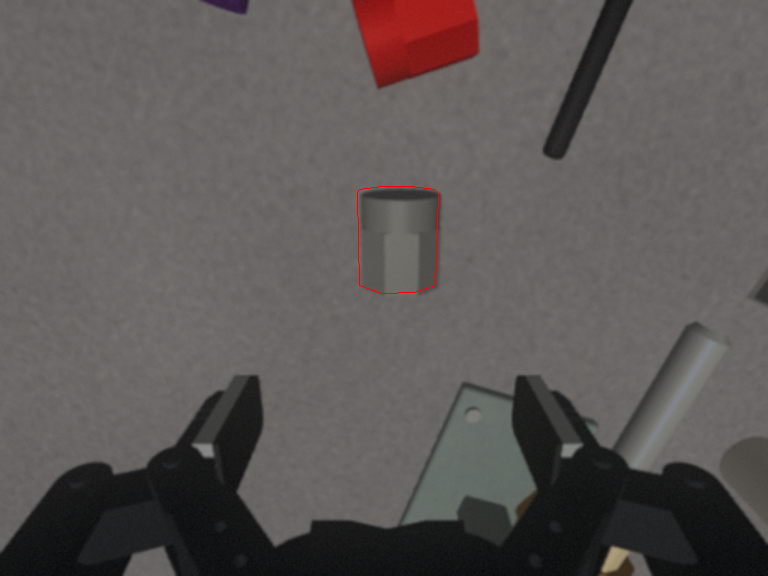

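```bash
python3 -c "
from h import *
go3([427.2,176,7],109.4,0)"
```

```text
t 59.75 pos [424.2 165.3 170.8] gap 84.7 F [0.5 0.1 0.2] q [ 0.28   0.201  1.832 -0.002  1.108 -0.054]
z tgt [ 0.  0. -1.] z now [ 0.001 -0.002 -1.   ]
shift [  9.5   6.4 163.8] rot [-0.    0.12 -0.17]
```

Request:
{"method": "servo_tool", "body": {"moves": [{"translation": [5, 4, 40], "rot": [0, 0, 0]}, {"translation": [9.5, 6.4, 85], "rot": [0, 0, 0]}, {"translation": [9.5, 6.4, 125], "rot": [0, 0, 0]}, {"translation": [9.5, 6.4, 148], "rot": [0, 0, 0]}, {"translation": [9.5, 6.4, 160], "rot": [0, 0, 0]}]}}

```text
time_s: 60.25
tool_pos: [425.7, 175.6, 8.6]
tcp_rot: [-1.819, -2.561, 0.007]
ft_force: [-0.9, 0.5, 0.1]
finger_gap: 84.9
```

Request:
{"method": "servo_tool", "body": {"moves": [{"translation": [0, 0, 1], "rot": [0, 0, 0]}, {"translation": [0, 0, 2], "rot": [0, 0, 0]}, {"translation": [0, 0, 2], "rot": [0, 0, 0]}, {"translation": [0, 0, 2], "rot": [0, 0, 0]}, {"translation": [0, 0, 2], "rot": [0, 0, 0]}]}}

```text
time_s: 60.75
tool_pos: [427.8, 176.2, 9.6]
tcp_rot: [1.818, 2.559, 0.0]
ft_force: [-0.0, -0.2, 0.1]
finger_gap: 85.1
```

Request:
{"method": "servo_tool", "body": {"moves": [{"translation": [0, 0, 0], "rot": [0, 0, 0]}, {"translation": [0, 0, 0], "rot": [0, 0, 0]}, {"translation": [0, 0, 0], "rot": [0, 0, 0]}, {"translation": [0, 0, 0], "rot": [0, 0, 0]}, {"translation": [0, 0, 0], "rot": [0, 0, 0]}], "fingers": 25}}

```text
time_s: 61.25
tool_pos: [427.4, 176.1, 9.3]
tcp_rot: [1.818, 2.56, -0.001]
ft_force: [-0.7, -0.3, 5.7]
finger_gap: 49.3
```

Request:
{"method": "servo_tool", "body": {"moves": [{"translation": [0, 0, 0], "rot": [0, 0, 0]}, {"translation": [0, 0, 0], "rot": [0, 0, 0]}, {"translation": [0, 0, 0], "rot": [0, 0, 0]}, {"translation": [0, 0, 0], "rot": [0, 0, 0]}, {"translation": [0, 0, 0], "rot": [0, 0, 0]}]}}

```text
time_s: 61.75
tool_pos: [427.4, 176.1, 9.3]
tcp_rot: [1.818, 2.56, -0.001]
ft_force: [-1.2, 0.5, 5.6]
finger_gap: 49.9
```

```bash
python3 -c "
from h import *
im=read_camera('wrist'); cv2.imwrite('pics/c7.png',im[:,:,::-1])
go3([571,290,105],90.9,0)"
```

```text
t 61.8 pos [427.4 176.1   9.3] gap 49.6 F [-0.3 -0.6  5.9] q [ 0.301  0.454  2.009 -0.003  0.678 -0.032]
z tgt [ 0.  0. -1.] z now [ 0.001 -0.002 -1.   ]
shift [ 60.1 173.2 -95.8] rot [ 0.05  0.11 18.33]
```

View pics/c7.png

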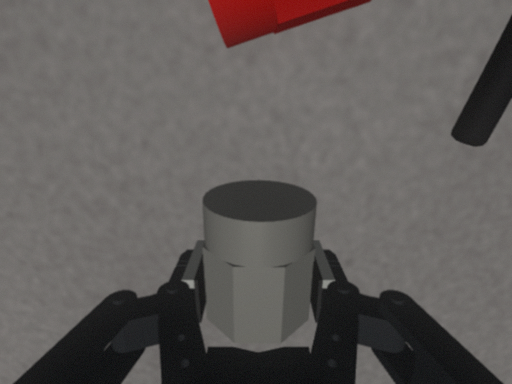

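Request:
{"method": "servo_tool", "body": {"moves": [{"translation": [0, 0, -15], "rot": [0, 0, 0]}, {"translation": [0, 0, -50], "rot": [0, 0, 2]}, {"translation": [15, 0, -80], "rot": [0, 0, 6]}, {"translation": [50, 0, -95], "rot": [0, 0, 12]}, {"translation": [90, 20, -95], "rot": [0, 0, 18.3]}]}}

```text
time_s: 62.3
tool_pos: [415.1, 267.3, 105.8]
tcp_rot: [2.209, 2.231, -0.0]
ft_force: [0.5, -0.8, -1.0]
finger_gap: 49.2
```

```bash
python3 -c "
from h import *
go3([572.2,263,104.3],90.9,0)"
```

```text
t 62.3 pos [415.1 267.3 105.8] gap 49.2 F [ 0.5 -0.8 -1. ] q [ 0.488  0.332  1.842 -0.003  0.967  0.48 ]
z tgt [ 0.  0. -1.] z now [ 0.002 -0.002 -1.   ]
shift [ -5.9 157.1   1.8] rot [ 0.09  0.1  -0.34]
```

Request:
{"method": "servo_tool", "body": {"moves": [{"translation": [-2, 35, 1], "rot": [0.1, 0.1, -0.3]}, {"translation": [-3, 75, 1], "rot": [0.1, 0.1, -0.3]}, {"translation": [-5, 115, 1], "rot": [0.1, 0.1, -0.3]}, {"translation": [-6, 145, 1], "rot": [0.1, 0.1, -0.3]}, {"translation": [-6, 157, 1], "rot": [0.1, 0.1, -0.3]}]}}

```text
time_s: 62.8
tool_pos: [576.7, 264.3, 102.4]
tcp_rot: [2.198, 2.244, 0.001]
ft_force: [0.5, 0.3, -0.9]
finger_gap: 49.3
```

Request:
{"method": "servo_tool", "body": {"moves": [{"translation": [0, 0, 0], "rot": [0, 0, 0]}, {"translation": [0, 0, 0], "rot": [0, 0, 0]}, {"translation": [0, 0, 0], "rot": [0, 0, 0]}, {"translation": [0, 0, 0], "rot": [0, 0, 0]}, {"translation": [0, 0, 0], "rot": [0, 0, 0]}]}}

```text
time_s: 63.3
tool_pos: [572.4, 264.4, 103.0]
tcp_rot: [-2.196, -2.245, 0.002]
ft_force: [0.2, -0.1, -0.8]
finger_gap: 49.3
```

Request:
{"method": "servo_tool", "body": {"moves": [{"translation": [0, 0, 0], "rot": [0, 0, 0]}, {"translation": [0, 0, 0], "rot": [0, 0, 0]}, {"translation": [0, 0, 0], "rot": [0, 0, 0]}, {"translation": [0, 0, 0], "rot": [0, 0, 0]}, {"translation": [0, 0, 0], "rot": [0, 0, 0]}]}}

```text
time_s: 63.8
tool_pos: [573.5, 264.3, 102.7]
tcp_rot: [-2.197, -2.245, 0.002]
ft_force: [-0.8, -0.4, -0.2]
finger_gap: 49.0
```

```bash
python3 - <<'E'
from standfit import *
go3([572.4,262,104.2],90.9,0)
im=read_camera("wrist"); cv2.imwrite("pics/k1.png",im[:,:,::-1])
for cam in ("side",):
    i=read_camera(cam);k=calibration(cam); o=draw(i,k,575.7,-22.8,np.deg2rad(.93)); q=proj(k,[[572,230,110]])[0]*3; r0=int(q[0]-150);c0=int(q[1]-200); cv2.imwrite("pics/k1s.png",cv2.resize(o[r0:r0+300,c0:c0+400,::-1],None,fx=2,fy=2))
E
```

```text
t 63.8 pos [573.5 264.3 102.7] gap 49.0 F [-0.8 -0.4 -0.2] q [0.365 0.498 1.544 0.    1.101 0.343]
z tgt [ 0.  0. -1.] z now [-0.001 -0.    -1.   ]
shift [-2.3 -1.1 -1.5] rot [-0.07  0.01  0.33]
```

View pics/k1.png

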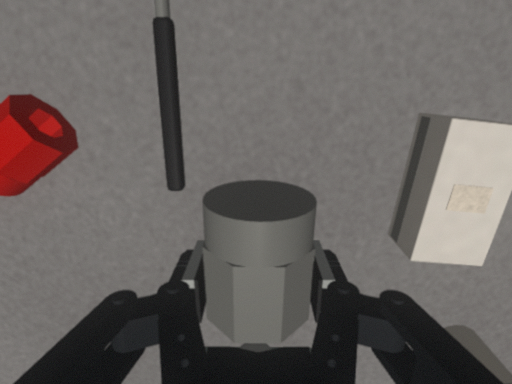

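View pics/k1s.png

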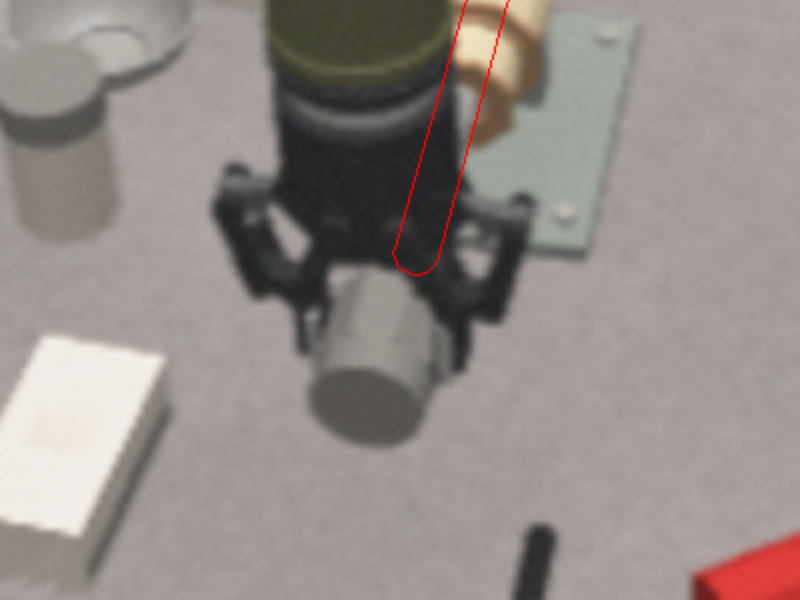

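Request:
{"method": "servo_tool", "body": {"moves": [{"translation": [-4, -1.2, -1.5], "rot": [0, 0, 0.3]}, {"translation": [-10, -1.2, -1.5], "rot": [0, 0, 0.3]}, {"translation": [-16, -1.2, -1.5], "rot": [0, 0, 0.3]}, {"translation": [-21, -1.2, -1.5], "rot": [0, 0, 0.3]}, {"translation": [-24, -1.2, -1.5], "rot": [0, 0, 0.3]}]}}

```text
time_s: 64.4
tool_pos: [572.7, 239.5, 104.2]
tcp_rot: [-2.204, -2.238, 0.002]
ft_force: [0.1, 0.1, -0.1]
finger_gap: 49.3
```

Request:
{"method": "servo_tool", "body": {"moves": [{"translation": [-3, 0, 0], "rot": [0, 0, 0]}, {"translation": [-6, 0, 0], "rot": [0, 0, 0]}, {"translation": [-9, 0, 0], "rot": [0, 0, 0]}, {"translation": [-12, 0, 0], "rot": [0, 0, 0]}, {"translation": [-15, 0, 0], "rot": [0, 0, 0]}]}}

```text
time_s: 64.9
tool_pos: [573.0, 225.1, 104.2]
tcp_rot: [-2.203, -2.239, 0.002]
ft_force: [-0.0, -0.8, 0.3]
finger_gap: 49.5
```

```bash
python3 -c "
from h import *
go3([573,194,104.2],90.9,0)"
```

```text
t 64.9 pos [573.  225.1 104.2] gap 49.5 F [-0.  -0.8  0.3] q [0.306 0.478 1.579 0.    1.086 0.289]
z tgt [ 0.  0. -1.] z now [-0.001 -0.    -1.   ]
shift [-31.1  -0.5   0. ] rot [-0.07  0.01  0.04]
```

Request:
{"method": "servo_tool", "body": {"moves": [{"translation": [-5, -0.2, 0], "rot": [0, 0, 0]}, {"translation": [-10, -0.2, 0], "rot": [0, 0, 0]}, {"translation": [-15, -0.2, 0], "rot": [0, 0, 0]}, {"translation": [-20, -0.2, 0], "rot": [0, 0, 0]}, {"translation": [-25, -0.2, 0], "rot": [0, 0, 0]}]}}

```text
time_s: 65.4
tool_pos: [573.2, 199.8, 104.2]
tcp_rot: [-2.203, -2.239, 0.002]
ft_force: [-1.2, -0.4, -0.6]
finger_gap: 49.6
```

Request:
{"method": "servo_tool", "body": {"moves": [{"translation": [-1.5, 0, 0], "rot": [0, 0, 0]}, {"translation": [-3, 0, 0], "rot": [0, 0, 0]}, {"translation": [-4.5, 0, 0], "rot": [0, 0, 0]}, {"translation": [-6, 0, 0], "rot": [0, 0, 0]}, {"translation": [-6, 0, 0], "rot": [0, 0, 0]}]}}

```text
time_s: 65.9
tool_pos: [573.3, 195.6, 104.2]
tcp_rot: [-2.202, -2.238, -0.001]
ft_force: [-0.1, 5.1, -1.0]
finger_gap: 49.4
```

Request:
{"method": "servo_tool", "body": {"moves": [{"translation": [-1, 0, 0], "rot": [0, 0, 0]}, {"translation": [-2, 0, 0], "rot": [0, 0, 0]}, {"translation": [-2, 0, 0], "rot": [0, 0, 0]}, {"translation": [-2, 0, 0], "rot": [0, 0, 0]}, {"translation": [-2, 0, 0], "rot": [0, 0, 0]}]}}

```text
time_s: 66.4
tool_pos: [573.4, 195.5, 104.2]
tcp_rot: [-2.201, -2.237, -0.004]
ft_force: [-0.6, 10.3, -2.7]
finger_gap: 49.1
```

Request:
{"method": "servo_tool", "body": {"moves": [{"translation": [2, 0, 1], "rot": [0, 0, 0]}, {"translation": [2, 0, 2], "rot": [0, 0, 0]}, {"translation": [2, 0, 2], "rot": [0, 0, 0]}, {"translation": [2, 0, 2], "rot": [0, 0, 0]}, {"translation": [2, 0, 2], "rot": [0, 0, 0]}]}}

```text
time_s: 66.9
tool_pos: [573.6, 195.5, 102.6]
tcp_rot: [-2.202, -2.238, -0.002]
ft_force: [-0.1, 6.4, 1.2]
finger_gap: 49.3
```

Request:
{"method": "servo_tool", "body": {"moves": [{"translation": [0, 0, 0], "rot": [0, 0, 0]}, {"translation": [0, 0, 0], "rot": [0, 0, 0]}, {"translation": [0, 0, 0], "rot": [0, 0, 0]}, {"translation": [0, 0, 0], "rot": [0, 0, 0]}, {"translation": [0, 0, 0], "rot": [0, 0, 0]}], "fingers": 85}}

```text
time_s: 67.4
tool_pos: [573.3, 194.0, 102.1]
tcp_rot: [-2.203, -2.239, 0.002]
ft_force: [0.3, -0.5, 0.1]
finger_gap: 85.2
```

Request:
{"method": "servo_tool", "body": {"moves": [{"translation": [0, 0, -15], "rot": [0, 0, 0]}, {"translation": [0, 0, -50], "rot": [0, 0, 0]}, {"translation": [0, 0, -95], "rot": [0, 0, 0]}, {"translation": [0, 0, -135], "rot": [0, 0, 0]}, {"translation": [0, 0, -155], "rot": [0, 0, 0]}]}}

```text
time_s: 67.9
tool_pos: [575.2, 194.6, 261.6]
tcp_rot: [2.201, 2.237, 0.007]
ft_force: [0.6, 0.7, -0.1]
finger_gap: 84.8
```

```bash
python3 - <<'E'
from standfit import *
go3([573,110,260],90.9,0)
c=calibration("wrist");im=read_camera("wrist"); cv2.imwrite("pics/f1.png",draw(im,c,575.7,-22.8,np.deg2rad(.93))[0:600,400:1200,::-1])
i=read_camera("side"); cv2.imwrite("pics/f1s.png",cv2.resize(i[110:260,180:380,::-1],None,fx=4,fy=4,interpolation=cv2.INTER_CUBIC))
k=c
print('cap expected centre px',proj(c,[[571.9,202,117]]))
E
```

```text
t 67.9 pos [575.2 194.6 261.6] gap 84.8 F [ 0.6  0.7 -0.1] q [ 0.257  0.329  1.395 -0.     1.413  0.241]
z tgt [ 0.  0. -1.] z now [ 0.005  0.001 -1.   ]
shift [-84.6  -3.6   1.5] rot [ 0.3  -0.06  0.03]
cap expected centre px [[167.66223324 254.34388217]]
```

View pics/f1.png

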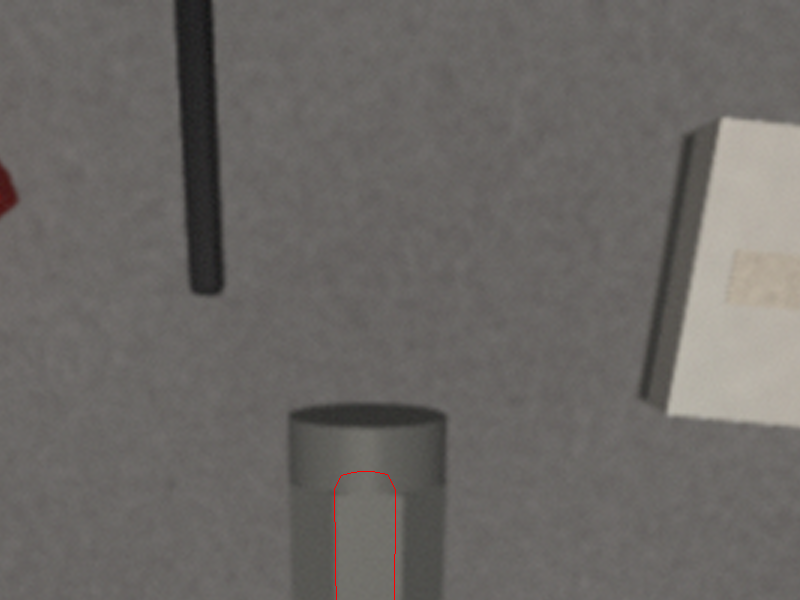

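View pics/f1s.png

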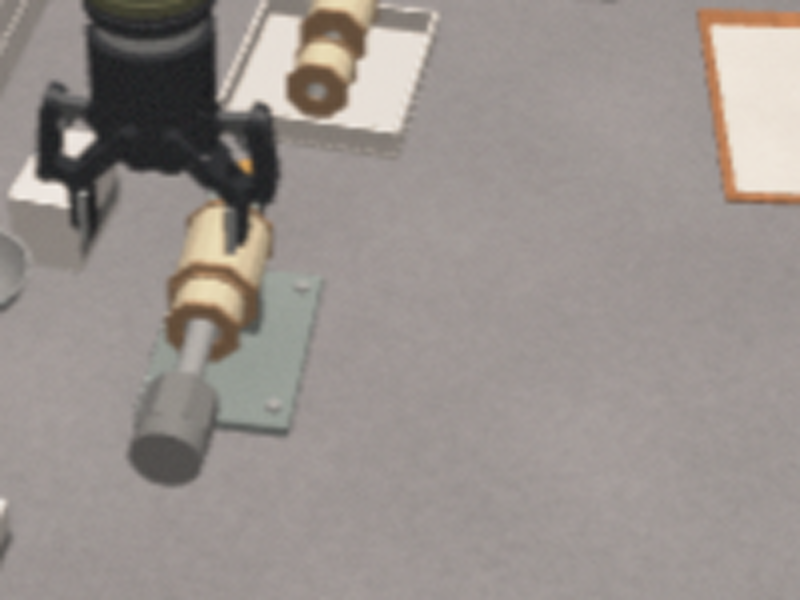

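```bash
python3 - <<'E'
from standfit import *
c=calibration("wrist")
print(atz(c,(404/3,767/3),140), atz(c,(404/3,767/3),142),'expect y',212.2+20)
i=read_camera("top"); cv2.imwrite("pics/f1t.png",cv2.resize(i[90:290,100:440,::-1],None,fx=2.3,fy=2.3,interpolation=cv2.INTER_CUBIC)); print(observe()['time_s'])
E
```

```text
[573.53917427 238.47816945 140.        ] [573.53474095 238.77639109 142.        ] expect y 232.2
68.05
```

View pics/f1t.png

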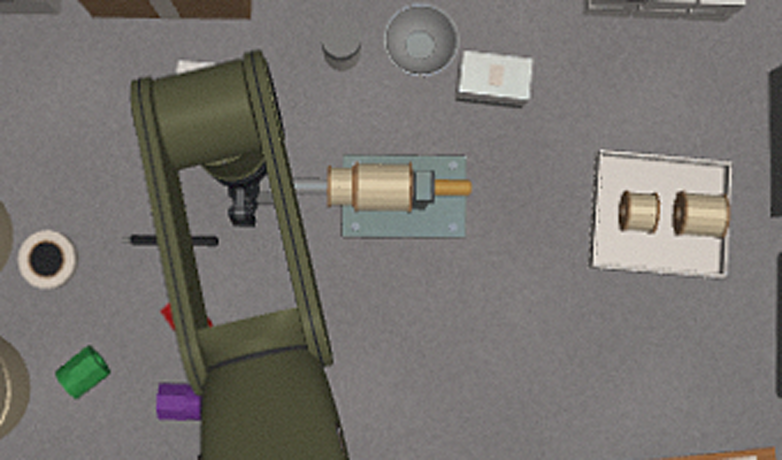

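```bash
python3 - <<'E'
from standfit import *
for _ in range(6): read_camera("top")
c=calibration("wrist");im=read_camera("wrist"); go()
o=draw(im,c,575.7,-22.8,np.deg2rad(.93))
a=np.deg2rad(.93); D=np.array([-np.sin(a),np.cos(a),0]); tip=np.array([575.7,-22.8,120])+235*D
cen=tip-10*D-[0,0,2.5]; 
ring=lambda r,yy,n=24:np.array([cen+D*yy+r*np.array([np.cos(t),0,np.sin(t)]) for t in np.linspace(0,2*np.pi,n,endpoint=False)])
for r,yy in((23,30),(23,6),(25,-30)):
    cv2.polylines(o,[np.round(proj(c,ring(r,yy))[:,::-1]*3+1.5).astype(np.int32)],True,(0,255,0),1)
cv2.imwrite("pics/f2.png",o[350:950,400:1200,::-1])
E
```

```text
t 68.4 pos [572.8 194.1 255.6] gap 84.7 F [-0.   0.3 -0.4]
tool x in world [-0.016  1.    -0.001] y [ 1.     0.016 -0.004] z [-0.004 -0.001 -1.   ]
```

View pics/f2.png

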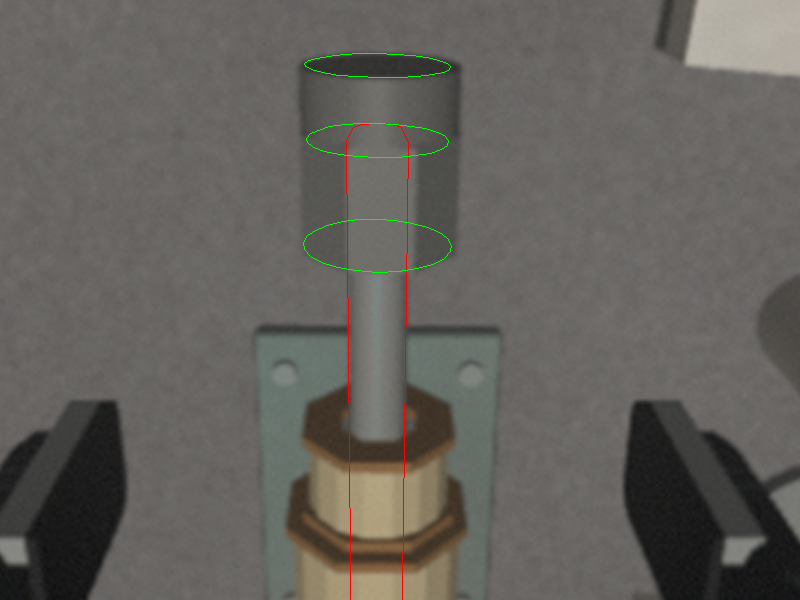

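```bash
python3 - <<'E'
from workcell import *
print(hand_in()); print(observe()['time_s'])
E
```

```text
the job is handed in; nothing more can be done
None
the job is handed in; nothing more can be done
```

I loaded the dispenser and handed the job in at about 68 s of the 210 s. Reel 3 was not on the table, so I handled reels 1, 2, 4 and 5.

- **Reel 1:** slid home on the gauge pin with about 6 N of contact, then threaded on the rod up to the shoulder with about 5 N.
- **Reels 2 and 4:** each stopped at the pin's end under about 5–6 N, so both went into the returns tray.
- **Reel 5:** slid home on the pin with about 8 N, then threaded on the rod against reel 1 with about 8 N.
- **Cap:** it had been knocked about 18 cm towards the robot, inside the normal reach. I gripped it by its ends with the tool tilted 35°, set it down within reach and regrasped it. It then went home on the rod with about 10 N.

**Last checks:**
- The cap's outline matched the fully-home position to about 1 mm in the settled wrist picture. An earlier reading put it 6 mm off; I think that was because the arm was still swinging and the picture and calibration were taken at slightly different moments.
- Reels 1 and 5 sat against each other with reel 1 nearest the shoulder. Both narrow reels lay in the tray, and the gripper was open and clear of everything.
- The bystanders looked untouched in the pictures, but I did not measure their positions again at the end.

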